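Reload the filter-plate clamp through its hidden latch

TASK

Take the release rod from its stand and push it down through the slot in the clamp's tower to press the hidden latch tab, so the cover springs ajar; put the rod back in its stand as it was, at any time before you finish. Fold the cover fully open, thread every loose two-holed filter plate over the two guide pins, all lying flat down in one pile, and only then fold the cover down again until it snaps shut under its latch. Leave the other things on the bench where they stand.

Things in the scene. Friction and masses are not known exactly. Their poses are not given: they have to be found in the camera images.
- bed (a point): middle of the top face of the clamp's bed (a block 78 mm along x, 22 mm along y, its top 14 mm above the clamp's 12 mm base plate, so 26 mm above the table), fixed. x points level from the latch tower to the cover's hinge, y along the hinge, z up. Two 7 mm guide pins stand on the bed at x = -23 and +23 mm, y = 0; they rise 37 mm above this point, the last 7 mm tapered. The base plate spans x -128 to +102 mm, y +-65 mm; sides (y) are open
- hinge (a point): middle of the cover's hinge axis, on the clamp, 85 mm along +x from bed and 75 mm above the table; same axes as bed, the hinge axis is y. Two posts 24 x 10 mm at y +-56 mm carry it, up to 82 mm above the table
- cover (a joint): angle of the cover about its hinge, rad: 0 at its lower stop, about 0.01 when latched shut, grows as its free edge rises, 1.75 at its stop, fully open. Once unlatched a spring lifts it to about 0.4 and it then stays wherever it is put (stiff hinge). Pushing it right down to 0 (10 to 20 N near the free edge) snaps it shut; see latch
- cover_fin (a point): middle of the grip fin on the cover, a rigid black upright block 24 mm along x, 12 mm thick along y, 40 mm tall above the cover's top face; the point is 25 mm above that face, 130 mm from the hinge axis measured along the cover and 28 mm off the plane through the axis. It turns with the cover, its axes being those of bed when shut. The cover is a panel 150 x 96 x 6 mm, its mid-plane on the hinge axis; shut, it spans x from -65 to +85 mm from bed, 72 to 78 mm above the table
- slot (a point): middle of the slot in the top of the latch tower, at the top face, 91 mm above the table; same axes as bed, from which it lies 106 mm along -x. The slot is 14 mm along x, 34 mm along y; the tower is 36 mm along x and 74 mm along y, its top plate 5 mm thick, hollow below
- tab (a point): top of the hidden latch tab, straight below the slot, 56 mm under the tower's top face while not pressed; a steel pad 22 mm along x, 30 mm along y
- latch (a joint): turn of the latch, rad: 0 at rest, 0.30 at its stop with the tab 11 mm lower; the cover is let go at about 0.13 (tab 5 mm down). Spring: 2.5 N to start, about 7 N at the stop; it springs back when the rod is withdrawn. The closing cover pushes it aside; back at 0 = snapped shut. A cover not pressed right down may stay half caught at 0.02 with the latch at 0.1
- stand_mouth (a point): middle of the top face of the rod's stand, a fixed block 54 x 54 x 80 mm with a 14 mm square hole right through; z up
- rod_handle (a point): middle of the release rod's handle, a black block 22 x 22 x 50 mm; z along the rod, away from the tip. The rod, 80 g, hangs upright in its stand, the handle's underside resting on the stand's top face, so this point is then 25 mm above stand_mouth
- rod_tip (a point): tip of the release rod: steel, 8 mm thick, 75 mm long below the handle; the tip is 100 mm below rod_handle
- plate0_center (a point): a flat steel filter plate 70 x 36 x 6 mm, 70 g, lying on the table, with two round through-holes of 10.5 mm on its long centre line, 46 mm apart (23 mm either side of the middle) and a thin pale filter disc (no hole) in the middle. The point is its centre, 3 mm above its underside; x along the 70 mm, y along the 36 mm, z up. May be absent (None); 2 to 4 of plate0..plate3 are there
- plate1_center (a point): a flat steel filter plate 70 x 36 x 6 mm, 70 g, lying on the table, with two round through-holes of 10.5 mm on its long centre line, 46 mm apart (23 mm either side of the middle) and a thin pale filter disc (no hole) in the middle. The point is its centre, 3 mm above its underside; x along the 70 mm, y along the 36 mm, z up. May be absent (None); 2 to 4 of plate0..plate3 are there
- plate2_center (a point): a flat steel filter plate 70 x 36 x 6 mm, 70 g, lying on the table, with two round through-holes of 10.5 mm on its long centre line, 46 mm apart (23 mm either side of the middle) and a thin pale filter disc (no hole) in the middle. The point is its centre, 3 mm above its underside; x along the 70 mm, y along the 36 mm, z up. May be absent (None); 2 to 4 of plate0..plate3 are there
- plate3_center (a point): a flat steel filter plate 70 x 36 x 6 mm, 70 g, lying on the table, with two round through-holes of 10.5 mm on its long centre line, 46 mm apart (23 mm either side of the middle) and a thin pale filter disc (no hole) in the middle. The point is its centre, 3 mm above its underside; x along the 70 mm, y along the 36 mm, z up. May be absent (None); 2 to 4 of plate0..plate3 are there
- reagent: bystander: a glass bottle with a blue cap, 68 mm thick, 150 mm tall; origin under its centre
- jar: bystander: a small amber jar, 44 mm thick, 60 mm tall; origin under its centre
- beaker: bystander: a glass cup, 70 mm wide, 85 mm tall; origin under its centre
- blank: bystander: a square steel blank without holes, 60 x 60 x 8 mm; origin under its centre
Things that resemble listed ones, but are neither listed nor needed, are in the scene too. Leave any orange or purple look-alike of the part that bears plate0_center alone.

How it is judged:
By the outcome, as a careful person would: the job done as asked, in the order asked, and still so for the second after the job is handed in, with the robot touching nothing.
Of plate0, plate1, plate2, plate3 only 2 to 4 are there at a start; the rules pass over those that are not, and their reading is None.
At some moment in a run one of plate0, plate1, plate2, plate3 may be knocked a few centimetres aside while the robot is not near it.
It also fails if it takes over 210 s, if anything falls off the work surface, if the arm or the gripper's body presses on something with over 40 N, if the wrist force passes 120 N, or if a joint passes its speed limit or range.

ROBOT

A 7-joint arm with a two-finger parallel gripper is mounted at the origin on the work surface. World frame = base frame: x ahead of the robot, y to its left, z up, the work surface at z = 0. Lengths are in mm, angles in rad, forces in N, time in s.
With the tool pointing down it reaches from about 425 to 825 mm from the base axis. Payload 3.6 kg.
Tool frame: the origin (TCP) lies between the finger pads; the fingertips stand 11 mm ahead of it and the grasp point (between the pads) lies 8 mm behind it; y points along the fingers, x is the direction in which the jaws open and shut, and the axes are right-handed (so a half turn about y gives the same grasp; the last joint's range is limited). The gripper opens to 93 mm and grips with 3 to 60 N. Pads are 15 mm wide; open, the fingers measure 128 mm over their backs; the gripper's body (75 mm by 188 mm) begins 65 mm behind the grasp point.
Start: joints at [1.298, 0.615, -0.013, 1.423, 0.008, 1.103, -0.04], TCP at [158.18, -630.428, 199.74] pointing down, gripper open.
Joint ranges: [-3.12, 3.12], [-0.3, 2.06], [-1.34, 1.32], [0.26, 2.42], [-1.36, 4.5], [0.01, 1.98], [-2.84, 2.84]. Speed limits (rad/s): [2.79, 2.79, 3.14, 3.14, 3.14, 3.14, 3.14].

INTERFACE

Orientations are given as a unit quaternion [x, y, z, w].
In Python, from cell import read_state, snapshot, calibration, close_job gives the robot as it stands. The module is installed in compiled form; this text tells all that it offers.
- The arm moves only by the shell command python3 -m handwheel 'ROWS' [FORCE]. ROWS is JSON, a list of rows, each a list of 3 entries, a list of its own where there are three numbers: the turn, a rotation vector about the world's x, y, z in degrees, then the shift along the world's x, y, z in cm, then the closure, from -1 (fully open) to 1 (shut). A call has 1 to 5 rows; each row shifts and turns the commanded pose from where the row before left it; what a row does not reach is not made up. A row lasts 1/8 s, in which the tool goes at most 62.5 mm and 10.7 degrees, less where a joint would pass 70% of its speed; a pose out of reach is approached as far as the arm can. A call is refused whole if a number of a shift passes 6.25 or a number of a turn 10.7, either way. A call with a gripper value outside its range is refused whole. The fingers move at their own pace and stop on an object; FORCE is the grip in N (left out, the last holds). Time passes only in rows, so rows that do not move let the fingers close. It gives the time, the measured TCP pose, the force and the opening at its end, in the units of the state.
- read_state(): the state, without advancing time (a new reading comes with each control period).
- snapshot(name): name is "scene" or "side" or "wrist"; returns the picture (480x640x3 uint8, red, green, blue); there is no depth.
- calibration(name): a dict with "K" (3x3 intrinsics, pixels), "distortion" ([k1, k2, p1, p2, k3] as OpenCV has them; the pictures are not rectified), "R" (3x3) and "t" (3): a world point X has camera coordinates R X + t. Camera axes: x right, y down, z forward; pixel columns grow to the right and rows downward; lengths in mm; the calibration is good to about 2 mm. A picture is of the moment at which its call begins: read the wrist's pose just before it. calibration takes no time and is no camera call; for the wrist camera it gives the pose at the moment of the call.
- close_job(): hands the job in, once; it reports no verdict.
The state is a dict: "time_s": time; "joint_positions": joint angles; "joint_vel": joint speeds; "tau": joint torques, N m; "ee_pos": TCP position; "tcp_rot": TCP orientation; "ft_force": force on the tool from outside, world axes, zero at the start; "ft_torque": the same for the moment, N m; "finger_gap": finger opening in mm.
Only numpy, scipy, OpenCV 4.12 (cv2) and the standard library are available. Lean on these libraries where they do the work, as an engineer would, in place of code of your own. Each camera call takes 0.05 s, during which the arm holds its last target.

## Working session

There is one attempt and no reset: what is moved stays moved. The work goes in short steps, Python scripts to look and compute and a shell command to move; the robot and the scene stay as the last step left them, time stands still between calls to the robot, and variables do not carry over. Pictures are saved under pics/ and viewed, and the job is handed in when it is done.

```bash
ls; mkdir -p pics
cat > h.py <<'E'
import numpy as np, cv2
from cell import read_state, snapshot, calibration, close_job
def save(img,n): cv2.imwrite('pics/'+n+'.png',cv2.cvtColor(img,cv2.COLOR_RGB2BGR))
def ray(c,px):
    p=cv2.undistortPoints(np.array(px,float).reshape(-1,1,2),np.array(c['K']),np.array(c['distortion'])).reshape(-1,2)
    d=np.c_[p,np.ones(len(p))]@np.array(c['R']); o=-np.array(c['R']).T@np.array(c['t'])
    return o,d
def plane(c,px,z):
    o,d=ray(c,px); return o+d*((z-o[2])/d[:,2])[:,None]
def proj(c,X):
    r,_=cv2.Rodrigues(np.array(c['R'])); return cv2.projectPoints(np.array(X,float).reshape(-1,1,3),r,np.array(c['t'],float),np.array(c['K']),np.array(c['distortion']))[0].reshape(-1,2)
def tri(cs,pxs):
    A=np.zeros((3,3));b=np.zeros(3);L=[]
    for c,p in zip(cs,pxs):
        o,d=ray(c,[p]);d=d[0]/np.linalg.norm(d[0]);P=np.eye(3)-np.outer(d,d);A+=P;b+=P@o;L.append((o,P))
    X=np.linalg.solve(A,b); return X,[np.linalg.norm(P@(X-o)) for o,P in L]
E
python3 - <<'E'
from h import *
s=read_state();print(s)
for n in('scene','side','wrist'):
    c=calibration(n);im=snapshot(n);save(im,n+'0');print(n,c)
E
```

```text
pics
{'time_s': 0.0, 'joint_positions': array([ 1.2984872 ,  0.61589168, -0.01259051,  1.42490103,  0.0081199 ,
        1.10339522, -0.04038128]), 'joint_vel': array([ 1.20866233e-04, -3.87967108e-04,  9.57745917e-05, -5.13208504e-05,
        1.02388268e-04, -1.38783486e-04, -1.26495437e-03]), 'tau': array([-7.34689775e-05, -4.58942270e+01,  2.09059473e-01, -1.65748930e+01,
       -6.10344275e-02,  2.03575753e-02,  2.22911340e-04]), 'ee_pos': array([ 157.95457493, -629.64684493,  198.59849456]), 'tcp_rot': array([-0.55700763,  0.4356341 , -0.43418579,  0.55807538]), 'ft_force': array([ 0.67900983, -0.69645433,  0.17990998]), 'ft_torque': array([ 0.00941363, -0.04373001, -0.02909729]), 'finger_gap': 93.03194273486943}
scene {'K': array([[470.85935718,   0.        , 319.83677517],
       [  0.        , 470.85935718, 242.42111198],
       [  0.        ,   0.        ,   1.        ]]), 'distortion': array([-0.03684324,  0.        ,  0.        ,  0.        ,  0.        ]), 'R': array([[-0.32470541,  0.94571496, -0.01376978],
       [ 0.60001676,  0.1947144 , -0.77592924],
       [-0.731126
[... 315 characters left out ...]
 0.       ,  0.       ]), 'R': array([[ 0.92154613, -0.38818435, -0.00810171],
       [-0.30870707, -0.71989339, -0.6216538 ],
       [ 0.23548391,  0.57538371, -0.78325023]]), 't': array([-575.80870992,  138.21495488,  975.53629798])}
wrist {'K': array([[358.13952288,   0.        , 319.40480043],
       [  0.        , 358.13952288, 237.57791519],
       [  0.        ,   0.        ,   1.        ]]), 'distortion': array([-0.03322379,  0.        ,  0.        ,  0.        ,  0.        ]), 'R': array([[ 0.24407189, -0.9697555 , -0.00178177],
       [-0.93809855, -0.23656918,  0.25299435],
       [-0.24576417, -0.06007733, -0.96746612]]), 't': array([-649.15363993,  -31.53632291,  389.22751076])}
```

View pics/scene0.png

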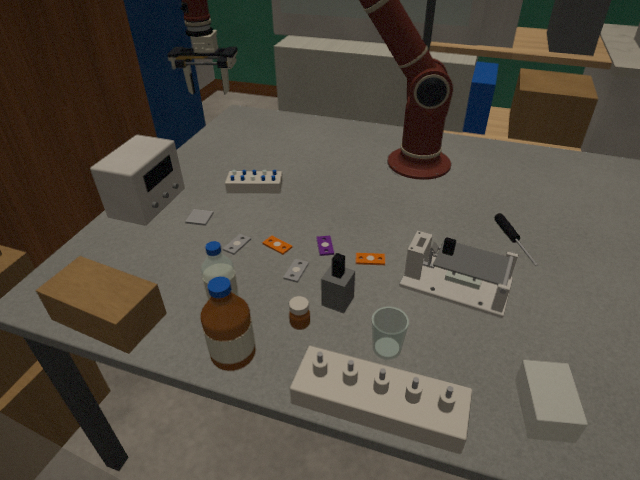

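View pics/side0.png

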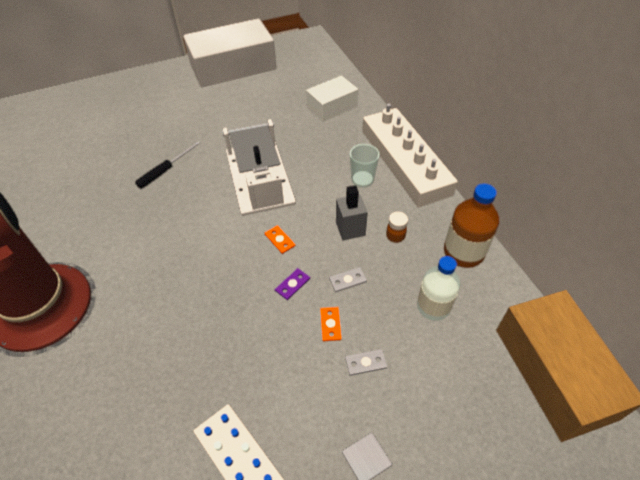

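View pics/wrist0.png

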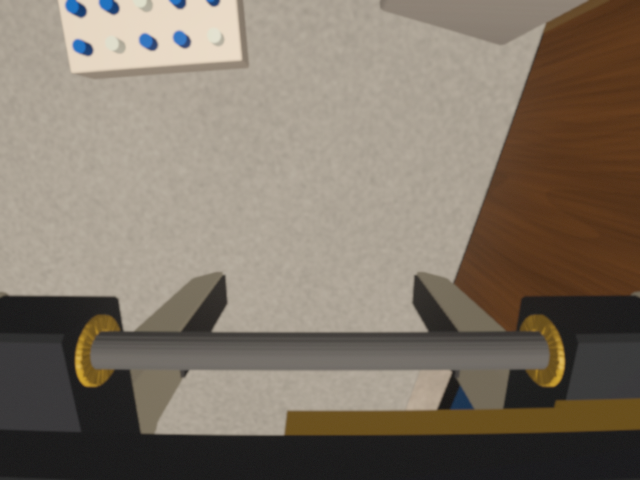

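Run:
```python
from h import *
from scipy.spatial.transform import Rotation as R
print(R.from_quat(read_state()['tcp_rot']).as_matrix().round(3))
for n,(x0,y0,x1,y1),k in(('scene',(390,220,530,320),5),('side',(210,110,310,220),5),('scene',(220,220,400,320),4),('side',(250,170,410,390),3)):
    im=cv2.imread(f'pics/{n}0.png')[y0:y1,x0:x1]; cv2.imwrite(f'pics/{n}_c{x0}.png',cv2.resize(im,None,fx=k,fy=k,interpolation=cv2.INTER_CUBIC))
```

```text
[[ 0.243 -0.001  0.97 ]
 [-0.97   0.002  0.243]
 [-0.002 -1.    -0.   ]]
```

View pics/scene_c390.png

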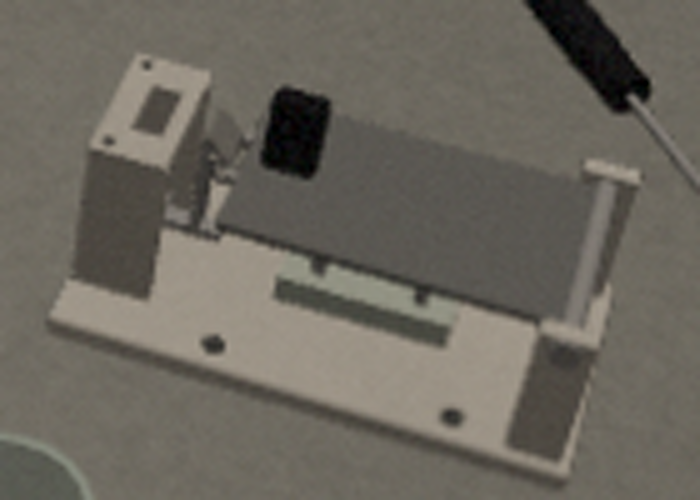

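View pics/side_c210.png

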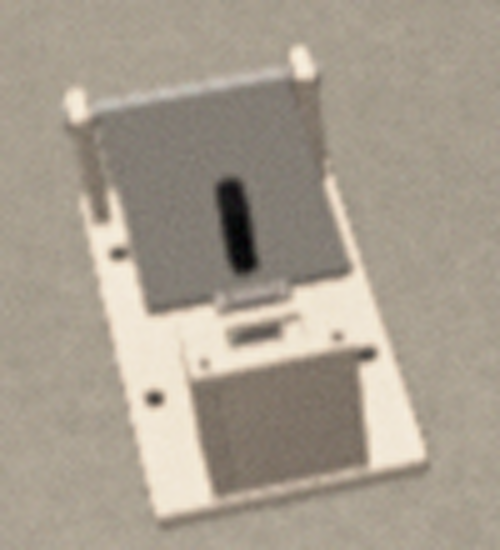

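View pics/scene_c220.png

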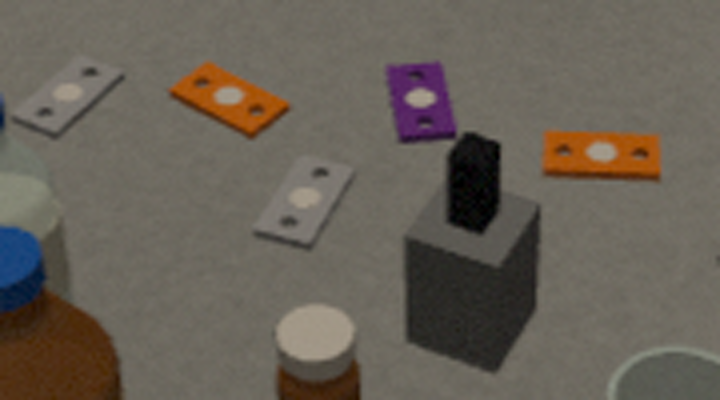

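View pics/side_c250.png

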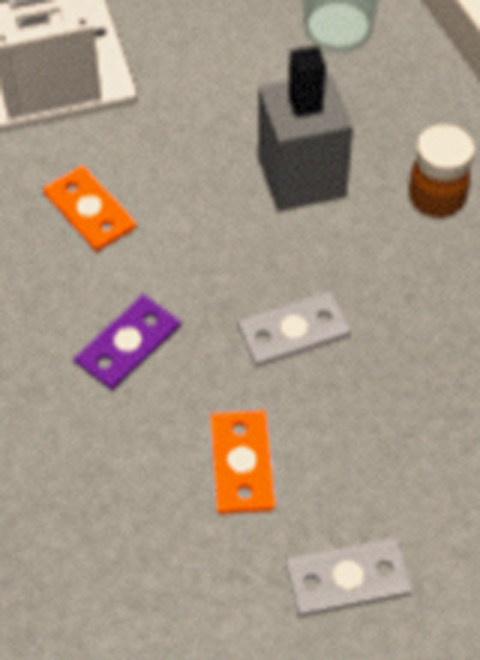

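Run:
```python
from h import *
cs=calibration('scene');cd=calibration('side')
def S(x,y,k,ox,oy): return ((x+.5)/k+ox-.5,(y+.5)/k+oy-.5)
def two(n,a,b):
    X,e=tri([cs,cd],[a,b]);print(n,X.round(1),np.round(e,1))
sc=lambda x,y:S(x,y,5,390,220); sd=lambda x,y:S(x,y,5,210,110)
pc=lambda x,y:S(x,y,4,220,220); pd=lambda x,y:S(x,y,3,250,170)
two('slot',sc(157,110),sd(255,332))
two('scr1',sc(109,141),sd(205,363)); two('scr2',sc(146,65),sd(337,336))
two('base hole1',sc(213,344),sd(369,353)) 
two('base hole1b',sc(213,344),sd(154,398))
two('A disc',pc(305,197),pd(294,326)); two('B disc',pc(68,92),pd(348,575))
two('A h1',pc(289,221),pd(263,334));two('A h1x',pc(289,221),pd(324,315));two('A h2x',pc(320,173),pd(263,334))
two('B h1x',pc(45,111),pd(385,567));two('B h2x',pc(92,72),pd(311,580))
two('handle top',pc(474,145),pd(306,50))
two('handletop',pc(474,145),pd(306,55))
# stand top face corners
print('stand sc',plane(cs,[pc(407,237),pc(500,262),pc(540,207),pc(445,185)],80).round(1))
print('stand sd',plane(cd,[pd(259,91),pd(272,132),pd(352,124),pd(325,82)],80).round(1))
print('slot c sc',plane(cs,[sc(151,87),sc(183,92),sc(163,136),sc(135,130)],91).round(1))
print('tower sc',plane(cs,[sc(137,54),sc(212,70),sc(170,168),sc(90,150)],91).round(1))
print('tower sd',plane(cd,[sd(183,335),sd(197,380),sd(362,345),sd(338,305)],91).round(1))
print('base sc',plane(cs,[sc(50,318),sc(565,470)],12).round(1))
print('base sd',plane(cd,[sd(160,515),sd(427,460),sd(80,203)],12).round(1))
print('cups',plane(cs,[(299,303)],55),plane(cd,[(398,220)],60),plane(cd,[(364,152)],85),plane(cs,[(390,318)],85))
```

```text
slot [508.3  84.8  87.6] [0.6 0.6]
scr1 [492.5  75.5  67.7] [16.8 16.8]
scr2 [529.   66.2 111.1] [16.9 16.9]
base hole1 [570.5 128.4  11.5] [0.8 0.8]
base hole1b [487.2 147.4 -33.7] [31. 31.]
A disc [ 597.4 -186.7    4.6] [0.9 0.9]
B disc [ 551.9 -365.5    4.4] [1.1 1.1]
A h1 [ 588.3 -186.9  -13.9] [14.1 14.1]
A h1x [ 620.2 -187.4    5.5] [0.5 0.5]
A h2x [ 575.1 -185.2    5.4] [0.4 0.4]
B h1x [ 574.7 -370.1    5.6] [1.2 1.2]
B h2x [ 529.6 -359.7    5. ] [1.2 1.2]
handle top [660.8 -62.4 131.3] [1. 1.]
handletop [659.3 -63.7 129.1] [0. 0.]
stand sc [[685.1 -91.4  80. ]
 [687.8 -40.4  80. ]
 [641.7 -32.2  80. ]
 [640.7 -85.1  80. ]]
stand sd [[635.3 -40.2  80. ]
 [628.  -79.2  80. ]
 [682.4 -94.5  80. ]
 [682.2 -50.8  80. ]]
slot c sc [[497.6  79.5  91. ]
 [496.8  93.7  91. ]
 [530.6  90.3  91. ]
 [530.2  77.9  91. ]]
tower sc [[475.3  69.2  91. ]
 [476.7 103.7  91. ]
 [551.3  96.8  91. ]
 [549.9  61.6  91. ]]
tower sd [[477.6  92.9  91. ]
 [475.   63.9  91. ]
 [548.   55.7  91. ]
 [546.7  83.6  91. ]]
base sc [[576.2  56.7  12. ]
 [599.7 281.   12. ]]
base sd [[447.5  66.6  12. ]
 [571.7  50.2  12. ]
 [471.3 287.6  12. ]]
cups [[ 741.6558754 -120.5335269   55.       ]] [[ 740.44764076 -127.84345882   60.        ]] [[753.73610561  68.42231245  85.        ]] [[750.73912637  67.09657944  85.        ]]
```

```bash
python3 -m handwheel '[[[0,0,5.6],[3,3,2.5],-1],[[0,0,5.6],[4.2,4,2.5],-1],[[0,0,5.6],[4.2,4,2.5],-1],[[0,0,5.6],[4.2,4,2.5],-1],[[0,0,5.6],[4.2,4,0],-1]]'
python3 -m handwheel '[[[0,0,5.6],[4.2,4,0],-1],[[0,0,5.6],[4.2,4,0],-1],[[0,0,5.6],[4.2,4,0],-1],[[0,0,5.6],[4.2,4,0],-1],[[0,0,5.6],[4.2,4,0],-1]]'
python3 -m handwheel '[[[0,0,6],[4.2,4,0],-1],[[0,0,6],[4.2,4,0],-1],[[0,0,0],[0,0,0],-1],[[0,0,0],[0,0,0],-1]]'
python3 - <<'E'
from h import *
s=read_state();print(s['time_s'],s['ee_pos'],s['joint_positions'],s['ft_force'])
save(snapshot('wrist'),'w1')
E
```

```text
time_s: 0.78
ee_pos: [356.9, -441.1, 301.2]
tcp_rot: [0.647, -0.285, 0.288, -0.646]
ft_force: [0.9, -1.2, 0.1]
finger_gap: 92.8
time_s: 1.4
ee_pos: [565.8, -240.5, 298.7]
tcp_rot: [0.697, -0.122, 0.121, -0.697]
ft_force: [-0.2, -0.2, 0.2]
finger_gap: 93.3
time_s: 1.9
ee_pos: [648.3, -162.6, 298.3]
tcp_rot: [0.706, -0.05, 0.049, -0.705]
ft_force: [-0.5, -0.2, -0.2]
finger_gap: 92.9
1.9 [ 648.34161103 -162.5889598   298.30159036] [ 0.41033889  0.61011581 -0.38999736  1.18715605  0.22468452  1.38670031
 -0.09597036] [-0.47383356 -0.21497093 -0.18526824]
```

View pics/w1.png

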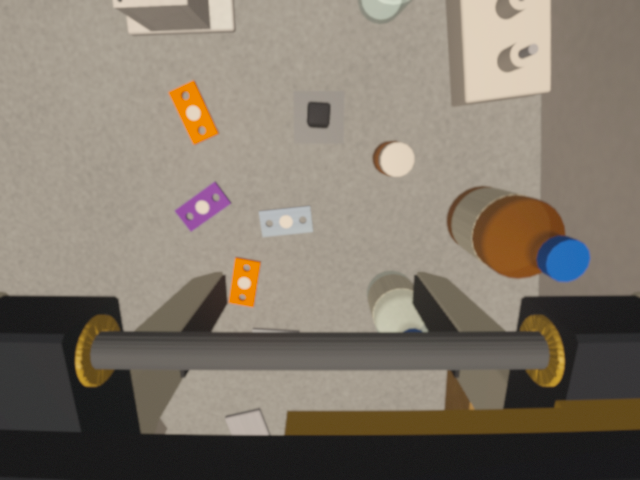

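```bash
cat >> h.py <<'E'
from scipy.spatial.transform import Rotation as Rot
def yaw():
    m=Rot.from_quat(read_state()['tcp_rot']).as_matrix(); return np.degrees(np.arctan2(m[1,0],m[0,0])), m
E
python3 - <<'E'
from h import *
y,m=yaw();print(y);print(m.round(3))
im=cv2.cvtColor(cv2.imread('pics/w1.png'),cv2.COLOR_BGR2RGB);c=calibration('wrist')
g=im.max(2)
def blob(mask,z,roi):
    x0,y0,x1,y1=roi;M=np.zeros_like(mask);M[y0:y1,x0:x1]=mask[y0:y1,x0:x1]
    cn=max(cv2.findContours(M.astype(np.uint8),cv2.RETR_EXTERNAL,cv2.CHAIN_APPROX_NONE)[0],key=cv2.contourArea)
    X=plane(c,cn.reshape(-1,2),z)[:,:2].astype(np.float32)
    r=cv2.minAreaRect(X);return r,cv2.minAreaRect(cn)
print('handle',blob(g<50,130,(290,90,350,150)))
hs=cv2.cvtColor(im,cv2.COLOR_RGB2HSV)
print(im[130,300],im[100,340],im[220,270],im[200,240])
gray=im.mean(2)
cv2.imwrite('pics/w1c.png',cv2.resize(cv2.imread('pics/w1.png')[80:250,240:360],None,fx=5,fy=5,interpolation=cv2.INTER_CUBIC)[:600])
E
```

```text
-8.071852537729153
[[ 0.99  -0.001  0.14 ]
 [-0.14  -0.002  0.99 ]
 [-0.001 -1.    -0.002]]Traceback (most recent call last):
  File "<stdin>", line 10, in <module>
  File "<stdin>", line 7, in blob
ValueError: max() iterable argument is empty
```

```bash
cat >> h.py <<'E'
def load(n): return cv2.cvtColor(cv2.imread(f'pics/{n}.png'),cv2.COLOR_BGR2RGB)
def blob(c,mask,z,roi):
    x0,y0,x1,y1=roi;M=np.zeros(mask.shape,np.uint8);M[y0:y1,x0:x1]=mask[y0:y1,x0:x1]
    M=cv2.morphologyEx(M,cv2.MORPH_CLOSE,np.ones((9,9),np.uint8))
    cn=max(cv2.findContours(M,cv2.RETR_EXTERNAL,cv2.CHAIN_APPROX_NONE)[0],key=cv2.contourArea)
    X=plane(c,cn.reshape(-1,2),z)[:,:2].astype(np.float32)
    return cv2.minAreaRect(X),cv2.minAreaRect(cn)
E
python3 - <<'E'
from h import *
im=load('w1');c=calibration('wrist');g=im.max(2)
print(g[105:125,310:325].min(), im[115,300],im[100,338],im[220,270],im[190,260])
cv2.imwrite('pics/w1c.png',cv2.resize(cv2.imread('pics/w1.png')[80:200,280:360],None,fx=5,fy=5,interpolation=cv2.INTER_CUBIC))
print('handle',blob(c,g<60,130,(290,90,350,150)))
print('standtop',blob(c,(im.astype(int).max(2)<125),80,(285,80,352,150)))
print('plateA',blob(c,(im[...,2].astype(int)-im[...,0]>2),6,(250,195,325,245)))
E
```

```text
62 [160 152 143] [158 150 141] [175 172 166] [171 162 149]
handle (((657.9050903320312, -77.82044982910156), (0.0008085370063781738, 10.393080711364746), 81.96356964111328), ((318.5, 125.0), (11.0, 0.0), 180.0))
standtop (((659.268798828125, -64.91595458984375), (26.988040924072266, 25.09505271911621), 78.34504699707031), ((318.1593322753906, 114.61062622070312), (23.547725677490234, 26.34152603149414), 3.814074993133545))
plateA (((596.3341064453125, -189.17794799804688), (33.13957595825195, 66.7544174194336), 88.32998657226562), ((285.3353271484375, 220.51828002929688), (23.853212356567383, 49.142032623291016), 83.6598129272461))
```

View pics/w1c.png

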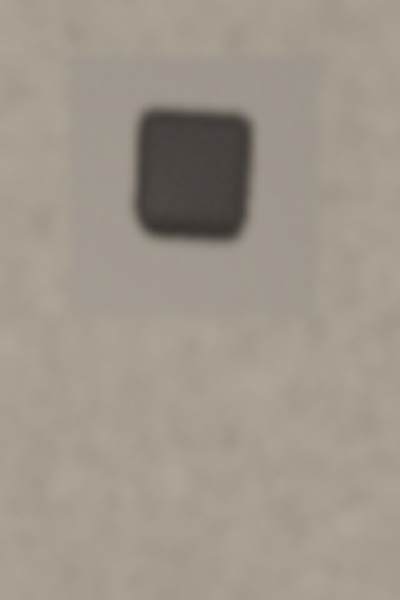

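Run:
```python
from h import *
c=calibration('wrist')
print(plane(c,[(318.8,112.8)],130), plane(c,[(318.6,117.4)],80))
for z,P in((80,[(293.2,91),(343.6,91),(343.6,143.6),(294,143.6)]),):print(plane(c,P,z))
# two-view check with side/scene handle top
cs=calibration('scene');cd=calibration('side')
print(tri([cs,cd,c],[(338,255.5),(352,187),(318.8,112.8)]))
```

```text
[[659.72679866 -66.96985862 130.        ]] [[659.28614842 -67.69773542  80.        ]]
[[636.46286561 -37.47150995  80.        ]
 [689.18576531 -44.92008236  80.        ]
 [682.47337414 -98.56814376  80.        ]
 [628.86316782 -91.00219111  80.        ]]
(array([659.86971127, -64.94507459, 131.36096259]), [np.float64(1.3660300828537766), np.float64(1.1991700174016033), np.float64(2.1302114197206277)])
```

```bash
python3 -m handwheel '[[[0,0,-1.5],[0.6,4.8,0],-1],[[0,0,-1.5],[0.55,4.8,0],-1],[[0,0,0],[0,0,-4],-1],[[0,0,0],[0,0,-4],-1],[[0,0,0],[0,0,-3],-1]]'
python3 - <<'E'
from h import *
s=read_state();print(s['time_s'],s['ee_pos'],yaw()[0])
save(snapshot('wrist'),'w2')
E
```

```text
time_s: 2.58
ee_pos: [658.9, -68.7, 187.6]
tcp_rot: [0.705, -0.069, 0.068, -0.703]
ft_force: [-0.3, 0.3, 0.5]
finger_gap: 93.0
2.575 [658.93968891 -68.67524851 187.64703089] -11.13458595434792
```

View pics/w2.png

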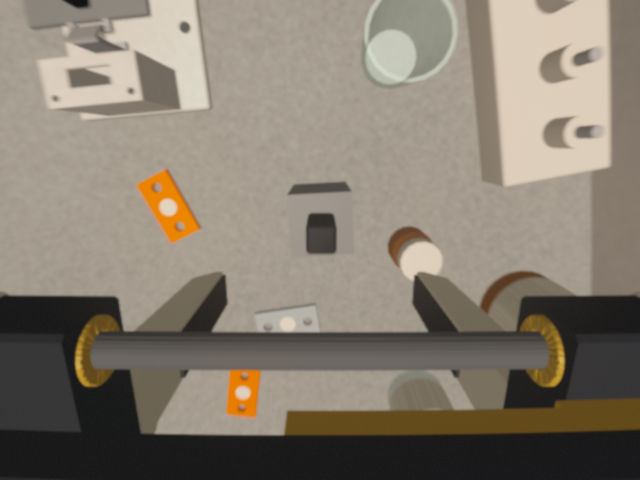

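Run:
```python
from h import *
c=calibration('wrist')
cv2.imwrite('pics/w2c.png',cv2.resize(cv2.imread('pics/w2.png')[170:270,270:370],None,fx=5,fy=5,interpolation=cv2.INTER_CUBIC))
cv2.imwrite('pics/w2d.png',cv2.resize(cv2.imread('pics/w2.png')[0:130,20:220],None,fx=4,fy=4,interpolation=cv2.INTER_CUBIC))
```

```text
(no output)
```

View pics/w2c.png

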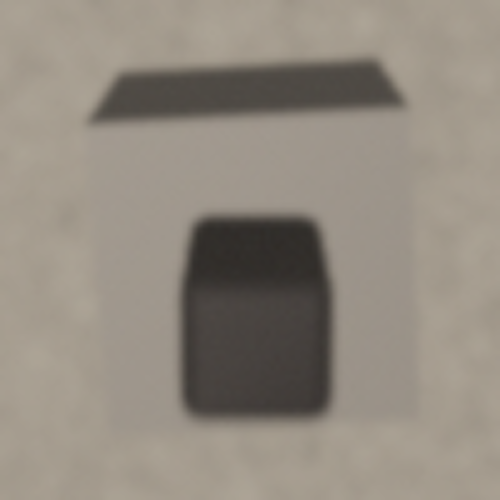

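View pics/w2d.png

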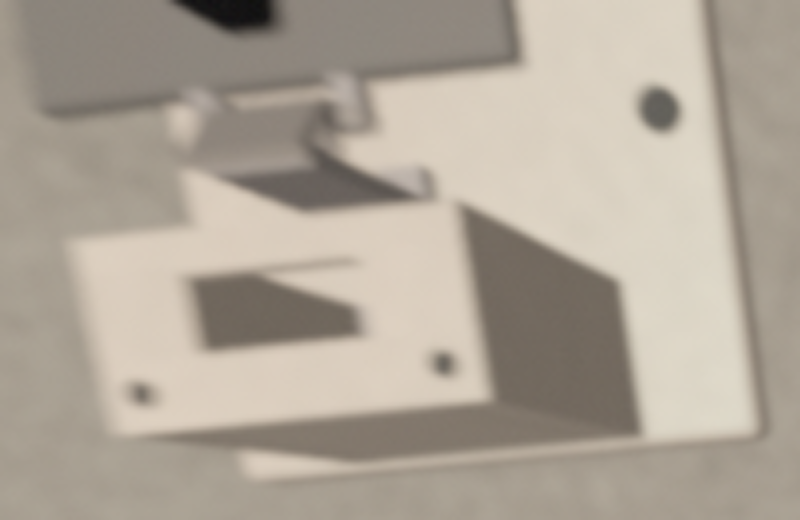

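Run:
```python
from h import *
c=calibration('wrist');f=lambda L:[((x+.5)/4+19.5,(y+.5)/4-.5) for x,y in L]
print('handle',plane(c,[(321,240)],130))
T=plane(c,f([(72,240),(458,205),(494,400),(110,435)]),91);print(T,T.mean(0))
S=plane(c,f([(190,278),(357,262),(365,335),(203,350)]),91);print(S,S.mean(0))
for A in(T,S):
  for i,j in((0,1),(3,2),(0,3),(1,2)):
    d=A[j]-A[i];print(np.degrees(np.arctan2(d[1],d[0])),np.linalg.norm(d))
```

```text
handle [[656.80767222 -63.91412956 130.        ]]
[[477.42810459  99.03240839  91.        ]
 [549.9236898   89.04463307  91.        ]
 [546.35420737  55.8452526   91.        ]
 [472.17215383  65.31578313  91.        ]] [511.4695389  77.3095193  91.       ]
[[497.10369642  88.00033091  91.        ]
 [528.70506583  83.86862149  91.        ]
 [526.15608565  71.66540406  91.        ]
 [495.2002681   75.69294852  91.        ]] [511.791279    79.80682624  91.        ]
-7.84430417977248 73.18036300584292
-7.275370614539682 74.78414281536348
-98.86030092344188 34.123830934200775
-96.13667002472116 33.390718293915384
-7.448863350773767 31.870324312391027
-7.412896954992337 31.216722354159884
-98.79156550851391 12.453702283281167
-101.7981790410635 12.466587973597916
```

```bash
python3 -m handwheel '[[[0,0,0],[-0.05,0.35,-4],-1],[[0,0,0],[0,0,-4.2],-1],[[0,0,0],[0,0,0],0],[[0,0,0],[0,0,0],0.6],[[0,0,0],[0,0,0],0.6]]' 25
python3 -m handwheel '[[[0,0,0],[0,0,0],1],[[0,0,0],[0,0,0],1],[[0,0,0],[0,0,0],1]]'
```

```text
time_s: 3.25
ee_pos: [661.5, -62.5, 109.7]
tcp_rot: [-0.704, 0.066, -0.069, 0.704]
ft_force: [0.9, -0.2, -0.3]
finger_gap: 68.0
time_s: 3.62
ee_pos: [659.9, -62.1, 107.2]
tcp_rot: [-0.704, 0.067, -0.067, 0.704]
ft_force: [0.3, -0.4, 0.3]
finger_gap: 37.4
```

```bash
python3 -m handwheel '[[[0,0,0],[0,0,0],1],[[0,0,0],[0,0,0],1],[[0,0,0],[0,0,0],1],[[0,0,0],[0,0,0],1]]'
python3 - <<'E'
from h import *
for i in range(4):
  save(snapshot('wrist'),'w3');s=read_state();print(s['time_s'],s['ee_pos'],s['finger_gap'],s['ft_force'],yaw()[0])
E
```

```text
time_s: 4.12
ee_pos: [659.9, -62.2, 106.9]
tcp_rot: [-0.704, 0.067, -0.067, 0.704]
ft_force: [-0.1, 0.4, -0.2]
finger_gap: 21.4
4.175 [659.93142657 -62.17126534 106.91831481] 21.561363233285785 [ 0.47756499 -0.51635148 -0.20671735] -10.914158031221355
4.225 [659.88885897 -62.19182027 106.89140428] 21.224713399497162 [ 0.02786622  0.08308027 -0.39335994] -10.915010035743661
4.275 [659.8923285  -62.19436728 106.90516799] 20.972528215080906 [ 0.26554472  0.787542   -0.1947958 ] -10.912923320052977
4.325 [659.91048575 -62.17466479 106.91995552] 21.30242651291784 [ 1.04546575  0.20265801 -0.15494731] -10.91667760044677
```

View pics/w3.png

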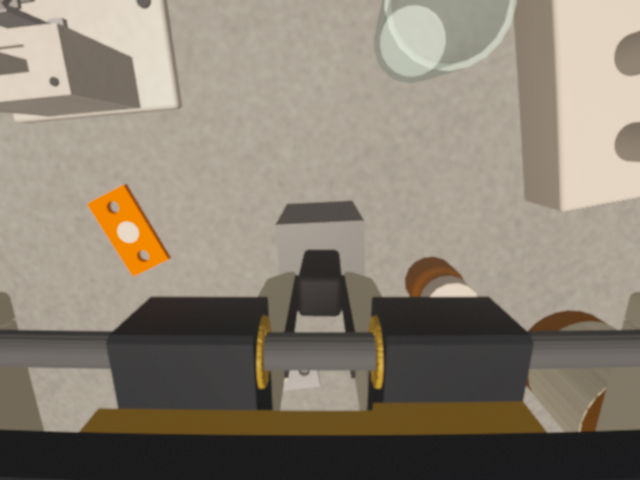

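```bash
python3 -m handwheel '[[[0,0,0],[0,0,4],1],[[0,0,0],[0,0,5],1],[[0,0,0],[0,0,3],1],[[0,0,1],[-5,2,0],1],[[0,0,1],[-5,2,0],1]]' 40
python3 -m handwheel '[[[0,0,1],[-5,2,0],1],[[0,0,0],[0,0,0],1],[[0,0,0],[0,0,0],1]]'
python3 - <<'E'
from h import *
for i in range(2):
  s=read_state();c=calibration('wrist');im=snapshot('wrist');print(s['time_s'],s['ee_pos'],s['finger_gap'],s['ft_force'],yaw()[0])
save(im,'w4')
np.savez('w4.npz',**{k:np.array(v) for k,v in c.items()})
E
```

```text
time_s: 4.95
ee_pos: [558.6, -21.6, 227.0]
tcp_rot: [-0.705, 0.055, -0.055, 0.705]
ft_force: [0.2, 0.1, -1.7]
finger_gap: 20.7
time_s: 5.32
ee_pos: [510.7, -2.6, 227.4]
tcp_rot: [0.706, -0.048, 0.05, -0.705]
ft_force: [-0.6, 0.2, -1.0]
finger_gap: 21.0
5.325 [510.6838032   -2.62842143 227.41243303] 20.95393894655388 [-0.60550862  0.1927177  -1.04582114] -7.992714843907399
5.375 [511.29067162  -2.8483535  227.29796979] 21.3070248268455 [-0.12319119 -0.3393845  -0.59091654] -8.01010032315527
```

View pics/w4.png

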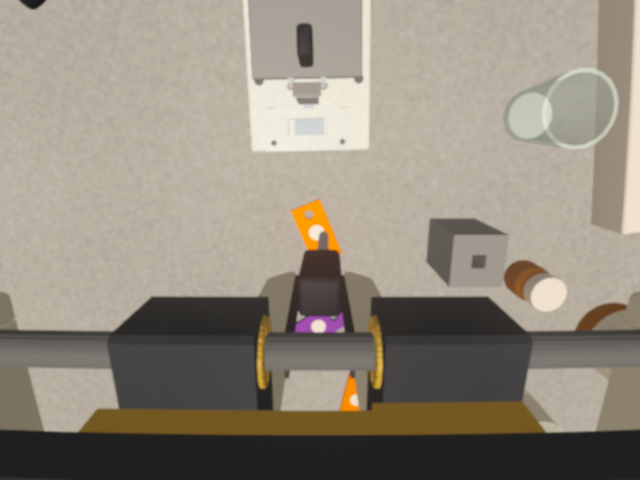

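Run:
```python
from h import *
im=cv2.imread('pics/w4.png')
cv2.imwrite('pics/w4c.png',cv2.resize(im[65:160,240:380],None,fx=5,fy=5,interpolation=cv2.INTER_CUBIC))
cv2.imwrite('pics/w4d.png',cv2.resize(im[220:320,280:360],None,fx=5,fy=5,interpolation=cv2.INTER_CUBIC))
```

```text
(no output)
```

View pics/w4c.png

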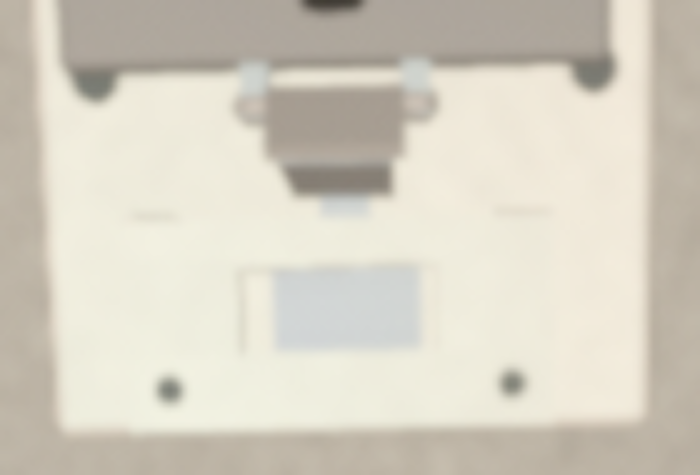

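View pics/w4d.png

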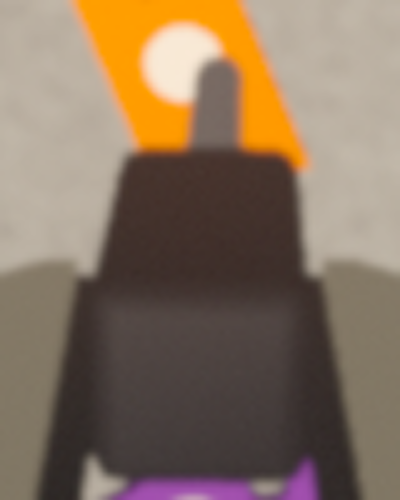

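Run:
```python
from h import *
c=calibration('wrist')
print('tip',plane(c,[(323,235.6)],125)[0]); 
f=lambda L:[((x+.5)/5+239.5,(y+.5)/5+64.5) for x,y in L]
S=plane(c,f([(338,310)]),91)[0];print('slot',S)
q=plane(c,f([(169,390),(512,382)]),91);print(q,np.degrees(np.arctan2(*(q[1]-q[0])[1::-1])),np.linalg.norm(q[1]-q[0]))
e=plane(c,f([(62,432),(640,422)]),12);print(e,np.degrees(np.arctan2(*(e[1]-e[0])[1::-1])),np.linalg.norm(e[1]-e[0]))
e=plane(c,f([(62,70),(608,65)]),78);print(e,np.degrees(np.arctan2(*(e[1]-e[0])[1::-1])),np.linalg.norm(e[1]-e[0]))
b=plane(c,f([(276,349),(420,349),(276,270)]),35);print('tabpad vis',b)
s=read_state();print(s['ee_pos'])
```

```text
tip [512.73604441  -7.30665013 125.        ]
slot [511.66114448  81.66521494  91.        ]
[[480.65023475  72.5659101   91.        ]
 [539.7840465   65.61449167  91.        ]] -6.704579880272748 59.54099352549425
[[446.51112147  68.76845556  12.        ]
 [571.30987654  53.38174873  12.        ]] -7.02864900861403 125.74370764930718
[[469.7210719  128.82394444  78.        ]
 [563.78207558 116.4082925   78.        ]] -7.519330516889792 94.87687192959726
tabpad vis [[496.7291038   78.65833896  35.        ]
 [525.64823938  74.59548549  35.        ]
 [499.09780536  93.81384052  35.        ]]
[511.39586087  -2.90831179 227.12225831]
```

```bash
python3 -m handwheel '[[[0,0,0.7],[-0.1,5,0],1],[[0,0,0],[0,3.9,0],1],[[0,0,0],[0,0,-1.5],1],[[0,0,0],[0,0,0],1],[[0,0,0],[0,0,0],1]]'
python3 - <<'E'
from h import *
save(snapshot('wrist'),'w5'); s=read_state();print(s['ee_pos'])
im=cv2.imread('pics/w5.png')
cv2.imwrite('pics/w5c.png',cv2.resize(im[170:340,220:420],None,fx=4,fy=4,interpolation=cv2.INTER_CUBIC)[:600])
E
```

```text
time_s: 6.05
ee_pos: [509.5, 85.1, 211.7]
tcp_rot: [0.706, -0.046, 0.045, -0.705]
ft_force: [-0.1, -0.0, -0.7]
finger_gap: 21.4
[509.52005263  85.27576774 211.95096223]
```

View pics/w5c.png

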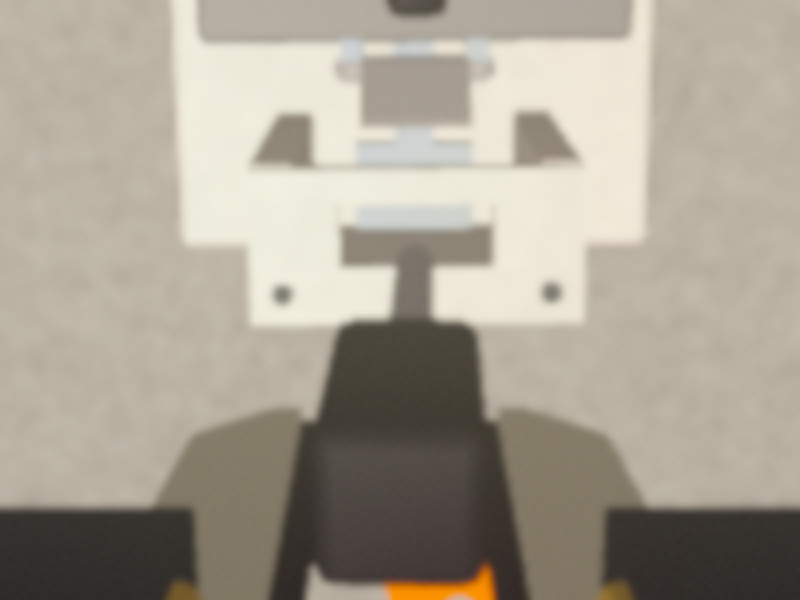

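View pics/w5.png

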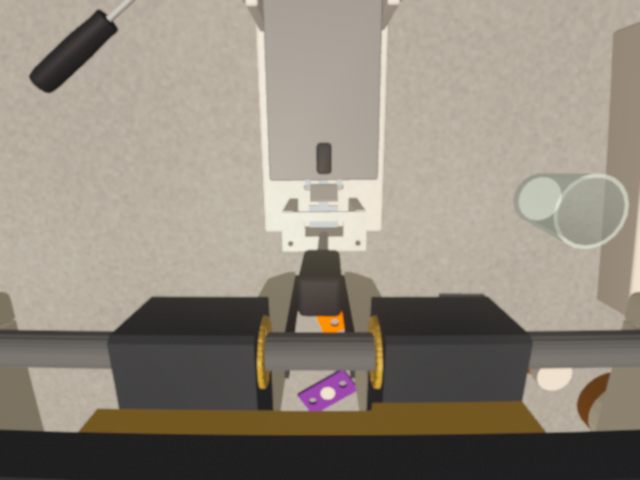

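Run:
```python
from h import *
c=calibration('wrist')
f=lambda L:[((x+.5)/4+219.5,(y+.5)/4+169.5) for x,y in L]
print('tip',plane(c,f([(415,262)]),110)[0]); 
print('slot',plane(c,f([(416.5,205),(416.5,265),(340,235),(493,235),(416.5,235)]),91))
# tower edges
print(plane(c,f([(415,165),(415,325),(248,245),(586,245)]),91))
print(plane(c,f([(283,294),(551,292)]),91))
```

```text
tip [511.13280743  81.24588371 110.        ]
slot [[512.66438583  89.08420584  91.        ]
 [510.98023189  75.68886702  91.        ]
 [495.20401173  84.56671309  91.        ]
 [528.45280409  80.27997851  91.        ]
 [511.82680728  82.42276062  91.        ]]
[[513.44564518  97.89791028  91.        ]
 [508.92782252  62.03928656  91.        ]
 [474.85645825  84.91971961  91.        ]
 [548.46821653  75.42836978  91.        ]]
[[480.82632145  72.89012487  91.        ]
 [539.75521103  65.75279442  91.        ]]
```

```bash
python3 -m handwheel '[[[0,0,0],[0.05,0.1,-1],1],[[0,0,0],[0,0,-1.5],1],[[0,0,0],[0,0,-1.5],1],[[0,0,0],[0,0,0],1]]'
```

```text
time_s: 6.6
ee_pos: [508.0, 87.4, 170.1]
tcp_rot: [0.706, -0.046, 0.043, -0.705]
ft_force: [0.5, -0.9, -0.8]
finger_gap: 21.3
```

```bash
python3 -m handwheel '[[[0,0,0],[0,0,-1.5],1],[[0,0,0],[0,0,-1.2],1],[[0,0,0],[0,0,0],1]]'
python3 -m handwheel '[[[0,0,0],[0,0,-0.5],1],[[0,0,0],[0,0,-0.5],1],[[0,0,0],[0,0,-0.3],1],[[0,0,0],[0,0,0],1]]'
```

```text
time_s: 6.98
ee_pos: [508.5, 87.5, 143.7]
tcp_rot: [0.706, -0.045, 0.043, -0.705]
ft_force: [-0.5, -0.3, -0.5]
finger_gap: 20.8
time_s: 7.48
ee_pos: [509.9, 88.1, 132.4]
tcp_rot: [-0.706, 0.044, -0.045, 0.706]
ft_force: [0.2, -0.4, 2.5]
finger_gap: 21.1
```

```bash
python3 -m handwheel '[[[0,0,0],[0,0,-0.2],1],[[0,0,0],[0,0,-0.2],1],[[0,0,0],[0,0,0],1]]'
python3 -m handwheel '[[[0,0,0],[0,0,-0.2],1],[[0,0,0],[0,0,0],1]]'
python3 - <<'E'
from h import *
save(snapshot('side'),'s6');save(snapshot('wrist'),'w6')
im=cv2.imread('pics/s6.png');cv2.imwrite('pics/s6c.png',cv2.resize(im[80:230,180:340],None,fx=4,fy=4,interpolation=cv2.INTER_CUBIC))
E
```

```text
time_s: 7.85
ee_pos: [509.9, 88.2, 128.4]
tcp_rot: [-0.705, 0.044, -0.045, 0.706]
ft_force: [-0.8, 1.2, 5.6]
finger_gap: 21.0
time_s: 8.1
ee_pos: [510.1, 88.3, 126.6]
tcp_rot: [-0.705, 0.044, -0.045, 0.706]
ft_force: [-0.8, 1.1, 6.6]
finger_gap: 21.2
```

View pics/s6c.png

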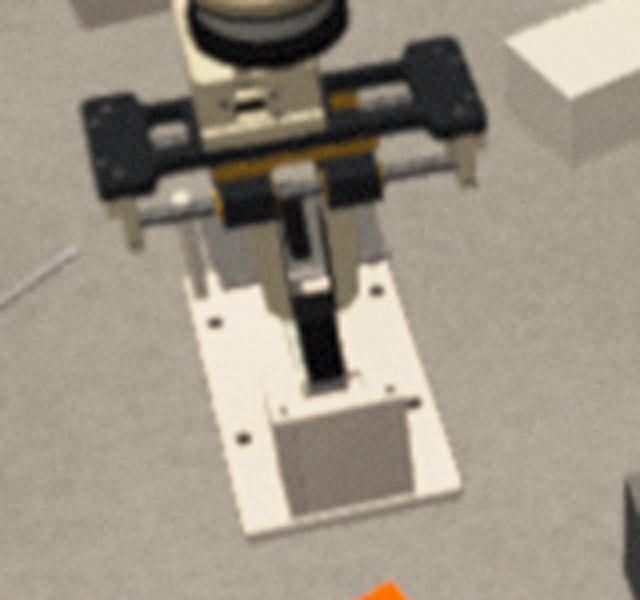

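View pics/w6.png

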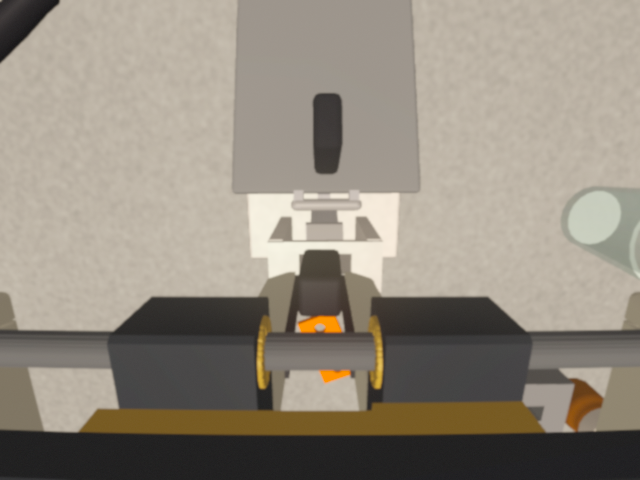

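```bash
python3 -m handwheel '[[[0,0,0],[0,0,2],1],[[0,0,0],[0,0,3],1],[[0,0,0],[0,0,3],1],[[0,0,0],[0,0,3],1],[[0,0,0],[0,0,0],1]]'
python3 -m handwheel '[[[0,0,-1.2],[4,-4,0],1],[[0,0,-1.3],[4,-4,0],1],[[0,0,-1.2],[4,-4,0],1],[[0,0,0],[3,-3,0],1],[[0,0,0],[0,0,0],1]]'
python3 -m handwheel '[[[0,0,0],[0,0,0],1]]'
python3 - <<'E'
from h import *
for i in range(2):
  save(snapshot('side'),'s7');save(snapshot('wrist'),'w7');print(read_state()['ee_pos'],yaw())
im=cv2.imread('pics/s7.png');cv2.imwrite('pics/s7c.png',cv2.resize(im[80:260,210:400],None,fx=3,fy=3,interpolation=cv2.INTER_CUBIC))
im=cv2.imread('pics/w7.png');cv2.imwrite('pics/w7c.png',cv2.resize(im[190:340,240:400],None,fx=4,fy=4,interpolation=cv2.INTER_CUBIC))
E
```

```text
time_s: 8.82
ee_pos: [510.3, 88.0, 237.1]
tcp_rot: [-0.705, 0.043, -0.046, 0.706]
ft_force: [0.7, 0.5, -0.8]
finger_gap: 21.4
time_s: 9.45
ee_pos: [659.5, -67.1, 231.8]
tcp_rot: [0.705, -0.071, 0.068, -0.703]
ft_force: [0.1, 0.2, -1.5]
finger_gap: 20.6
time_s: 9.57
ee_pos: [658.1, -61.1, 233.8]
tcp_rot: [-0.704, 0.068, -0.065, 0.704]
ft_force: [0.4, 0.9, -0.7]
finger_gap: 20.9
[658.33595052 -60.29813906 235.27877389] (np.float64(-10.761007408445622), array([[ 9.82412465e-01, -1.89378750e-03,  1.86714120e-01],
       [-1.86712381e-01,  1.05830289e-03,  9.82414051e-01],
       [-2.05808354e-03, -9.99997647e-01,  6.86096375e-04]]))
[658.74244748 -60.68980935 236.05118825] (np.float64(-10.782203269386383), array([[ 9.82345277e-01, -4.47481453e-04,  1.87076339e-01],
       [-1.87076171e-01,  3.92564843e-04,  9.82345332e-01],
       [-5.13020911e-04, -9.99999823e-01,  3.01921102e-04]]))
```

View pics/s7c.png

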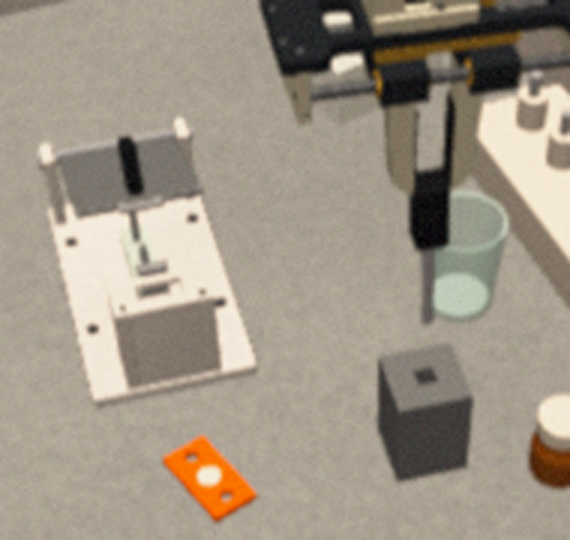

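View pics/w7c.png

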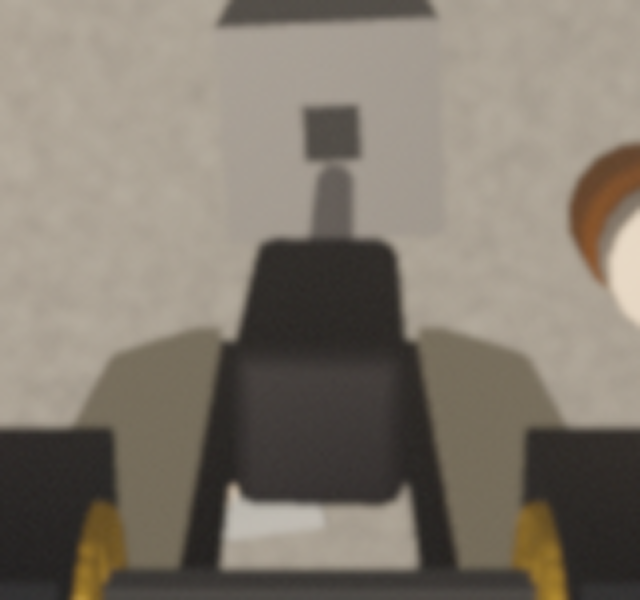

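Run:
```python
from h import *
c=calibration('wrist')
f=lambda L:[((x+.5)/4+239.5,(y+.5)/4+189.5) for x,y in L]
print('tip',plane(c,f([(334,182)]),134)[0]); 
print('hole',plane(c,f([(332,133),(332,105),(332,160),(304,133),(361,133)]),80))
print(read_state()['ee_pos'])
```

```text
tip [659.86620992 -64.74963448 134.        ]
hole [[659.64512785 -66.16811941  80.        ]
 [660.92185324 -59.35425973  80.        ]
 [658.40197274 -72.80322646  80.        ]
 [652.95277936 -64.89894077  80.        ]
 [666.57674522 -67.48227582  80.        ]]
[658.74244748 -60.68980935 236.05118825]
```

```bash
python3 -m handwheel '[[[0,0,0],[0,-0.15,-2],1],[[0,0,0],[0,0,-2.5],1],[[0,0,0],[0,0,0],1],[[0,0,0],[0,0,0],1]]'
python3 - <<'E'
from h import *
save(snapshot('wrist'),'w8');print(read_state()['ee_pos'])
im=cv2.imread('pics/w8.png');cv2.imwrite('pics/w8c.png',cv2.resize(im[190:340,240:400],None,fx=4,fy=4,interpolation=cv2.INTER_CUBIC))
E
```

```text
time_s: 10.28
ee_pos: [659.9, -63.1, 192.2]
tcp_rot: [-0.704, 0.066, -0.068, 0.704]
ft_force: [0.6, 1.0, -0.5]
finger_gap: 21.2
[660.1749672  -63.20686695 192.53307615]
```

View pics/w8c.png

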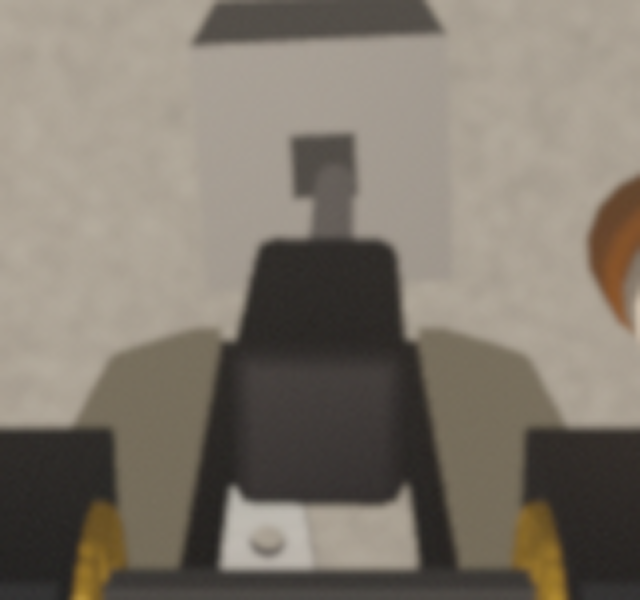

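Run:
```python
from h import *
c=calibration('wrist')
f=lambda L:[((x+.5)/4+239.5,(y+.5)/4+189.5) for x,y in L]
t=plane(c,f([(334,183)]),90.4)[0];h=plane(c,f([(323.5,166)]),80)[0]
print('tip',t,'hole',h,h-t);
```

```text
tip [661.57387486 -67.56548713  90.4       ] hole [659.70794175 -66.091245    80.        ] [ -1.86593311   1.47424212 -10.4       ]
```

```bash
python3 -m handwheel '[[[0,0,0],[-0.18,0.12,0],1],[[0,0,0],[0,0,-1.2],1],[[0,0,0],[0,0,-1.5],1],[[0,0,0],[0,0,0],1]]'
python3 -m handwheel '[[[0,0,0],[0,0,-2],1],[[0,0,0],[0,0,-2],1],[[0,0,0],[0,0,-1],1],[[0,0,0],[0,0,0],1]]'
```

```text
time_s: 10.82
ee_pos: [656.1, -62.7, 161.5]
tcp_rot: [0.704, -0.069, 0.066, -0.704]
ft_force: [0.5, 0.1, -0.3]
finger_gap: 21.1
time_s: 11.32
ee_pos: [657.3, -62.5, 113.3]
tcp_rot: [-0.704, 0.068, -0.067, 0.704]
ft_force: [-1.0, 0.6, -0.9]
finger_gap: 21.1
```

```bash
python3 -m handwheel '[[[0,0,0],[0,0,-0.3],1],[[0,0,0],[0,0,-0.2],1],[[0,0,0],[0,0,0],1],[[0,0,0],[0,0,0],1]]'
```

```text
time_s: 11.82
ee_pos: [657.7, -62.5, 109.2]
tcp_rot: [-0.704, 0.067, -0.067, 0.704]
ft_force: [1.0, 0.3, -0.6]
finger_gap: 21.0
```

```bash
python3 -m handwheel '[[[0,0,0],[0,0,-0.2],1],[[0,0,0],[0,0,0],1],[[0,0,0],[0,0,0],1]]'
```

```text
time_s: 12.2
ee_pos: [657.6, -62.5, 107.0]
tcp_rot: [-0.704, 0.067, -0.067, 0.704]
ft_force: [0.2, -0.0, -0.9]
finger_gap: 21.2
```

```bash
python3 -m handwheel '[[[0,0,0],[0.18,0,0],1],[[0,0,0],[0,0,-0.05],1],[[0,0,0],[0,0,0],1],[[0,0,0],[0,0,0],0.4],[[0,0,0],[0,0,0],0.4]]'
python3 -m handwheel '[[[0,0,0],[0,0,0],0],[[0,0,0],[0,0,0],0],[[0,0,0],[0,0,0],0]]'
python3 -m handwheel '[[[0,0,0],[0,0,3],0],[[0,0,0],[0,0,4],0],[[0,0,0],[0,0,4],0],[[0,0,0],[0,0,4],0],[[0,0,0],[0,0,0],0]]'
python3 - <<'E'
from h import *
save(snapshot('wrist'),'w9');save(snapshot('side'),'s9');save(snapshot('scene'),'c9');print(read_state()['ee_pos'])
a=cv2.imread('pics/s9.png')[80:240,200:400];b=cv2.imread('pics/c9.png')[210:330,300:540]
cv2.imwrite('pics/s9c.png',cv2.resize(a,None,fx=3.5,fy=3.5,interpolation=cv2.INTER_CUBIC))
cv2.imwrite('pics/c9c.png',cv2.resize(b,None,fx=3.3,fy=3.3,interpolation=cv2.INTER_CUBIC))
E
```

```text
time_s: 12.82
ee_pos: [659.3, -62.5, 106.3]
tcp_rot: [-0.704, 0.067, -0.067, 0.704]
ft_force: [-0.3, 0.4, -0.9]
finger_gap: 27.8
time_s: 13.2
ee_pos: [659.4, -62.5, 106.4]
tcp_rot: [-0.704, 0.067, -0.067, 0.704]
ft_force: [0.8, -0.4, 0.2]
finger_gap: 46.2
time_s: 13.82
ee_pos: [661.5, -62.0, 260.7]
tcp_rot: [-0.704, 0.064, -0.07, 0.704]
ft_force: [0.2, 0.2, -0.6]
finger_gap: 46.2
[658.51717475 -62.6282185  255.13218701]
```

View pics/s9c.png

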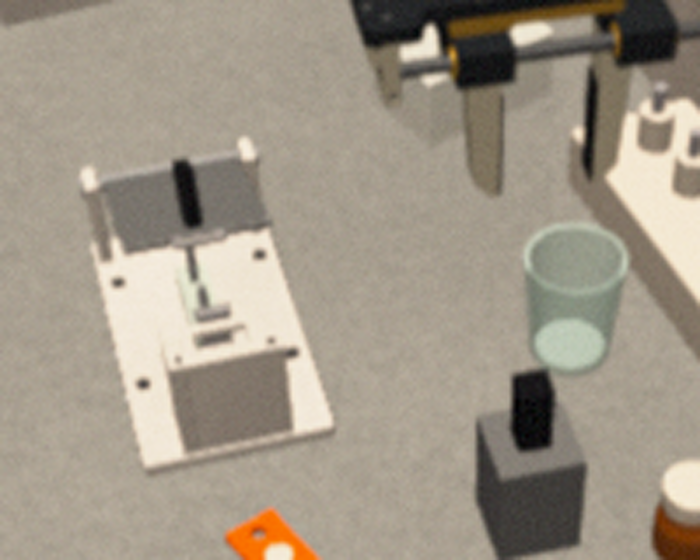

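View pics/c9c.png

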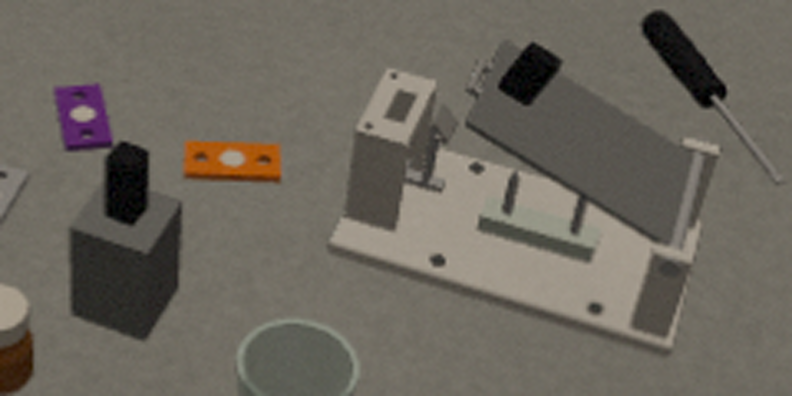

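View pics/w9.png

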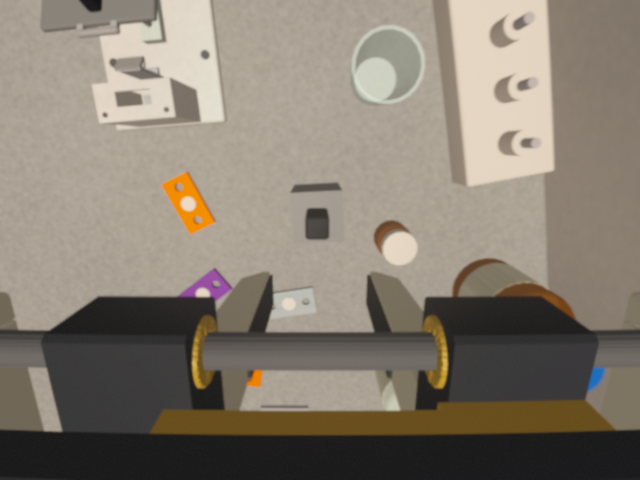

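```bash
python3 -m handwheel '[[[0,0,0.9],[-3.4,4.6,0],-0.2],[[0,0,0.9],[-3.5,4.6,0],-0.2],[[0,0,0.9],[-3.5,4.6,0],-0.2],[[0,0,0.9],[-3.4,4.4,0],-0.2],[[0,0,0],[0,0,0],-0.2]]'
python3 -m handwheel '[[[0,0,0],[0,0,0],-0.2],[[0,0,0],[0,0,0],-0.2]]'
python3 - <<'E'
from h import *
save(snapshot('wrist'),'w10');c=calibration('wrist');print(read_state()['ee_pos'],yaw()[0])
np.savez('w10.npz',**{k:np.array(v) for k,v in c.items()})
E
```

```text
time_s: 14.6
ee_pos: [517.4, 124.3, 255.7]
tcp_rot: [-0.705, 0.043, -0.04, 0.706]
ft_force: [1.7, -0.1, 0.4]
finger_gap: 55.9
time_s: 14.85
ee_pos: [522.1, 117.5, 255.5]
tcp_rot: [0.706, -0.047, 0.046, -0.705]
ft_force: [-0.2, 0.2, 0.5]
finger_gap: 55.4
[522.05348881 117.74958552 255.67461719] -7.501633395545299
```

View pics/w10.png

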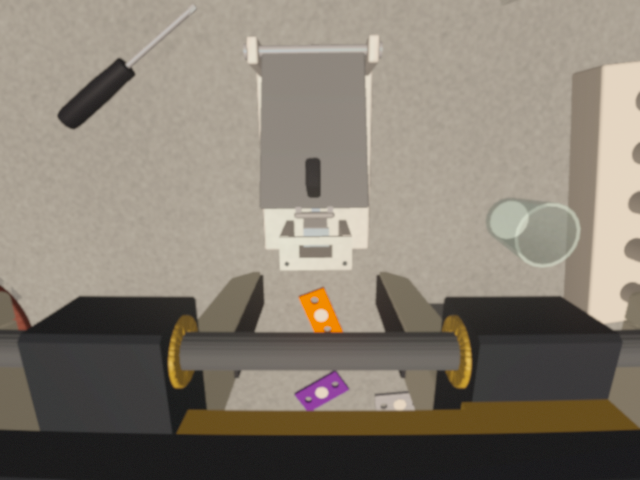

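Run:
```python
from h import *
im=cv2.imread('pics/w10.png')
cv2.imwrite('pics/w10c.png',cv2.resize(im[25:275,240:390],None,fx=2.4*1.6,fy=2.4,interpolation=cv2.INTER_CUBIC))
c=dict(np.load('w10.npz'))
print('fin',plane(c,[(313.5,178),(313.5,158),(313.5,198)],151))
p=plane(c,[(252.5,49),(374,48)],82);print('posts',p,p.mean(0),p[1]-p[0])
p=plane(c,[(315,50)],79);print('hinge rod',p)
p=plane(c,[(289,263.5),(345.5,262.5)],91);print('screws',p, p.mean(0))
p=plane(c,[(300,249),(332,249),(300,256.5),(332,256.5)],91);print('slot',p.mean(0))
```

```text
fin [[521.65081098 160.83238369 151.        ]
 [523.75145253 176.3847828  151.        ]
 [519.49308498 144.86484989 151.        ]]
posts [[479.90650127 278.62464543  82.        ]
 [590.45921289 264.91135683  82.        ]] [535.18285708 271.76800113  82.        ] [110.55271163 -13.7132886    0.        ]
hinge rod [[536.67484013 270.83622737  79.        ]]
screws [[483.24916827  72.38152206  91.        ]
 [540.98714929  65.92562393  91.        ]] [512.11815878  69.15357299  91.        ]
slot [512.31423466  80.23311401  91.        ]
```

View pics/w10c.png

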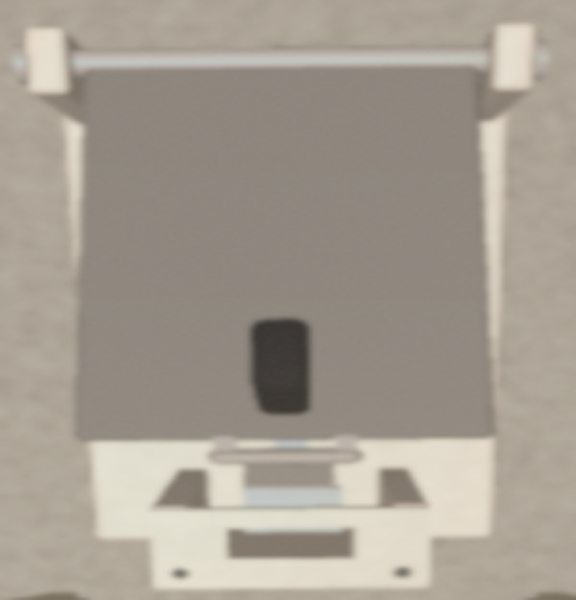

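```bash
python3 -m handwheel '[[[0,0,0.4],[0,4.5,0],-0.2],[[0,0,0],[0,0,-3],-0.2],[[0,0,0],[0,0,-3],-0.2],[[0,0,0],[0,0,-3],-0.2],[[0,0,0],[0,0,0],-0.2]]'
python3 -m handwheel '[[[0,0,0],[0,0,-1.2],-0.2],[[0,0,0],[0,0,0],-0.2]]'
python3 - <<'E'
from h import *
save(snapshot('wrist'),'w11');save(snapshot('scene'),'c11');print(read_state()['ee_pos'],yaw()[0])
b=cv2.imread('pics/c11.png')[190:330,390:540]
cv2.imwrite('pics/c11c.png',cv2.resize(b,None,fx=4,fy=4,interpolation=cv2.INTER_CUBIC))
E
```

```text
time_s: 15.52
ee_pos: [520.3, 162.6, 164.1]
tcp_rot: [0.707, -0.045, 0.041, -0.705]
ft_force: [0.0, 0.3, 0.7]
finger_gap: 55.9
time_s: 15.78
ee_pos: [521.5, 164.2, 154.5]
tcp_rot: [0.706, -0.043, 0.043, -0.706]
ft_force: [-0.0, 0.4, 0.2]
finger_gap: 55.9
[521.88451877 164.64816285 155.1376676 ] -6.925888025426088
```

View pics/c11c.png

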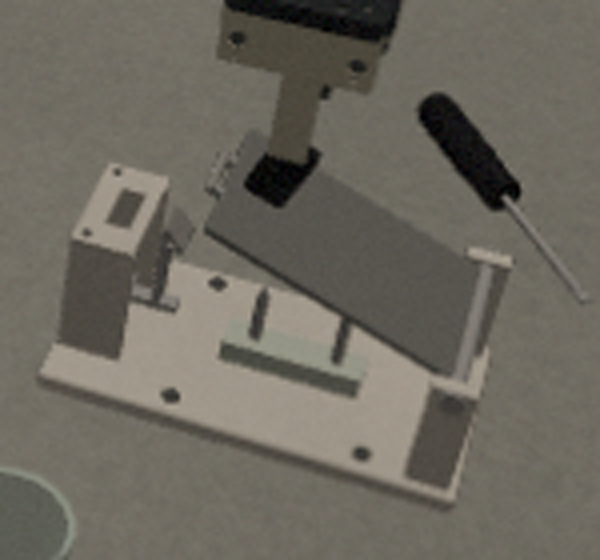

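View pics/w11.png

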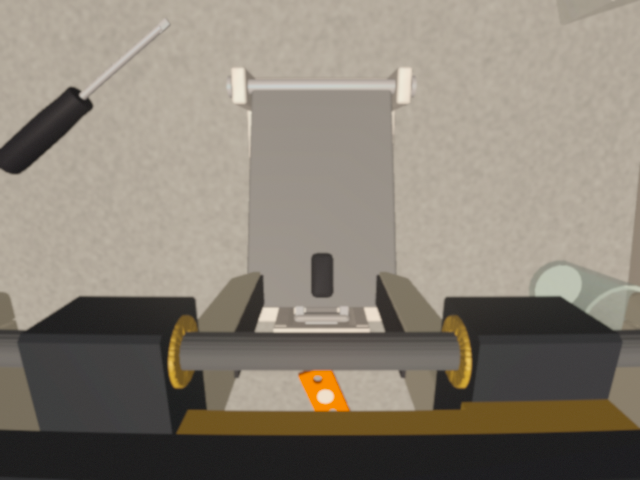

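```bash
python3 -m handwheel '[[[0,0,0],[0,0,-0.5],0.3],[[0,0,0],[0,0,0],1],[[0,0,0],[0,0,0],1],[[0,0,0],[0,0,0],1],[[0,0,0],[0,0,0],1]]' 30
python3 -m handwheel '[[[0,0,0],[0,0,0],1],[[0,0,0],[0,0,0],1],[[0,0,0],[0,0,0],1]]' 30
python3 - <<'E'
from h import *
import numpy as np
s=read_state();g=s['ee_pos']+np.array([0,0,8]);print(s['ee_pos'],yaw()[0])
h=np.array([535.4,271.5,75]);a=np.radians(82.9);xc=np.array([np.cos(a),np.sin(a),0]);z=np.array([0,0,1])
d=g-h;px,pz=d@xc,d[2];r=np.hypot(px,pz);ph=np.arctan2(pz,-px);print(px,pz,r,ph)
# current cover angle assumed .4
prev=g
for k in range(0,11):
    p=h+(-np.cos(ph+k*.135)*xc+np.sin(ph+k*.135)*z)*r+ (d-px*xc-pz*z)
    print(k,.4+k*.135,((p-prev)/10).round(2));prev=p
E
```

```text
time_s: 16.5
ee_pos: [521.4, 164.6, 149.5]
tcp_rot: [-0.706, 0.043, -0.043, 0.706]
ft_force: [0.7, 0.1, 0.4]
finger_gap: 10.5
time_s: 16.88
ee_pos: [521.4, 164.5, 149.5]
tcp_rot: [-0.706, 0.043, -0.043, 0.706]
ft_force: [0.3, 0.3, 0.4]
finger_gap: 0.0
[521.35304986 164.50534084 149.46110066] -6.91414827780868
-107.91044124500381 82.46110065689894 135.81051671810485 0.6525035949236021
0 0.4 [ 0. -0. -0.]
1 0.535 [0.15 1.2  1.38]
2 0.67 [0.17 1.37 1.2 ]
3 0.805 [0.19 1.52 1.01]
4 0.9400000000000001 [0.2  1.64 0.79]
5 1.0750000000000002 [0.22 1.73 0.56]
6 1.21 [0.22 1.79 0.32]
7 1.3450000000000002 [0.23 1.82 0.07]
8 1.48 [ 0.23  1.81 -0.17]
9 1.6150000000000002 [ 0.22  1.77 -0.42]
10 1.75 [ 0.21  1.7  -0.65]
```

Run:
```python
from h import *
save(snapshot('wrist'),'w12');save(snapshot('scene'),'c12');save(snapshot('side'),'s12')
b=cv2.imread('pics/c12.png')[190:330,390:540]
cv2.imwrite('pics/c12c.png',cv2.resize(b,None,fx=4,fy=4,interpolation=cv2.INTER_CUBIC))
b=cv2.imread('pics/s12.png')[50:230,190:350]
cv2.imwrite('pics/s12c.png',cv2.resize(b,None,fx=3.3,fy=3.3,interpolation=cv2.INTER_CUBIC))
```

```text
(no output)
```

View pics/c12c.png

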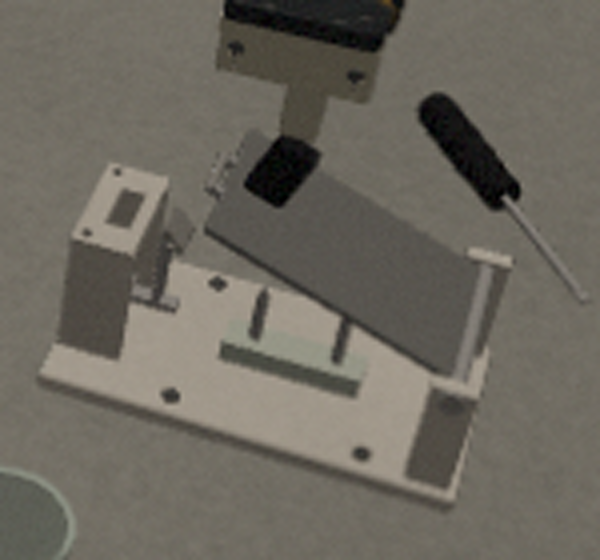

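View pics/s12c.png

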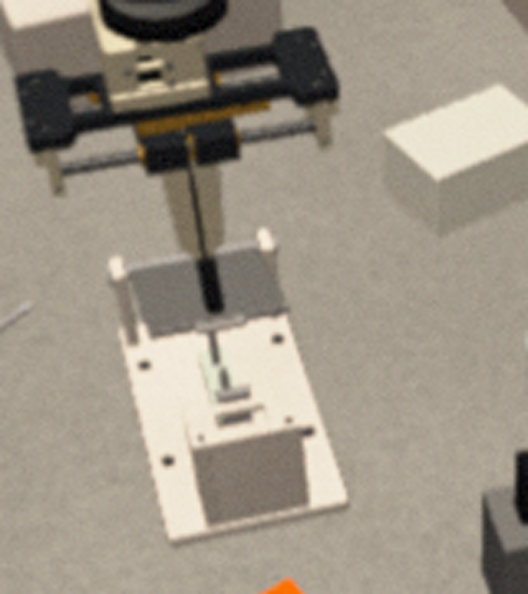

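View pics/w12.png

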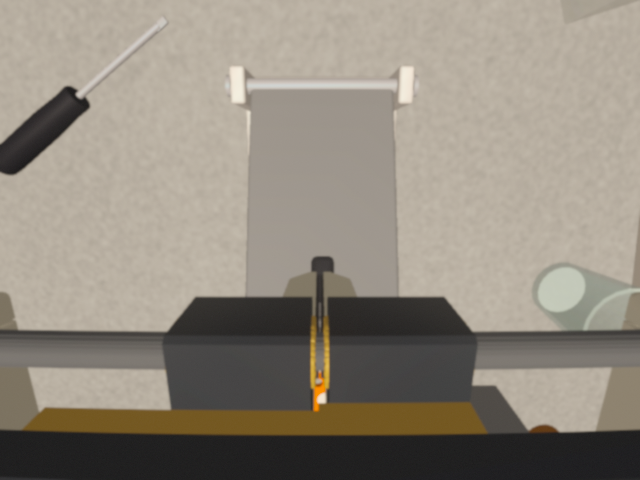

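Run:
```python
from h import *
cs=calibration('scene');cd=calibration('side')
C=lambda x,y:((x+.5)/3.3+299.5,(y+.5)/3.3+209.5)
D=lambda x,y:((x+.5)/3.5+199.5,(y+.5)/3.5+79.5)
print('corner',tri([cs,cd],[C(468,122),D(268,222)]))
print('fin top center',tri([cs,cd],[C(541,60),D(181,170)]))
c=dict(np.load('w10.npz'))
print('edge corners wrist at z',[(z,plane(c,[(260,208),(368,208),(313.5,178),(313.5,160)],z).round(1).tolist()) for z in(110,133)])
print(read_state()['ft_force'])
```

```text
corner (array([563.84198753, 130.95612583, 127.72258249]), [np.float64(0.48902127182042837), np.float64(0.4890212718203174)])
fin top center (array([521.49598031, 167.63750925, 155.24676751]), [np.float64(0.22117021680399784), np.float64(0.22117021680407734)])
edge corners wrist at z [(110, [[467.2, 136.2, 110.0], [567.2, 123.0, 110.0], [520.5, 157.2, 110.0], [522.6, 173.2, 110.0]]), (133, [[471.5, 139.7, 133.0], [564.6, 127.5, 133.0], [521.1, 159.2, 133.0], [523.1, 174.1, 133.0]])]
[-0.55220018 -0.26334145  0.53423372]
```

Run:
```python
from h import *
cs=calibration('scene');cd=calibration('side');cw=calibration('wrist')
s=read_state();p=s['ee_pos'];
for dz in(-11,0,8,65):
    X=p+[0,0,dz]
    a=proj(cs,X)[0];b=proj(cd,X)[0];w=proj(cw,X)[0]
    print(dz,((a-[390,190])*4).round(),((b-[190,50])*3.3).round(),w.round())
for X in([521.5,167.6,155.2],):
    print(((proj(cs,X)[0]-[390,190])*4).round(),((proj(cd,X)[0]-[190,50])*3.3).round(),proj(cw,X)[0].round())
```

```text
-11 [283. 175.] [207. 281.] [322. 268.]
0 [287. 159.] [205. 268.] [322. 274.]
8 [289. 146.] [204. 259.] [322. 280.]
65 [309.  56.] [192. 188.] [323. 336.]
[295. 151.] [203. 258.] [321. 273.]
```

Run:
```python
from h import *
c10=dict(np.load('w10.npz'));c12=calibration('wrist')
print(tri([c10,c12],[(313.5,158),(322,257)]))
cs=calibration('scene');cd=calibration('side')
A=lambda x,y:((x+.5)/4+389.5,(y+.5)/4+189.5)
print('fin hingeside top corner +x', tri([cs,c12],[A(320,155),(332,258)]))
im=cv2.imread('pics/w12.png');cv2.imwrite('pics/w12c.png',cv2.resize(im[240:330,260:390],None,fx=6,fy=6,interpolation=cv2.INTER_CUBIC))
b=cv2.imread('pics/c12.png')[210:250,430:480]
cv2.imwrite('pics/c12d.png',cv2.resize(b,None,fx=12,fy=12,interpolation=cv2.INTER_CUBIC))
```

```text
(array([523.40615702, 176.58236259, 156.15207963]), [np.float64(0.45697787682694047), np.float64(0.45697787682695784)])
fin hingeside top corner +x (array([528.33634435, 178.33420535, 161.86446714]), [np.float64(1.028876014803754), np.float64(1.0288760148037794)])
```

View pics/w12c.png

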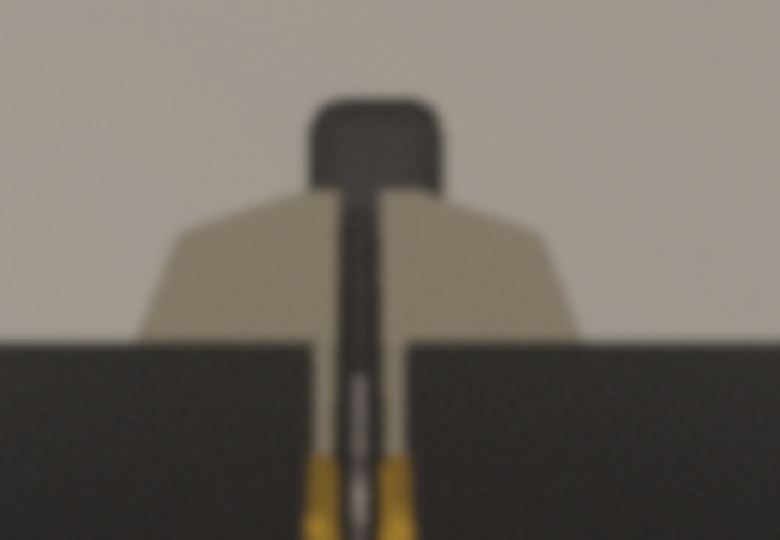

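View pics/c12d.png

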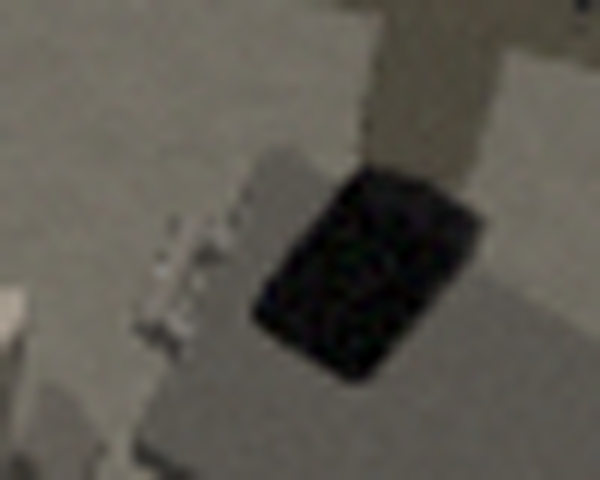

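Run:
```python
from h import *
cs=calibration('scene');cd=calibration('side')
for z in(140,144,150,155,160,165): print(z,((proj(cs,[549+3,161,z])[0]-[390,190])*4).round(),((proj(cs,[549+15,161,z])[0]-[390,190])*4).round())
# s9c side image: finger tips, TCP (660,-62,257) gap 46
for z in(230,240,246,250,257,265): print(z,((proj(cd,[660-26,-62+3,z])[0]-[200,80])*3.5).round())
# w12 finger front lower edge
c=calibration('wrist')
for z in(138,145,150,157,163): print(z, proj(c,[521.4,164.5,z])[0].round(), proj(c,[522.4,172,z])[0].round(), proj(c,[523,176.5,z])[0].round())
```

```text
140 [270. 206.] [268. 220.]
144 [272. 200.] [269. 214.]
150 [274. 191.] [271. 205.]
155 [275. 183.] [273. 197.]
160 [277. 176.] [275. 190.]
165 [279. 168.] [276. 182.]
230 [491. 254.]
240 [491. 240.]
246 [491. 231.]
250 [491. 225.]
257 [492. 215.]
265 [492. 203.]
138 [322. 267.] [322. 255.] [322. 247.]
145 [322. 272.] [322. 259.] [322. 251.]
150 [322. 275.] [322. 262.] [322. 254.]
157 [322. 280.] [322. 266.] [322. 258.]
163 [322. 284.] [322. 270.] [322. 261.]
```

```bash
python3 -m handwheel '[[[0,0,0],[0,0,1.5],0.3],[[0,0,0],[0,0,0],0.2],[[0,0,0],[0,0,0],0.2],[[0,0,0],[0,0,0],0.2],[[0,0,0],[0,0,0],0.2]]'
python3 -m handwheel '[[[0,0,0],[0,0,0],0.2],[[0,0,0],[0,0,0],0.2],[[0,0,0],[0,0,-1.5],0.2],[[0,0,0],[0,0,-1],0.2],[[0,0,0],[0,0,0],0.2]]'
python3 -m handwheel '[[[0,0,0],[0,0,-0.8],0.2],[[0,0,0],[0,0,0],0.2]]'
python3 - <<'E'
from h import *
save(snapshot('scene'),'c13');print(read_state()['ee_pos'],read_state()['ft_force'])
b=cv2.imread('pics/c13.png')[190:330,390:540]
cv2.imwrite('pics/c13c.png',cv2.resize(b,None,fx=4,fy=4,interpolation=cv2.INTER_CUBIC))
E
```

```text
time_s: 17.65
ee_pos: [521.2, 164.5, 164.2]
tcp_rot: [0.706, -0.043, 0.042, -0.706]
ft_force: [0.4, 0.4, 0.1]
finger_gap: 37.0
time_s: 18.27
ee_pos: [520.4, 164.1, 138.0]
tcp_rot: [0.706, -0.044, 0.042, -0.705]
ft_force: [-0.6, -0.6, 0.1]
finger_gap: 37.1
time_s: 18.52
ee_pos: [521.0, 164.3, 130.9]
tcp_rot: [0.706, -0.043, 0.042, -0.706]
ft_force: [-0.6, -0.5, 0.6]
finger_gap: 37.2
[521.25825954 164.51421442 131.26170722] [ 0.20591086  1.42916409 -0.19755506]
```

View pics/c13c.png

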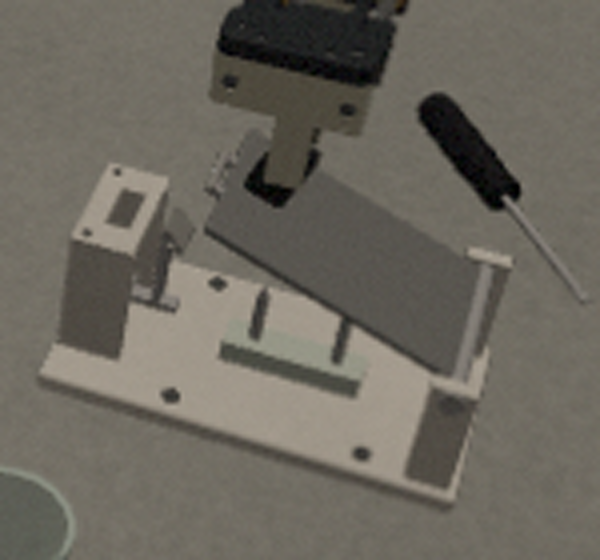

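```bash
python3 -m handwheel '[[[0,0,0],[0,0,0],1],[[0,0,0],[0,0,0],1],[[0,0,0],[0,0,0],1],[[0,0,0],[0,0,0],1],[[0,0,0],[0,0,0],1]]' 30
python3 - <<'E'
from h import *
import numpy as np
s=read_state();print(s['ee_pos'],s['finger_gap'],s['ft_force'])
cs=calibration('scene')
for z in(130,135,140,145,150): print(z,((proj(cs,[543,161,z])[0]-[390,190])*4).round())
g=s['ee_pos']+np.array([0,0,20])
h=np.array([535.4,271.5,75]);a=np.radians(82.9);xc=np.array([np.cos(a),np.sin(a),0]);z=np.array([0,0,1])
d=g-h;px,pz=d@xc,d[2];r=np.hypot(px,pz);ph=np.arctan2(pz,-px);print(px,pz,r,ph)
prev=g
for k in range(0,15):
    p=h+(-np.cos(ph+k*.1)*xc+np.sin(ph+k*.1)*z)*r+ (d-px*xc-pz*z)
    print(k,.35+k*.1,((p-prev)/10).round(2));prev=p
E
```

```text
time_s: 19.2
ee_pos: [522.9, 164.6, 132.0]
tcp_rot: [-0.705, 0.042, -0.044, 0.706]
ft_force: [3.9, -0.2, 0.8]
finger_gap: 12.0
[522.86644492 164.62299167 131.95861264] 11.963886633722057 [ 3.89664005 -0.23014633  0.79063258]
130 [269. 211.]
135 [271. 203.]
140 [272. 196.]
145 [274. 188.]
150 [276. 181.]
-107.60663470280001 76.95861264318947 132.29442880192016 0.6208444696409238
0 0.35 [0. 0. 0.]
1 0.44999999999999996 [0.1  0.82 1.04]
2 0.55 [0.11 0.91 0.95]
3 0.65 [0.13 1.   0.85]
4 0.75 [0.13 1.08 0.75]
5 0.85 [0.14 1.15 0.63]
6 0.9500000000000001 [0.15 1.21 0.51]
7 1.05 [0.16 1.25 0.39]
8 1.15 [0.16 1.29 0.26]
9 1.25 [0.16 1.31 0.13]
10 1.35 [ 0.16  1.31 -0.  ]
11 1.4500000000000002 [ 0.16  1.31 -0.13]
12 1.5500000000000003 [ 0.16  1.29 -0.26]
13 1.65 [ 0.16  1.25 -0.39]
14 1.75 [ 0.15  1.21 -0.52]
```

```bash
python3 -m handwheel '[[[0,0,0],[0.1,0.82,1.04],1],[[0,0,0],[0.11,0.91,0.95],1],[[0,0,0],[0.13,1.0,0.85],1],[[0,0,0],[0,0,0],1]]' 35
```

```text
time_s: 19.7
ee_pos: [526.3, 192.7, 160.2]
tcp_rot: [-0.705, 0.041, -0.043, 0.706]
ft_force: [5.6, 1.0, -2.1]
finger_gap: 11.5
```

```bash
python3 -m handwheel '[[[0,0,0],[0.13,1.08,0.75],1],[[0,0,0],[0.14,1.15,0.63],1],[[0,0,0],[0.15,1.21,0.51],1],[[0,0,0],[0,0,0],1]]' 35
python3 - <<'E'
from h import *
save(snapshot('scene'),'c14');print(read_state()['ee_pos'],read_state()['ft_force'])
b=cv2.imread('pics/c14.png')[150:330,390:540]
cv2.imwrite('pics/c14c.png',cv2.resize(b,None,fx=3.3,fy=3.3,interpolation=cv2.INTER_CUBIC))
E
```

```text
time_s: 20.2
ee_pos: [530.2, 225.4, 178.3]
tcp_rot: [0.706, -0.042, 0.043, -0.705]
ft_force: [3.6, -0.2, -3.2]
finger_gap: 11.8
[530.14396666 225.20882308 178.24990362] [ 4.22595333 -0.28325806 -3.43409929]
```

View pics/c14c.png

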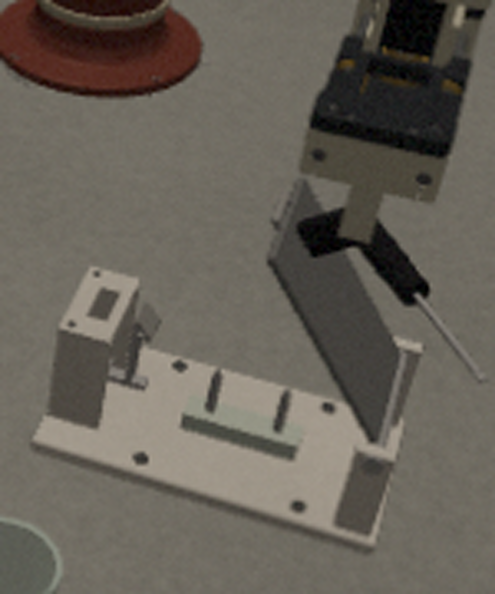

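```bash
python3 -m handwheel '[[[0,0,0],[0.16,1.25,0.39],1],[[0,0,0],[0.16,1.29,0.26],1],[[0,0,0],[0.16,1.31,0.13],1],[[0,0,0],[0.16,1.31,0],1],[[0,0,0],[0,0,0],1]]' 35
python3 -m handwheel '[[[0,0,0],[0.16,1.31,-0.13],1],[[0,0,0],[0.16,1.29,-0.26],1],[[0,0,0],[0.16,1.25,-0.39],1],[[0,0,0],[0,0,0],1]]' 35
python3 - <<'E'
from h import *
save(snapshot('scene'),'c15');print(read_state()['ee_pos'],read_state()['ft_force'])
b=cv2.imread('pics/c15.png')[150:330,390:540]
cv2.imwrite('pics/c15c.png',cv2.resize(b,None,fx=3.3,fy=3.3,interpolation=cv2.INTER_CUBIC))
E
```

```text
time_s: 20.88
ee_pos: [536.6, 278.7, 186.9]
tcp_rot: [-0.706, 0.041, -0.043, 0.706]
ft_force: [4.4, -1.9, 1.3]
finger_gap: 11.3
time_s: 21.38
ee_pos: [541.6, 319.4, 179.6]
tcp_rot: [-0.704, 0.041, -0.043, 0.707]
ft_force: [5.4, 0.0, 4.3]
finger_gap: 11.2
[541.55174158 319.2005447  179.67887602] [ 4.64844644 -0.38688784  3.64423079]
```

View pics/c15c.png

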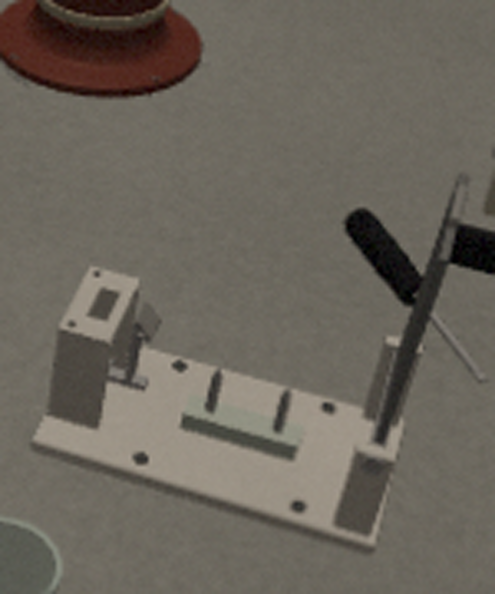

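Nearly open. Push on past the stop, watching force.

```bash
python3 -m handwheel '[[[0,0,0],[0.15,1.2,-0.52],1],[[0,0,0],[0,0,0],1],[[0,0,0],[0,0,0],1]]' 35
python3 -m handwheel '[[[0,0,0],[0.05,0.5,-0.25],1],[[0,0,0],[0,0,0],1],[[0,0,0],[0,0,0],1]]' 35
python3 -m handwheel '[[[0,0,0],[0.05,0.4,-0.2],1],[[0,0,0],[0,0,0],1],[[0,0,0],[0,0,0],1]]' 35
```

```text
time_s: 21.8
ee_pos: [543.0, 331.5, 174.9]
tcp_rot: [-0.704, 0.041, -0.044, 0.708]
ft_force: [4.8, 0.4, 4.3]
finger_gap: 11.7
time_s: 22.18
ee_pos: [543.6, 336.3, 172.7]
tcp_rot: [-0.704, 0.041, -0.044, 0.708]
ft_force: [4.9, 0.6, 5.1]
finger_gap: 11.5
time_s: 22.55
ee_pos: [544.1, 340.3, 170.7]
tcp_rot: [-0.704, 0.041, -0.044, 0.708]
ft_force: [6.2, 0.9, 6.5]
finger_gap: 11.6
```

```bash
python3 -m handwheel '[[[0,0,0],[0.05,0.4,-0.2],1],[[0,0,0],[0,0,0],1]]' 35
python3 - <<'E'
from h import *
save(snapshot('scene'),'c16');print(read_state()['ee_pos'],read_state()['ft_force']);save(snapshot('side'),'s16')
b=cv2.imread('pics/c16.png')[150:330,390:570]
cv2.imwrite('pics/c16c.png',cv2.resize(b,None,fx=3.3,fy=3.3,interpolation=cv2.INTER_CUBIC))
b=cv2.imread('pics/s16.png')[30:220,190:340]
cv2.imwrite('pics/s16c.png',cv2.resize(b,None,fx=3,fy=3,interpolation=cv2.INTER_CUBIC))
E
```

```text
time_s: 22.8
ee_pos: [544.2, 340.7, 170.3]
tcp_rot: [0.706, -0.042, 0.044, -0.705]
ft_force: [0.9, -6.5, 16.6]
finger_gap: 11.5
[544.21351368 340.69840746 170.30275145] [ 1.29452791 -6.99834304 15.27190402]
```

View pics/c16c.png

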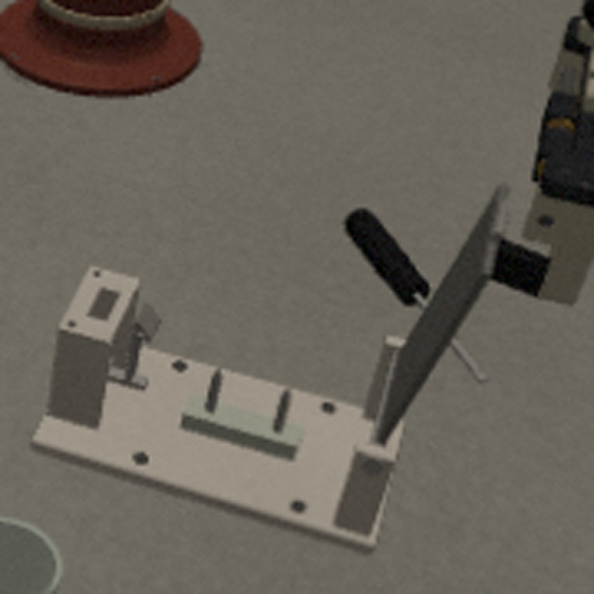

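View pics/s16c.png

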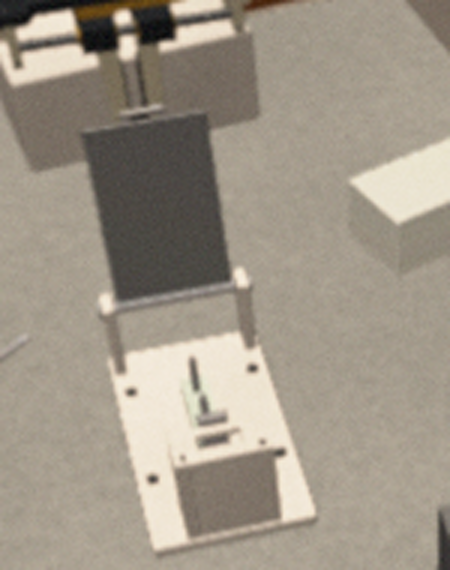

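```bash
python3 -m handwheel '[[[0,0,0],[-0.02,-0.15,0.15],1],[[0,0,0],[0,0,0],0.3],[[0,0,0],[0,0,0],0.2],[[0,0,0],[0,0,0],0.2],[[0,0,0],[0,0,0],0.2]]'
python3 -m handwheel '[[[0,0,0],[0,0,4],0],[[0,0,0],[0,0,5],0],[[0,0,0],[0,-3,3],0],[[0,0,0],[0,-6,0],0],[[0,0,0],[0,-6,0],0]]'
python3 -m handwheel '[[[0,0,0],[0,-6,0],0],[[0,0,0],[0,-4,0],0],[[0,0,0],[0,0,0],0],[[0,0,0],[0,0,0],0]]'
python3 - <<'E'
from h import *
save(snapshot('wrist'),'w17');c=calibration('wrist');print(read_state()['ee_pos'],yaw()[0]);np.savez('w17.npz',**{k:np.array(v) for k,v in c.items()})
save(snapshot('scene'),'c17');save(snapshot('side'),'s17')
E
```

```text
time_s: 23.52
ee_pos: [542.0, 340.2, 167.8]
tcp_rot: [0.706, -0.043, 0.042, -0.706]
ft_force: [-0.4, -0.3, -0.2]
finger_gap: 37.1
time_s: 24.15
ee_pos: [542.7, 188.8, 288.8]
tcp_rot: [-0.706, 0.042, -0.042, 0.706]
ft_force: [0.5, -0.7, 0.5]
finger_gap: 46.5
time_s: 24.65
ee_pos: [542.6, 91.3, 288.6]
tcp_rot: [-0.705, 0.042, -0.042, 0.706]
ft_force: [0.1, 0.5, -0.3]
finger_gap: 46.5
[542.57791848  91.96148076 288.57981568] -6.745455262029963
```

View pics/w17.png

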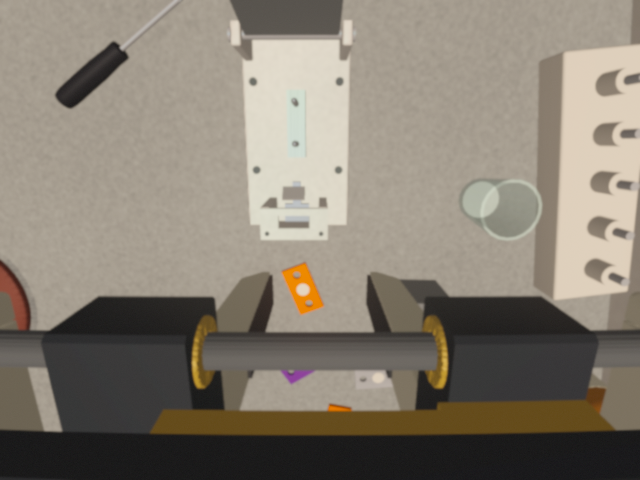

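View pics/c17.png

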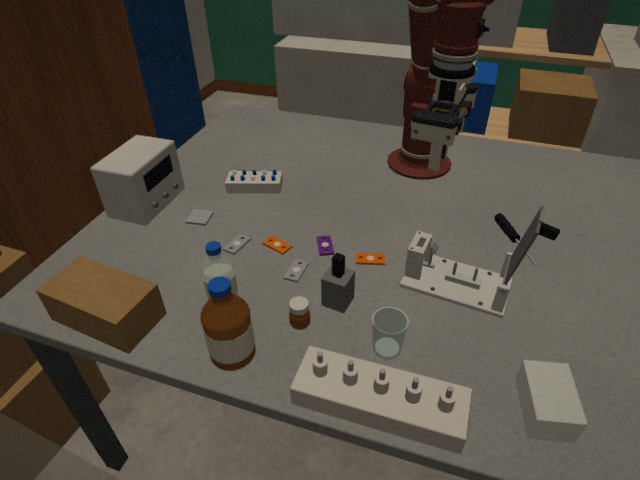

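View pics/s17.png

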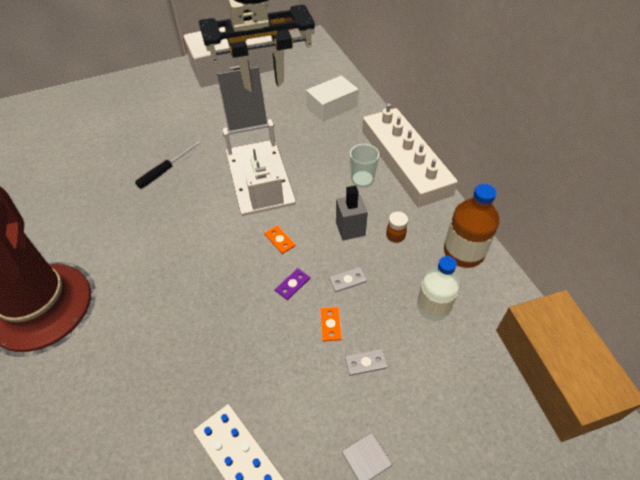

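Run:
```python
from h import *
im=cv2.imread('pics/w17.png')
cv2.imwrite('pics/w17c.png',cv2.resize(im[80:170,250:345],None,fx=6,fy=6,interpolation=cv2.INTER_CUBIC))
b=cv2.imread('pics/c17.png')[255:300,430:500]
cv2.imwrite('pics/c17c.png',cv2.resize(b,None,fx=10,fy=10,interpolation=cv2.INTER_CUBIC))
b=cv2.imread('pics/s17.png')[140:185,230:290]
cv2.imwrite('pics/s17c.png',cv2.resize(b,None,fx=10,fy=10,interpolation=cv2.INTER_CUBIC))
```

```text
(no output)
```

View pics/w17c.png

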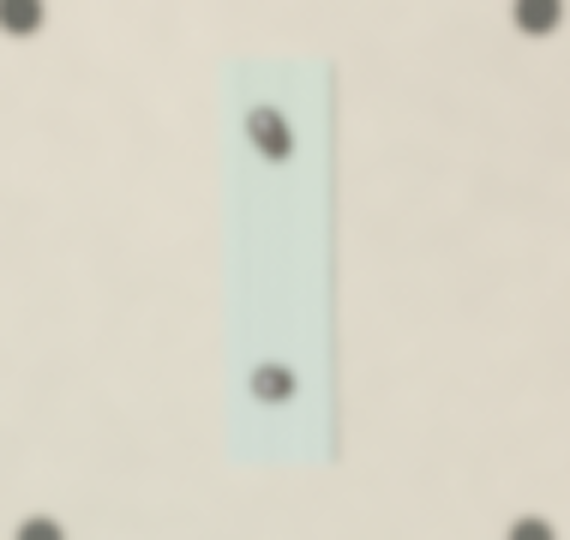

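View pics/c17c.png

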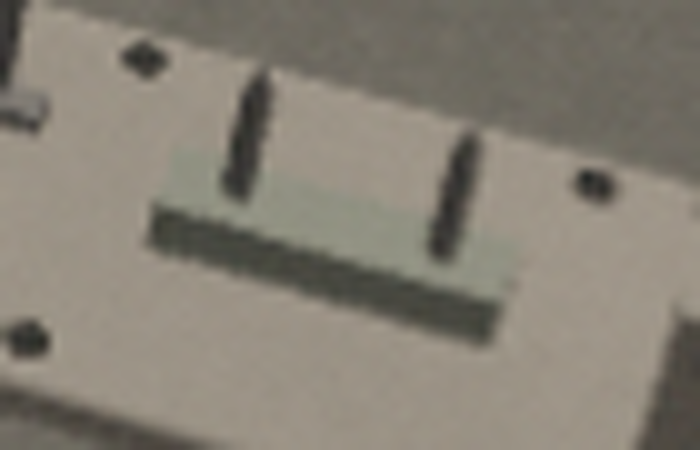

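View pics/s17c.png

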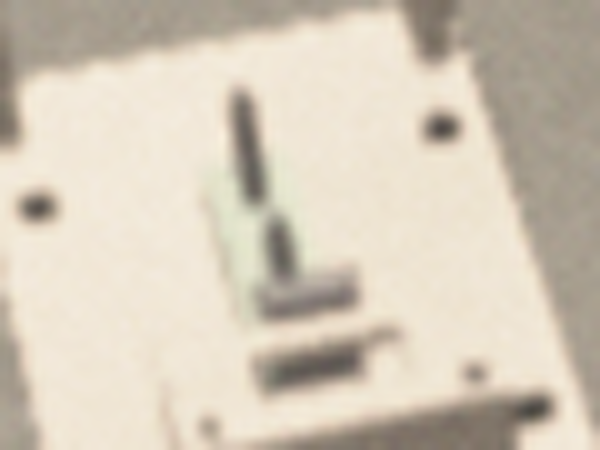

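Run:
```python
from h import *
cw=dict(np.load('w17.npz'));cs=calibration('scene');cd=calibration('side')
W=lambda L:[((x+.5)/6+249.5,(y+.5)/6+79.5) for x,y in L]
C=lambda L:[((x+.5)/10+429.5,(y+.5)/10+254.5) for x,y in L]
D=lambda L:[((x+.5)/10+229.5,(y+.5)/10+139.5) for x,y in L]
print('wrist tips',plane(cw,W([(261,120),(262,381)]),62))
print('wrist bases',plane(cw,W([(278,146),(283,383)]),26))
print('bed corners',(q:=plane(cw,W([(222,60),(332,60),(228,462),(335,462)]),26)),q.mean(0))
print('screws',(q:=plane(cw,W([(18,10),(538,10),(40,540),(531,540)]),12)),q.mean(0))
print('scene tips',plane(cs,C([(470,133),(262,73)]),63))
print('scene bases',plane(cs,C([(440,258),(236,195)]),26))
print('side tips',plane(cd,D([(240,90),(278,215)]),63)); print('side base',plane(cd,D([(256,203)]),26))
print('tri far tip',tri([cs,cd,cw],C([(470,133)])+D([(240,90)])+W([(259,117)])))
print('tri near tip',tri([cs,cd,cw],C([(262,73)])+D([(278,215)])+W([(260,380)])))
```

```text
wrist tips [[526.57976634 211.11383055  62.        ]
 [520.64098325 165.65094881  62.        ]]
wrist bases [[527.25505773 210.32295714  26.        ]
 [522.27541237 165.20212582  26.        ]]
bed corners [[518.49028744 227.45580568  26.        ]
 [539.8267444  224.90860202  26.        ]
 [509.0994764  151.0409614   26.        ]
 [530.73261622 148.47675038  26.        ]] [524.53728111 187.97052987  26.        ]
screws [[478.15777421 243.85940476  12.        ]
 [581.71456139 231.48697859  12.        ]
 [466.02413186 139.44698358  12.        ]
 [569.31501016 127.22232369  12.        ]] [523.80286941 185.50392266  12.        ]
scene tips [[530.85723013 212.22382872  63.        ]
 [524.8468453  166.96510592  63.        ]]
scene bases [[531.18358401 212.84339908  26.        ]
 [524.39473485 167.28474395  26.        ]]
side tips [[527.11902898 206.80836206  63.        ]
 [521.99351197 161.17590762  63.        ]]
side base [[526.76885072 207.50546201  26.        ]]
tri far tip (array([527.00000025, 212.0105038 ,  59.26853836]), [np.float64(0.6675877660915123), np.float64(1.257557481700439), np.float64(0.8632018473023279)])
tri near tip (array([521.37224018, 166.12398498,  59.5313025 ]), [np.float64(1.040745281515887), np.float64(1.7315961488109146), np.float64(1.2670000027112371)])
```

```bash
python3 - <<'E'
from h import *
cd=calibration('side');cs=calibration('scene')
print('side: reagent base, amber base, orange2, purple',plane(cd,[(437,306),(466,255),(331,323),(292,284),(398,236)],0).round())
print('scene: ',plane(cs,[(277,244),(325,245)],6).round())
E
python3 -m handwheel '[[[0,0,-9.6],[0.6,-3.1,0],0],[[0,0,-9.6],[0.6,-3.1,0],0],[[0,0,-9.6],[0.6,-3.1,0],0],[[0,0,-9.6],[0.6,-3.1,0],0],[[0,0,-9.6],[0.6,-3.1,0],0]]'
python3 -m handwheel '[[[0,0,-9.6],[0.6,-3.1,-1],0],[[0,0,-9.6],[0.6,-3.1,-2],0],[[0,0,-9.6],[0.6,-3.1,-2],0],[[0,0,-9.2],[0.6,-3.1,-2],0],[[0,0,0],[0,0,-2],0]]'
python3 -m handwheel '[[[0,0,0],[0,0,0],0],[[0,0,0],[0,0,0],0]]'
python3 - <<'E'
from h import *
save(snapshot('wrist'),'w18');c=calibration('wrist');print(read_state()['ee_pos'],yaw()[0],read_state()['joint_positions']);np.savez('w18.npz',**{k:np.array(v) for k,v in c.items()})
E
```

```text
side: reagent base, amber base, orange2, purple [[ 736. -315.    0.]
 [ 858. -231.    0.]
 [ 526. -267.    0.]
 [ 488. -152.    0.]
 [ 749. -127.   -0.]]
scene:  [[ 526. -264.    6.]
 [ 493. -148.    6.]]
time_s: 25.42
ee_pos: [573.4, -64.4, 288.5]
tcp_rot: [-0.627, 0.327, -0.327, 0.627]
ft_force: [0.2, -0.3, -0.6]
finger_gap: 46.4
time_s: 26.05
ee_pos: [597.2, -191.5, 197.4]
tcp_rot: [0.487, -0.513, 0.514, -0.486]
ft_force: [0.0, -0.1, 0.9]
finger_gap: 46.5
time_s: 26.3
ee_pos: [598.0, -187.6, 199.3]
tcp_rot: [0.487, -0.512, 0.512, -0.488]
ft_force: [0.2, -0.5, 0.2]
finger_gap: 46.5
[ 598.04917555 -187.97562116  199.68858239] -92.78711921224055 [ 0.28167626  0.57652609 -0.01956836  1.4978846   0.01137149  1.0652283
 -1.35965685]
```

View pics/w18.png

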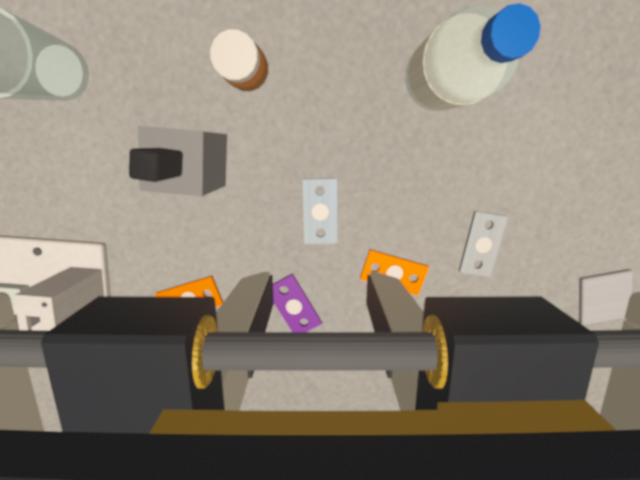

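```bash
cat >> h.py <<'E'
def darkspot(im,px,r=7):
    x,y=map(int,np.round(px));g=cv2.cvtColor(im,cv2.COLOR_RGB2GRAY).astype(float)
    p=g[y-r:y+r+1,x-r:x+r+1];w=np.clip(np.percentile(p,60)-p-12,0,None)
    Y,X=np.mgrid[-r:r+1,-r:r+1];return (x+(w*X).sum()/w.sum(),y+(w*Y).sum()/w.sum())
E
python3 - <<'E'
from h import *
im=load('w18');c=dict(np.load('w18.npz'))
for n,a,b in(('A',(320,191),(321,233)),('B',(489,225),(478,265))):
    h=[darkspot(im,a),darkspot(im,b)];q=plane(c,h,5);d=q[0]-q[1]
    print(n,np.round(h,1).tolist(),q.round(1).tolist(),'ctr',q.mean(0),np.linalg.norm(d),np.degrees(np.arctan2(d[1],d[0])))
E
```

```text
A [[319.3, 190.6], [320.2, 233.7]] [[619.2, -189.6, 5.0], [572.2, -188.3, 5.0]] ctr [ 595.73680566 -188.94208435    5.        ] 47.00790214343747 -1.6121793902528143
B [[490.3, 225.2], [479.0, 265.1]] [[572.9, -374.5, 5.0], [527.4, -365.0, 5.0]] ctr [ 550.16050532 -369.77605251    5.        ] 46.548279833577254 -11.807475405996284
```

```bash
python3 -m handwheel '[[[0,0,0.8],[-0.2,-0.05,-4],0],[[0,0,0],[0,0,-5],0],[[0,0,0],[0,0,-5],0],[[0,0,0],[0,0,-3],0],[[0,0,0],[0,0,0],0]]'
python3 -m handwheel '[[[0,0,0],[0,0,-1],0],[[0,0,0],[0,0,0],0],[[0,0,0],[0,0,0],0]]'
python3 - <<'E'
from h import *
save(snapshot('wrist'),'w19');save(snapshot('side'),'s19');s=read_state();print(s['ee_pos'],yaw()[0],s['ft_force'])
b=cv2.imread('pics/s19.png')[200:340,270:430]
cv2.imwrite('pics/s19c.png',cv2.resize(b,None,fx=4,fy=4,interpolation=cv2.INTER_CUBIC))
E
```

```text
time_s: 26.98
ee_pos: [594.0, -188.6, 27.2]
tcp_rot: [-0.491, 0.51, -0.508, 0.49]
ft_force: [0.7, 0.1, 0.1]
finger_gap: 46.3
time_s: 27.35
ee_pos: [595.8, -189.9, 19.7]
tcp_rot: [0.49, -0.508, 0.51, -0.491]
ft_force: [0.0, -0.7, 0.8]
finger_gap: 46.4
[ 595.52818393 -189.8800754    19.43926496] -92.11722613578489 [ 0.48182869  0.26246897 -1.39698566]
```

View pics/s19c.png

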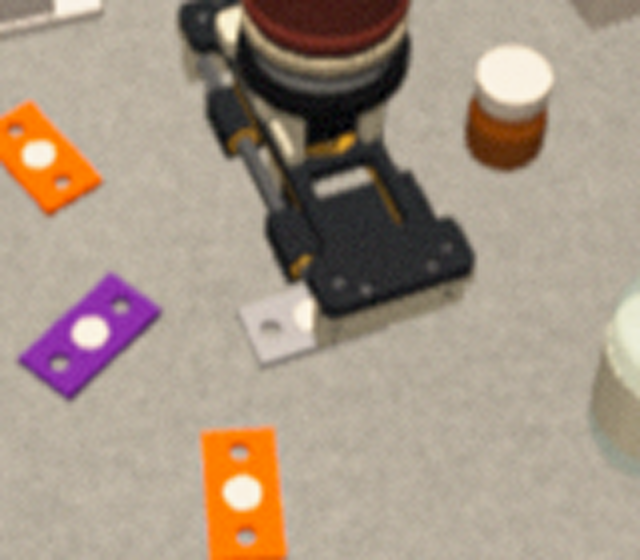

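View pics/w19.png

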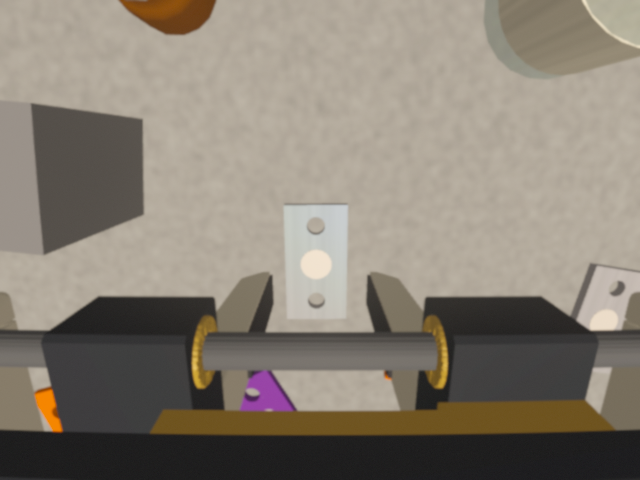

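```bash
python3 -m handwheel '[[[0,0,0],[0,0.15,-1.2],0],[[0,0,0],[0,0,-1.0],0],[[0,0,0],[0,0,0],0],[[0,0,0],[0,0,0],0]]'
python3 -m handwheel '[[[0,0,0],[0,0,-0.4],0],[[0,0,0],[0,0,0],0],[[0,0,0],[0,0,0],0]]'
```

```text
time_s: 27.95
ee_pos: [595.0, -188.2, -3.7]
tcp_rot: [-0.491, 0.509, -0.509, 0.491]
ft_force: [0.3, -0.1, 0.1]
finger_gap: 46.4
time_s: 28.32
ee_pos: [595.0, -188.2, -7.4]
tcp_rot: [0.491, -0.509, 0.509, -0.491]
ft_force: [0.2, 1.1, 0.8]
finger_gap: 46.4
```

```bash
python3 -m handwheel '[[[0,0,0],[0,0,-0.2],0],[[0,0,0],[0,0,0],0],[[0,0,0],[0,0,0],0]]'
python3 -m handwheel '[[[0,0,0],[0,0,-0.2],0],[[0,0,0],[0,0,0],0],[[0,0,0],[0,0,0],0]]'
python3 -m handwheel '[[[0,0,0],[0,0,-0.1],0],[[0,0,0],[0,0,0],0],[[0,0,0],[0,0,0],0]]'
```

```text
time_s: 28.7
ee_pos: [595.0, -188.2, -9.5]
tcp_rot: [-0.491, 0.509, -0.509, 0.491]
ft_force: [-0.6, -0.8, 0.3]
finger_gap: 46.5
time_s: 29.08
ee_pos: [594.9, -188.2, -11.5]
tcp_rot: [-0.491, 0.509, -0.509, 0.491]
ft_force: [-0.2, -0.1, 1.0]
finger_gap: 46.7
time_s: 29.45
ee_pos: [595.0, -188.2, -12.4]
tcp_rot: [0.491, -0.509, 0.509, -0.491]
ft_force: [-0.2, -0.4, -0.6]
finger_gap: 46.5
```

```bash
python3 -m handwheel '[[[0,0,0],[0,0,-0.1],0],[[0,0,0],[0,0,0],0],[[0,0,0],[0,0,0],0]]'
python3 -m handwheel '[[[0,0,0],[0,0,-0.1],0],[[0,0,0],[0,0,0],0],[[0,0,0],[0,0,0],0]]'
```

```text
time_s: 29.82
ee_pos: [594.9, -188.2, -13.5]
tcp_rot: [-0.491, 0.509, -0.509, 0.491]
ft_force: [0.1, 0.5, -0.3]
finger_gap: 46.4
time_s: 30.2
ee_pos: [595.0, -188.2, -14.5]
tcp_rot: [-0.491, 0.509, -0.509, 0.491]
ft_force: [0.6, 0.8, 0.8]
finger_gap: 46.3
```

```bash
python3 -m handwheel '[[[0,0,0],[0,0,0],1],[[0,0,0],[0,0,0],1],[[0,0,0],[0,0,0],1],[[0,0,0],[0,0,0],1],[[0,0,0],[0,0,0],1]]' 25
```

```text
time_s: 30.82
ee_pos: [595.0, -188.2, -14.4]
tcp_rot: [-0.491, 0.509, -0.509, 0.491]
ft_force: [0.0, 0.1, 0.3]
finger_gap: 34.4
```

```bash
python3 -m handwheel '[[[0,0,0],[0,0,0],1],[[0,0,0],[0,0,1],1],[[0,0,0],[0,0,2],1],[[0,0,0],[0,0,4],1],[[0,0,0],[0,0,0],1]]' 30
python3 -m handwheel '[[[0,0,0],[0,0,0],1]]'
python3 - <<'E'
from h import *
save(snapshot('wrist'),'w20');save(snapshot('scene'),'c20');s=read_state();print(s['ee_pos'],yaw()[0],s['ft_force'],s['finger_gap'])
c=calibration('wrist');np.savez('w20.npz',**{k:np.array(v) for k,v in c.items()})
b=cv2.imread('pics/c20.png')[190:330,210:390]
cv2.imwrite('pics/c20c.png',cv2.resize(b,None,fx=4,fy=4,interpolation=cv2.INTER_CUBIC))
E
```

```text
time_s: 31.45
ee_pos: [597.8, -189.1, 59.4]
tcp_rot: [0.489, -0.507, 0.512, -0.492]
ft_force: [1.1, -0.6, -1.1]
finger_gap: 34.4
time_s: 31.58
ee_pos: [594.4, -188.0, 55.4]
tcp_rot: [-0.491, 0.509, -0.509, 0.491]
ft_force: [-0.9, -0.3, -0.5]
finger_gap: 34.3
[ 593.77724151 -187.80678786   54.33612281] -92.11163714769899 [-0.243004    1.42140961 -0.79200043] 34.49348863883319
```

View pics/w20.png

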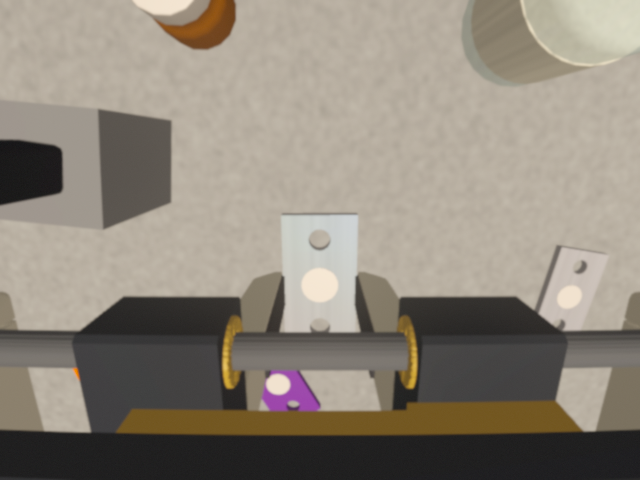

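View pics/c20c.png

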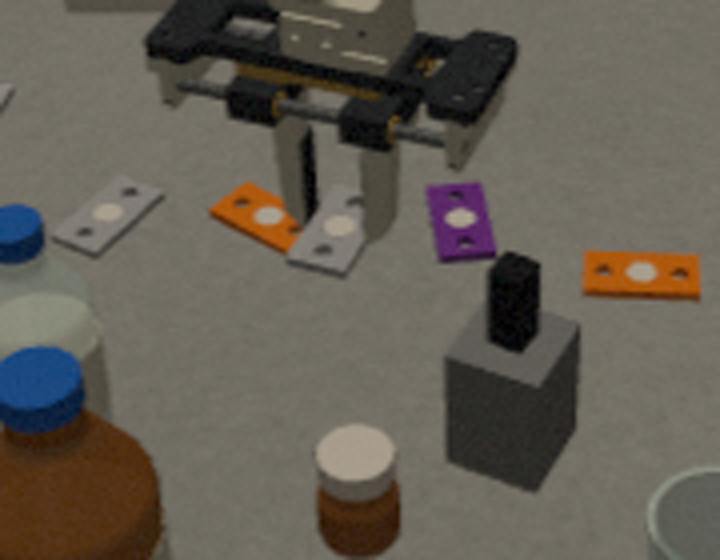

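Run:
```python
from h import *
im=load('w20');c=dict(np.load('w20.npz'))
ee=np.array([593.78,-187.81,54.34])
a=np.radians(-92.11);jx=np.array([np.cos(a),np.sin(a),0]);tz=np.array([-np.sin(a),np.cos(a),0])
for dz in (18,20.5):
  for n,p in(('front hole',(319.3,239.5)),('disc',(319.5,285.5)),('front edge',(319.5,213.5))):
    q=plane(c,[p],ee[2]+dz)[0]-ee; print(dz,n,'jaw',(q@jx).round(1),'fwd',(q@tz).round(1))
```

```text
18 front hole jaw 0.6 fwd 24.1
18 disc jaw 0.7 fwd 0.3
18 front edge jaw 0.7 fwd 36.8
20.5 front hole jaw 0.6 fwd 24.8
20.5 disc jaw 0.7 fwd 1.4
20.5 front edge jaw 0.7 fwd 37.3
```

```bash
python3 -m handwheel '[[[0,0,0],[0,0,5],1],[[0,0,9.4],[-0.4,2,4.6],1],[[0,0,9.4],[-0.8,4.2,0],1],[[0,0,9.5],[-0.8,4.2,0],1],[[0,0,9.5],[-0.8,4.2,0],1]]'
python3 -m handwheel '[[[0,0,9.5],[-0.8,4.2,0],1],[[0,0,9.5],[-0.8,4.2,0],1],[[0,0,9.5],[-0.8,4.2,0],1],[[0,0,9.4],[-0.8,4.2,0],1],[[0,0,9.5],[-0.8,4.2,0],1]]'
python3 -m handwheel '[[[0,0,0],[-0.2,1.9,0],1],[[0,0,0],[0,0,0],1],[[0,0,0],[0,0,0],1],[[0,0,0],[0,0,0],1]]'
python3 - <<'E'
from h import *
save(snapshot('wrist'),'w21');s=read_state();print(s['ee_pos'],yaw()[0],s['ft_force'],s['finger_gap'])
c=calibration('wrist');np.savez('w21.npz',**{k:np.array(v) for k,v in c.items()})
E
```

```text
time_s: 32.3
ee_pos: [565.8, -40.9, 150.5]
tcp_rot: [0.63, -0.322, 0.32, -0.63]
ft_force: [1.0, 0.9, -0.5]
finger_gap: 34.1
time_s: 32.92
ee_pos: [526.0, 168.7, 150.4]
tcp_rot: [0.706, -0.042, 0.04, -0.706]
ft_force: [0.4, -0.2, -1.3]
finger_gap: 34.6
time_s: 33.42
ee_pos: [525.6, 184.5, 151.3]
tcp_rot: [0.706, -0.044, 0.044, -0.705]
ft_force: [-0.6, 0.0, -1.2]
finger_gap: 34.7
[525.50321521 184.87881703 151.4258677 ] -7.112874540367912 [-0.1974073   0.45906686 -1.20772061] 34.32520691656464
```

View pics/w21.png

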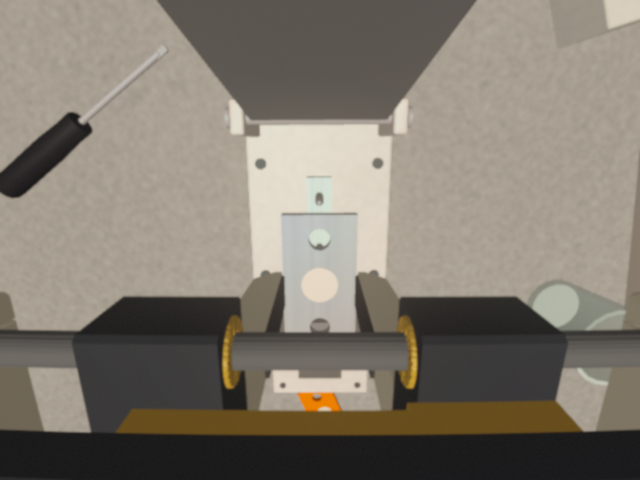

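```bash
python3 -m handwheel '[[[0,0,0.2],[-0.18,0.2,-4],1],[[0,0,0],[0,0,-3.5],1],[[0,0,0],[0,0,-1.7],1],[[0,0,0],[0,0,0],1],[[0,0,0],[0,0,0],1]]'
python3 -m handwheel '[[[0,0,0],[0,0,0],1],[[0,0,0],[0,0,0],1]]'
python3 - <<'E'
from h import *
save(snapshot('wrist'),'w22');save(snapshot('scene'),'c22');s=read_state();print(s['ee_pos'],yaw()[0],s['ft_force'],s['finger_gap'])
c=calibration('wrist');np.savez('w22.npz',**{k:np.array(v) for k,v in c.items()})
im=cv2.imread('pics/w22.png');cv2.imwrite('pics/w22c.png',cv2.resize(im[130:340,250:390],None,fx=2.8*1.5,fy=2.8,interpolation=cv2.INTER_CUBIC))
b=cv2.imread('pics/c22.png')[215:330,395:545]
cv2.imwrite('pics/c22c.png',cv2.resize(b,None,fx=5,fy=5,interpolation=cv2.INTER_CUBIC))
E
```

```text
time_s: 34.1
ee_pos: [524.3, 189.3, 60.8]
tcp_rot: [-0.705, 0.041, -0.042, 0.706]
ft_force: [0.0, 1.0, -1.5]
finger_gap: 34.4
time_s: 34.35
ee_pos: [523.7, 189.0, 60.4]
tcp_rot: [-0.706, 0.041, -0.042, 0.706]
ft_force: [-0.4, -0.6, -0.7]
finger_gap: 34.3
[523.44198803 188.8977666   60.05361606] -6.719593843364268 [-0.05612513  1.19970057 -1.144816  ] 34.697307407708536
```

View pics/w22.png

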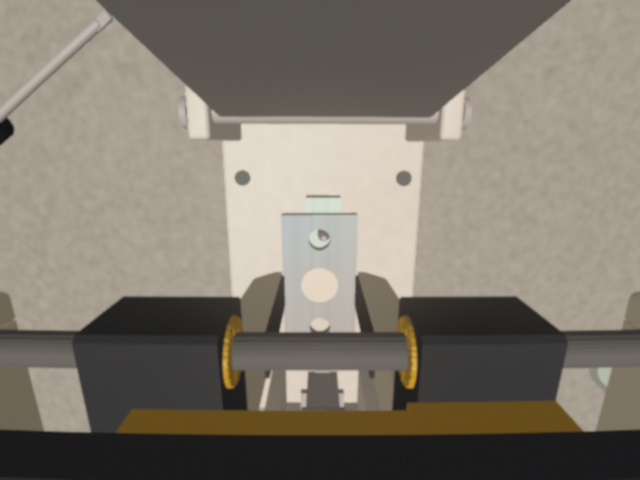

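View pics/c22c.png

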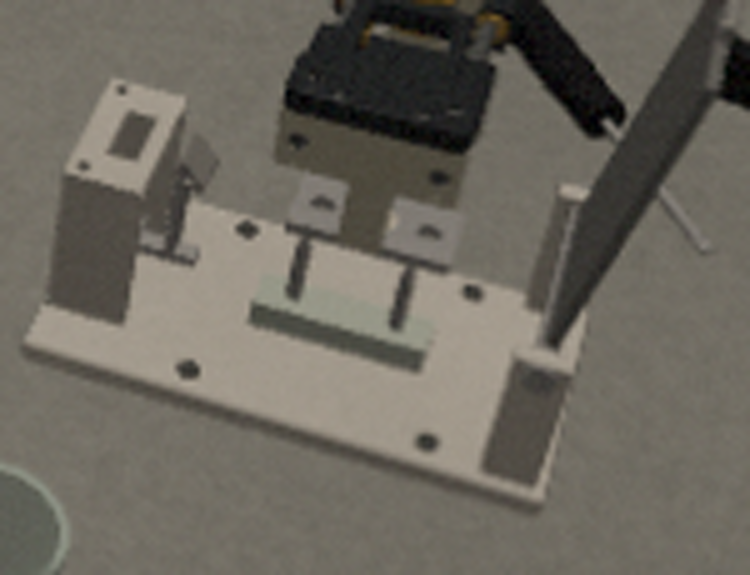

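Run:
```python
from h import *
im=cv2.imread('pics/w22.png');cv2.imwrite('pics/w22d.png',cv2.resize(im[190:340,280:360],None,fx=4,fy=4,interpolation=cv2.INTER_CUBIC))
b=cv2.resize(im[222:256,300:340],None,fx=10,fy=10,interpolation=cv2.INTER_CUBIC);d=cv2.resize(im[308:342,300:340],None,fx=10,fy=10,interpolation=cv2.INTER_CUBIC)
cv2.imwrite('pics/w22e.png',np.hstack([b,d]))
c=calibration('wrist')
print(proj(c,[[527.1,210.9,62.5],[521.5,165.4,62.5],[527.1,210.9,26],[521.5,165.4,26]]))
```

```text
[[323.80056975 236.20670798]
 [323.0541424  315.65530532]
 [323.04424497 221.62297876]
 [322.45021839 289.92634291]]
```

View pics/w22e.png

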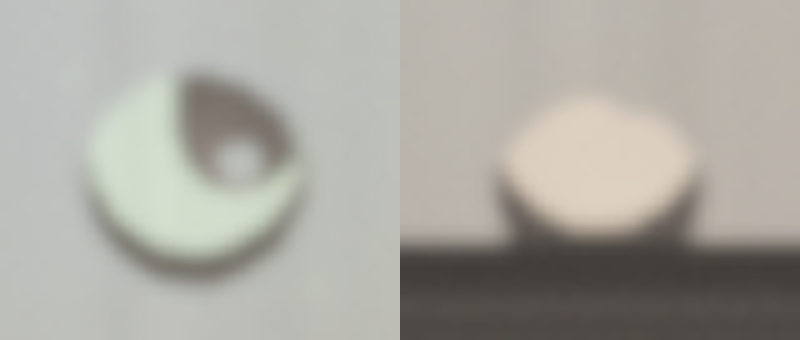

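Run:
```python
from h import *
c=calibration('wrist')
t=plane(c,[(323.5,237)],62)[0];
for z in (74,77,80): print(z,(t-plane(c,[(319,238.7)],z)[0]).round(2),(plane(c,[(319.3,325)],z)-plane(c,[(319,238.7)],z)).round(1))
print(t)
```

```text
74 [  2.09  -2.51 -12.  ] [[ -5.3 -46.8   0. ]]
77 [  2.   -3.3 -15. ] [[ -5.2 -46.    0. ]]
80 [  1.91  -4.09 -18.  ] [[ -5.1 -45.2   0. ]]
[526.88554464 210.36064118  62.        ]
```

```bash
python3 -m handwheel '[[[0,0,0],[0.2,-0.33,-0.5],1],[[0,0,0],[0,0,-0.4],1],[[0,0,0],[0,0,0],1],[[0,0,0],[0,0,0],1]]'
python3 - <<'E'
from h import *
save(snapshot('wrist'),'w23');s=read_state();print(s['ee_pos'],yaw()[0],s['ft_force'])
im=cv2.imread('pics/w23.png')
b=cv2.resize(im[222:256,300:340],None,fx=10,fy=10,interpolation=cv2.INTER_CUBIC);d=cv2.resize(im[308:342,300:340],None,fx=10,fy=10,interpolation=cv2.INTER_CUBIC)
cv2.imwrite('pics/w23e.png',np.hstack([b,d]))
E
```

```text
time_s: 34.95
ee_pos: [525.1, 185.6, 50.5]
tcp_rot: [-0.706, 0.041, -0.041, 0.706]
ft_force: [-0.2, -0.1, -0.6]
finger_gap: 34.7
[525.14438956 185.6988533   50.53756405] -6.702205384429723 [-0.2224521  -0.45403831 -0.62889305]
```

View pics/w23e.png

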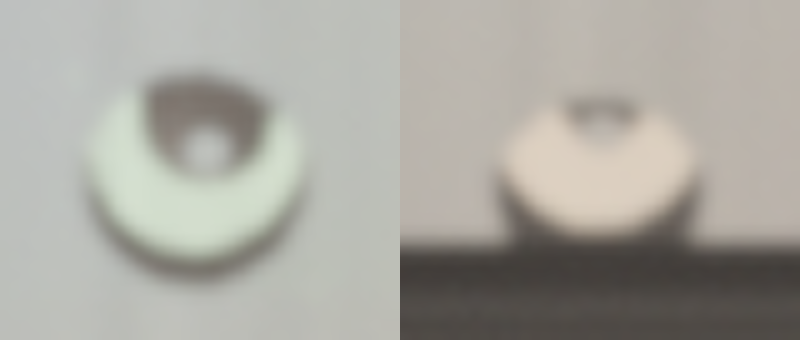

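Run:
```python
from h import *
c=calibration('wrist')
for zt in(62,60):
 for z in (66,68): print(zt,z,(plane(c,[(320.3,236.7),(319.5,320.5)],zt)-plane(c,[(319,238.7),(319.3,325)],z)).round(2).tolist())
```

```text
62 66 [[0.64, -0.1, -4.0], [0.16, 0.48, -4.0]]
62 68 [[0.58, -0.63, -6.0], [0.04, -0.59, -6.0]]
60 66 [[0.58, -0.62, -6.0], [0.04, -0.56, -6.0]]
60 68 [[0.52, -1.14, -8.0], [-0.08, -1.64, -8.0]]
```

```bash
python3 -m handwheel '[[[0,0,0],[0.03,-0.04,-0.7],1],[[0,0,0],[0,0,-0.7],1],[[0,0,0],[0,0,0],1]]'
python3 -m handwheel '[[[0,0,0],[0,0,-0.7],1],[[0,0,0],[0,0,-0.7],1],[[0,0,0],[0,0,0],1]]'
```

```text
time_s: 35.38
ee_pos: [524.8, 184.8, 35.7]
tcp_rot: [0.706, -0.042, 0.041, -0.706]
ft_force: [0.3, -0.9, -1.7]
finger_gap: 34.6
time_s: 35.75
ee_pos: [524.9, 184.9, 21.8]
tcp_rot: [0.706, -0.042, 0.041, -0.706]
ft_force: [-0.3, -0.3, 0.6]
finger_gap: 34.6
```

```bash
python3 -m handwheel '[[[0,0,0],[0,0,-0.5],1],[[0,0,0],[0,0,-0.3],1],[[0,0,0],[0,0,0],1]]'
python3 -m handwheel '[[[0,0,0],[0,0,-0.15],1],[[0,0,0],[0,0,0],1]]'
python3 - <<'E'
from h import *
save(snapshot('scene'),'c24')
b=cv2.imread('pics/c24.png')[215:330,395:545]
cv2.imwrite('pics/c24c.png',cv2.resize(b,None,fx=5,fy=5,interpolation=cv2.INTER_CUBIC))
E
```

```text
time_s: 36.12
ee_pos: [525.3, 185.0, 14.3]
tcp_rot: [0.706, -0.042, 0.041, -0.706]
ft_force: [0.5, 0.7, -1.5]
finger_gap: 34.6
time_s: 36.38
ee_pos: [525.5, 185.1, 13.1]
tcp_rot: [-0.706, 0.041, -0.041, 0.706]
ft_force: [-0.8, -0.0, -1.0]
finger_gap: 34.6
```

View pics/c24c.png

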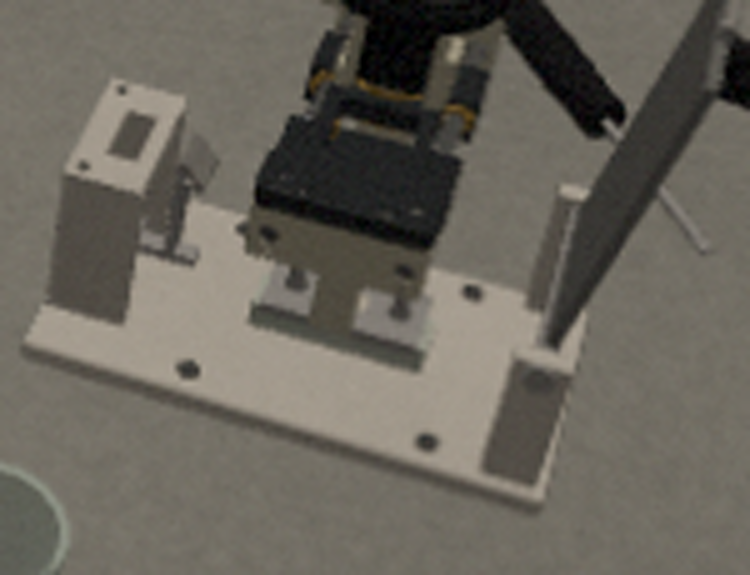

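```bash
python3 -m handwheel '[[[0,0,0],[0,0,-0.15],1],[[0,0,0],[0,0,0],1]]'
python3 -m handwheel '[[[0,0,0],[0,0,0],0.3],[[0,0,0],[0,0,0],0.1],[[0,0,0],[0,0,0],0],[[0,0,0],[0,0,0],0]]'
python3 -m handwheel '[[[0,0,0],[0,0,2],0],[[0,0,0],[0,0,4],0],[[0,0,0],[0,0,6],0],[[0,0,0],[0,-3,5],0],[[0,0,0],[0,-6,2],0]]'
python3 -m handwheel '[[[0,0,0],[0,-2,0],0],[[0,0,0],[0,0,0],0]]'
python3 - <<'E'
from h import *
save(snapshot('scene'),'c25');save(snapshot('side'),'s25');save(snapshot('wrist'),'w25');print(read_state()['ee_pos'])
b=cv2.imread('pics/c25.png')[215:330,395:545]
cv2.imwrite('pics/c25c.png',cv2.resize(b,None,fx=5,fy=5,interpolation=cv2.INTER_CUBIC))
E
```

```text
time_s: 36.67
ee_pos: [525.5, 185.2, 11.6]
tcp_rot: [-0.706, 0.041, -0.041, 0.706]
ft_force: [-1.1, 0.4, -0.5]
finger_gap: 34.6
time_s: 37.17
ee_pos: [525.5, 185.2, 11.7]
tcp_rot: [-0.706, 0.041, -0.041, 0.706]
ft_force: [-0.7, 0.1, -0.7]
finger_gap: 46.1
time_s: 37.8
ee_pos: [527.0, 98.7, 205.1]
tcp_rot: [-0.705, 0.037, -0.042, 0.707]
ft_force: [1.0, -0.6, -0.6]
finger_gap: 46.5
time_s: 38.05
ee_pos: [525.5, 73.6, 201.5]
tcp_rot: [0.706, -0.043, 0.043, -0.705]
ft_force: [0.1, -0.3, -0.6]
finger_gap: 46.6
[525.01428335  77.79125332 201.08542703]
```

View pics/c25c.png

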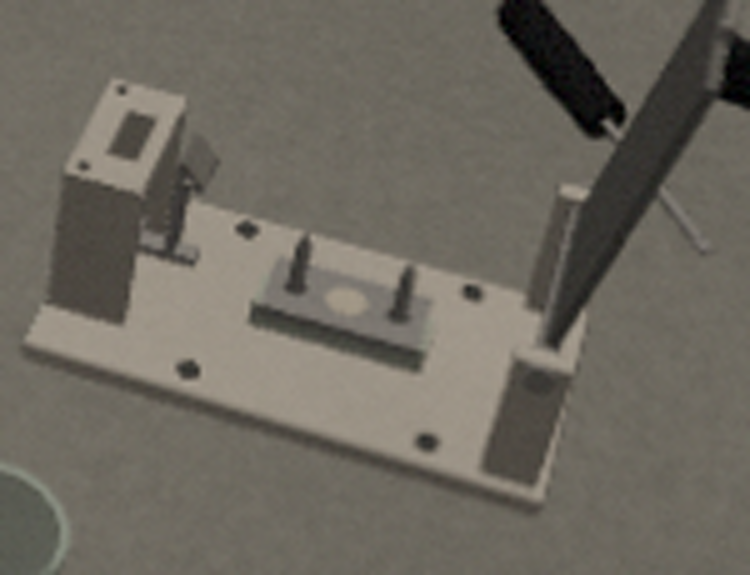

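View pics/s25.png

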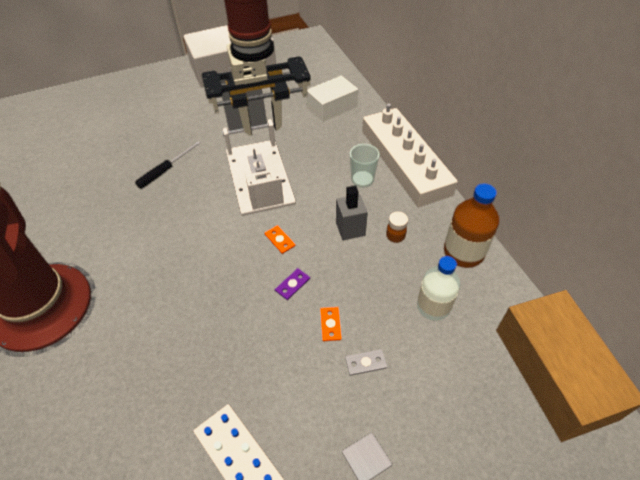

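```bash
python3 -m handwheel '[[[0,0,-10.5],[0.3,-4.95,0],0],[[0,0,-10.5],[0.3,-4.95,0],0],[[0,0,-10.5],[0.3,-4.95,0],0],[[0,0,-10.5],[0.3,-4.95,0],0],[[0,0,-10.5],[0.3,-4.95,0],0]]'
python3 -m handwheel '[[[0,0,-10.5],[0.3,-4.95,0],0],[[0,0,-10.5],[0.3,-4.95,0],0],[[0,0,-10.5],[0.3,-4.95,0],0],[[0,0,-10.5],[0.2,-4.95,0],0],[[0,0,0],[0,0,0],0]]'
python3 -m handwheel '[[[0,0,0],[0,0,0],0],[[0,0,0],[0,0,0],0]]'
python3 - <<'E'
from h import *
save(snapshot('wrist'),'w26');c=calibration('wrist');print(read_state()['ee_pos'],yaw()[0],read_state()['joint_positions']);np.savez('w26.npz',**{k:np.array(v) for k,v in c.items()})
E
```

```text
time_s: 38.83
ee_pos: [541.3, -170.7, 201.0]
tcp_rot: [-0.614, 0.35, -0.35, 0.615]
ft_force: [0.8, 0.4, 0.6]
finger_gap: 46.5
time_s: 39.45
ee_pos: [550.6, -373.2, 199.8]
tcp_rot: [0.449, -0.547, 0.548, -0.446]
ft_force: [0.1, -0.4, -0.3]
finger_gap: 46.7
time_s: 39.7
ee_pos: [552.8, -366.7, 201.2]
tcp_rot: [-0.449, 0.546, -0.545, 0.451]
ft_force: [-0.5, 0.6, -0.6]
finger_gap: 46.5
[ 552.56023979 -367.15246634  201.39625536] -100.9847559541082 [ 0.54939974  0.63595082  0.00894394  1.3774433  -0.0076088   1.12854691
 -1.20266307]
```

View pics/w26.png

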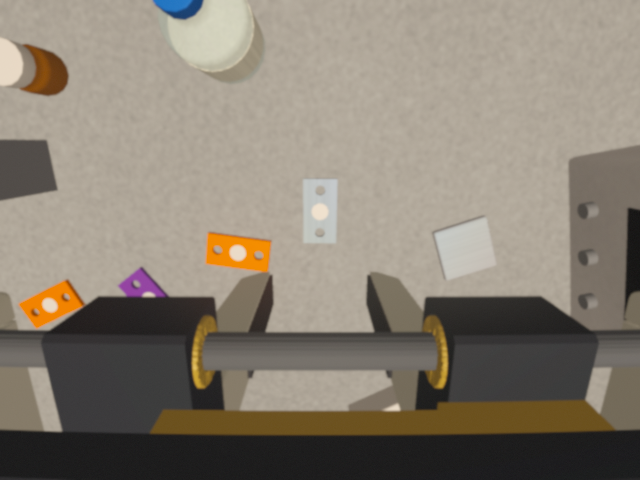

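```bash
python3 -m handwheel '[[[0,0,0],[-0.2,0.04,-5],0],[[0,0,0],[0,0,-5],0],[[0,0,0],[0,0,-5],0],[[0,0,0],[0,0,-3],0],[[0,0,0],[0,0,0],0]]'
python3 -m handwheel '[[[0,0,0],[0,0,-1],0],[[0,0,0],[0,0,0],0]]'
python3 - <<'E'
from h import *
save(snapshot('wrist'),'w27');s=read_state();print(s['ee_pos'],yaw()[0],s['ft_force'])
E
```

```text
time_s: 40.38
ee_pos: [548.1, -366.8, 18.9]
tcp_rot: [-0.45, 0.548, -0.544, 0.449]
ft_force: [0.1, 0.2, -0.4]
finger_gap: 46.5
time_s: 40.62
ee_pos: [550.0, -369.3, 12.2]
tcp_rot: [0.449, -0.546, 0.547, -0.449]
ft_force: [-1.5, 0.3, 0.3]
finger_gap: 46.9
[ 550.2131947  -369.52993479   12.49210953] -101.20279523026414 [-0.17313514  0.51585774  0.02216554]
```

View pics/w27.png

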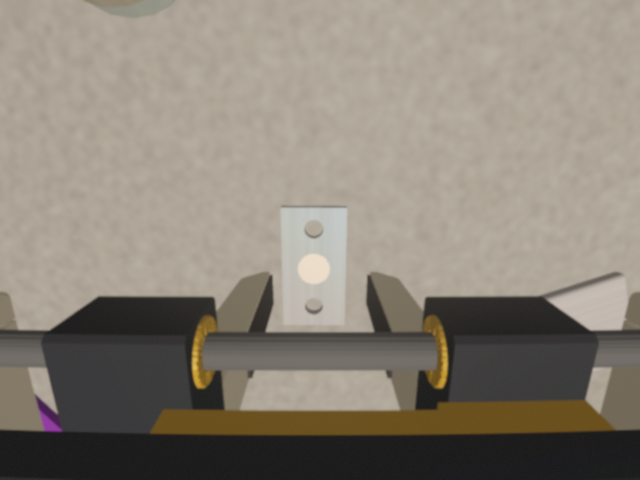

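```bash
python3 -m handwheel '[[[0,0,0],[0.05,0.25,-0.5],0],[[0,0,0],[0,0,-1],0],[[0,0,0],[0,0,-0.8],0],[[0,0,0],[0,0,0],0],[[0,0,0],[0,0,0],0]]'
python3 -m handwheel '[[[0,0,0],[0,0,-0.3],0],[[0,0,0],[0,0,0],0],[[0,0,0],[0,0,0],0]]'
```

```text
time_s: 41.3
ee_pos: [550.0, -366.9, -11.8]
tcp_rot: [0.449, -0.546, 0.546, -0.449]
ft_force: [-0.2, 0.6, 0.5]
finger_gap: 47.0
time_s: 41.68
ee_pos: [550.0, -366.8, -14.6]
tcp_rot: [0.449, -0.546, 0.547, -0.449]
ft_force: [0.4, -0.3, 0.2]
finger_gap: 46.3
```

```bash
python3 -m handwheel '[[[0,0,0],[0,0,0],1],[[0,0,0],[0,0,0],1],[[0,0,0],[0,0,0],1],[[0,0,0],[0,0,0],1],[[0,0,0],[0,0,0],1]]' 30
python3 -m handwheel '[[[0,0,0],[0,0,0],1],[[0,0,0],[0,0,1],1],[[0,0,0],[0,0,2],1],[[0,0,0],[0,0,4],1],[[0,0,0],[0,0,4],1]]'
python3 -m handwheel '[[[0,0,0],[0,0,5],1],[[0,0,0],[0,0,0],1],[[0,0,0],[0,0,0],1]]'
python3 - <<'E'
from h import *
save(snapshot('wrist'),'w28');s=read_state();print(s['ee_pos'],yaw()[0],s['ft_force'],s['finger_gap'])
c=calibration('wrist');np.savez('w28.npz',**{k:np.array(v) for k,v in c.items()})
E
```

```text
time_s: 42.3
ee_pos: [550.0, -366.8, -14.6]
tcp_rot: [0.449, -0.546, 0.546, -0.449]
ft_force: [-0.1, 0.7, 1.2]
finger_gap: 34.7
time_s: 42.92
ee_pos: [550.1, -367.0, 97.8]
tcp_rot: [0.449, -0.546, 0.547, -0.449]
ft_force: [0.3, 0.4, -0.6]
finger_gap: 34.4
time_s: 43.3
ee_pos: [549.6, -366.5, 145.9]
tcp_rot: [0.449, -0.546, 0.546, -0.449]
ft_force: [-0.2, 0.5, -0.5]
finger_gap: 34.4
[ 549.03688916 -366.20359061  144.66745167] -101.21248449021748 [ 0.06700625  0.07829038 -1.05083054] 34.60256833429628
```

View pics/w28.png

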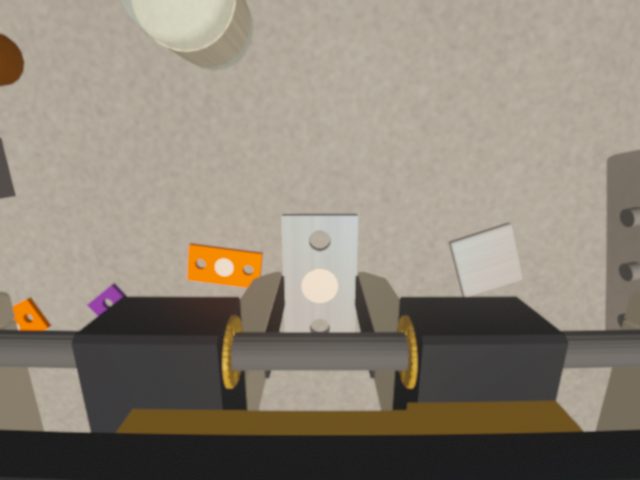

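```bash
python3 -m handwheel '[[[0,0,8],[-0.2,4.5,0],1],[[0,0,9.5],[-0.25,5.5,0],1],[[0,0,9.5],[-0.25,5.5,0],1],[[0,0,9.5],[-0.25,5.5,0],1],[[0,0,9.5],[-0.25,5.5,0],1]]'
python3 -m handwheel '[[[0,0,9.5],[-0.25,5.5,0],1],[[0,0,9.5],[-0.25,5.5,0],1],[[0,0,9.5],[-0.25,5.5,0],1],[[0,0,9.5],[-0.25,5.5,0],1],[[0,0,9.5],[-0.2,4.5,0],1]]'
python3 -m handwheel '[[[0,0,0],[0,2,0],1],[[0,0,0],[0,0,0],1],[[0,0,0],[0,0,0],1],[[0,0,0],[0,0,0],1]]'
python3 - <<'E'
from h import *
s=read_state();print(s['ee_pos'],yaw()[0],s['ft_force'],s['finger_gap'])
E
```

```text
time_s: 43.98
ee_pos: [536.6, -99.9, 144.0]
tcp_rot: [0.628, -0.327, 0.325, -0.627]
ft_force: [1.2, 0.1, -0.3]
finger_gap: 35.0
time_s: 44.6
ee_pos: [524.5, 165.4, 144.0]
tcp_rot: [0.706, -0.046, 0.044, -0.706]
ft_force: [0.0, -0.4, -0.4]
finger_gap: 34.6
time_s: 45.1
ee_pos: [526.4, 180.6, 145.1]
tcp_rot: [0.706, -0.049, 0.049, -0.705]
ft_force: [-0.1, 0.1, -0.5]
finger_gap: 34.6
[526.43991355 180.61853776 145.13111481] -7.959924797404855 [-0.11414285  0.0733425  -0.54748573] 34.648609503845925
```

```bash
python3 -m handwheel '[[[0,0,1.1],[-0.12,0.43,-4],1],[[0,0,0],[0,0,-3.5],1],[[0,0,0],[0,0,-1.4],1],[[0,0,0],[0,0,0],1],[[0,0,0],[0,0,0],1]]'
python3 -m handwheel '[[[0,0,0],[0,0,-0.4],1],[[0,0,0],[0,0,0],1],[[0,0,0],[0,0,0],1]]'
python3 - <<'E'
from h import *
save(snapshot('wrist'),'w29');s=read_state();print(s['ee_pos'],yaw()[0],s['ft_force'])
im=cv2.imread('pics/w29.png')
b=cv2.resize(im[222:256,300:340],None,fx=10,fy=10,interpolation=cv2.INTER_CUBIC);d=cv2.resize(im[308:342,300:340],None,fx=10,fy=10,interpolation=cv2.INTER_CUBIC)
cv2.imwrite('pics/w29e.png',np.hstack([b,d]))
E
```

```text
time_s: 45.72
ee_pos: [525.9, 187.8, 57.6]
tcp_rot: [-0.706, 0.04, -0.042, 0.706]
ft_force: [-0.2, 0.8, 0.2]
finger_gap: 34.6
time_s: 46.1
ee_pos: [524.9, 187.6, 52.6]
tcp_rot: [-0.706, 0.041, -0.041, 0.706]
ft_force: [0.5, -0.3, -1.1]
finger_gap: 34.6
[524.87833585 187.60091347  52.54357501] -6.614619520462916 [ 0.55740226 -0.31445211 -0.59186176]
```

View pics/w29e.png

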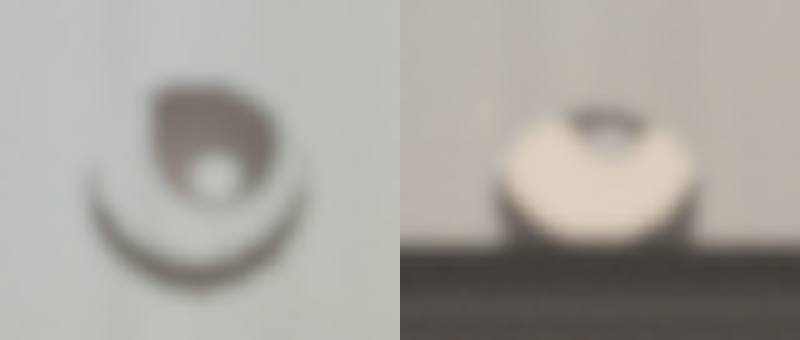

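Run:
```python
from h import *
c=calibration('wrist')
for z in (68,70): print(z,(plane(c,[(321,239.5),(320,321)],62)-plane(c,[(319.3,240.3),(319.5,325.5)],z)).round(2).tolist())
```

```text
68 [[0.72, -1.29, -6.0], [0.21, -0.59, -6.0]]
70 [[0.66, -1.83, -8.0], [0.09, -1.67, -8.0]]
```

```bash
python3 -m handwheel '[[[0,0,0],[0.04,-0.15,-0.6],1],[[0,0,0],[0,0,-0.7],1],[[0,0,0],[0,0,0],1]]'
python3 -m handwheel '[[[0,0,0],[0,0,-0.7],1],[[0,0,0],[0,0,-0.5],1],[[0,0,0],[0,0,0],1]]'
python3 -m handwheel '[[[0,0,0],[0,0,-0.5],1],[[0,0,0],[0,0,-0.2],1],[[0,0,0],[0,0,0],1]]'
```

```text
time_s: 46.52
ee_pos: [524.5, 185.7, 38.4]
tcp_rot: [0.706, -0.041, 0.04, -0.706]
ft_force: [0.5, 0.4, -0.4]
finger_gap: 34.7
time_s: 46.9
ee_pos: [524.8, 185.9, 26.8]
tcp_rot: [0.706, -0.041, 0.04, -0.706]
ft_force: [-0.1, 0.4, -1.2]
finger_gap: 34.7
time_s: 47.28
ee_pos: [525.1, 186.0, 20.2]
tcp_rot: [0.706, -0.041, 0.041, -0.706]
ft_force: [-0.5, 0.3, -0.3]
finger_gap: 34.3
```

```bash
python3 -m handwheel '[[[0,0,0],[0,0,-0.2],1],[[0,0,0],[0,0,0],1]]'
python3 -m handwheel '[[[0,0,0],[0,0,0],0.3],[[0,0,0],[0,0,0],0.1],[[0,0,0],[0,0,0],0],[[0,0,0],[0,0,0],0]]'
python3 -m handwheel '[[[0,0,0],[0,0,2],0],[[0,0,0],[0,0,4],0],[[0,0,0],[0,0,6],0],[[0,0,0],[0,-3,5],0],[[0,0,0],[0,-6,2],0]]'
python3 -m handwheel '[[[0,0,0],[0,-2,0],0],[[0,0,0],[0,0,0],0]]'
python3 - <<'E'
from h import *
save(snapshot('scene'),'c30');save(snapshot('side'),'s30');save(snapshot('wrist'),'w30');print(read_state()['ee_pos'])
b=cv2.imread('pics/c30.png')[215:330,395:545]
cv2.imwrite('pics/c30c.png',cv2.resize(b,None,fx=5,fy=5,interpolation=cv2.INTER_CUBIC))
E
```

```text
time_s: 47.52
ee_pos: [525.1, 186.0, 18.3]
tcp_rot: [0.706, -0.041, 0.041, -0.706]
ft_force: [0.0, -0.4, -1.0]
finger_gap: 34.9
time_s: 48.02
ee_pos: [525.3, 186.1, 18.4]
tcp_rot: [-0.706, 0.041, -0.041, 0.706]
ft_force: [-0.3, -0.0, -0.1]
finger_gap: 46.5
time_s: 48.65
ee_pos: [526.7, 99.6, 211.8]
tcp_rot: [-0.705, 0.036, -0.041, 0.707]
ft_force: [0.4, -1.9, -0.7]
finger_gap: 46.7
time_s: 48.9
ee_pos: [525.2, 74.5, 208.3]
tcp_rot: [0.706, -0.042, 0.042, -0.705]
ft_force: [-0.0, -0.5, -0.4]
finger_gap: 46.4
[524.74307056  78.71798788 207.88609128]
```

View pics/c30c.png

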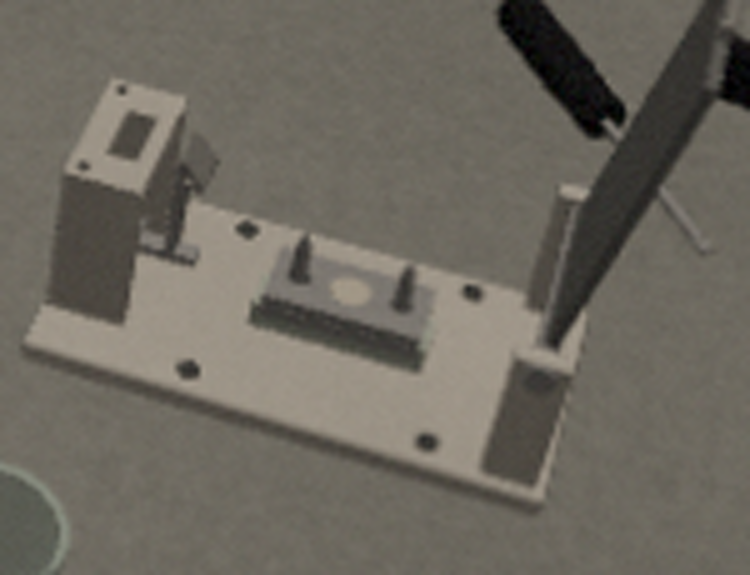

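View pics/s30.png

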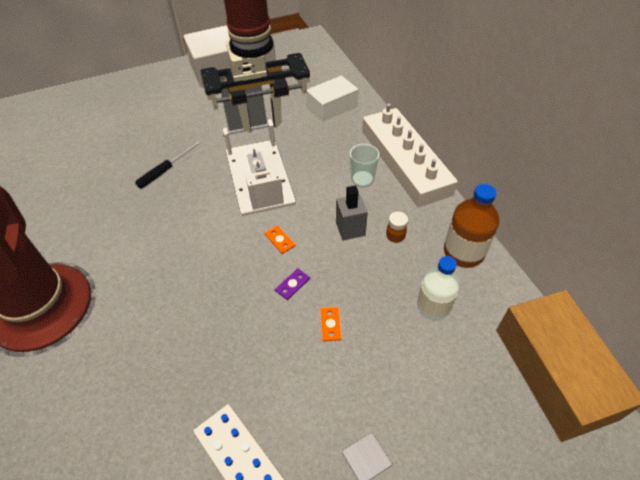

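View pics/c30.png

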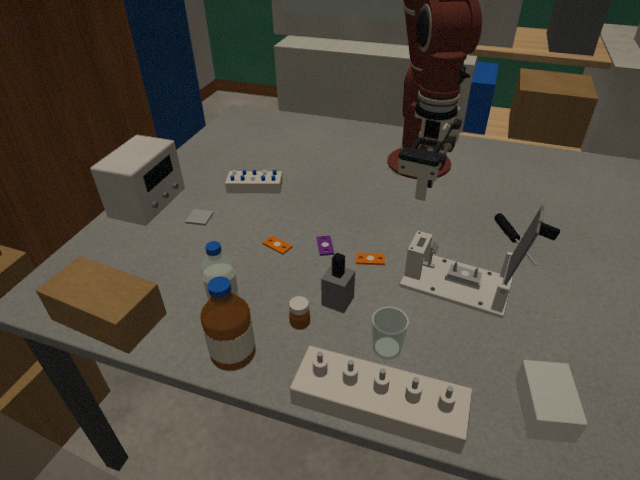

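View pics/w30.png

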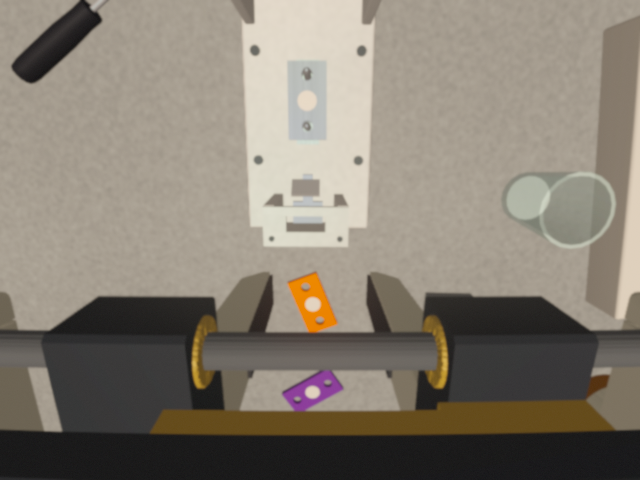

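```bash
python3 -m handwheel '[[[0,0,0],[0,0,4],0.2],[[0,0,0],[0,0,4.2],0.2],[[0,0,0],[0.35,5.2,0],0.2],[[0,0,0],[0.35,5.2,0],0.2],[[0,0,0],[0.35,5.2,0],0.2]]'
python3 -m handwheel '[[[0,0,0],[0.35,5.2,0],0.2],[[0,0,0],[0.35,5.4,0],0.2],[[0,0,0],[0,0,0],0.2],[[0,0,0],[0,0,0],0.2],[[0,0,0],[0,0,0],0.2]]'
python3 - <<'E'
from h import *
save(snapshot('wrist'),'w31');s=read_state();print(s['ee_pos'],yaw()[0],s['finger_gap'])
E
```

```text
time_s: 49.68
ee_pos: [534.9, 236.3, 289.9]
tcp_rot: [-0.706, 0.04, -0.04, 0.706]
ft_force: [1.3, -0.4, 0.4]
finger_gap: 37.2
time_s: 50.3
ee_pos: [543.1, 337.5, 290.0]
tcp_rot: [0.706, -0.041, 0.041, -0.706]
ft_force: [0.5, -0.5, -0.5]
finger_gap: 37.1
[543.19712446 337.30702242 290.21557053] -6.7332991413672465 37.5700704848863
```

View pics/w31.png

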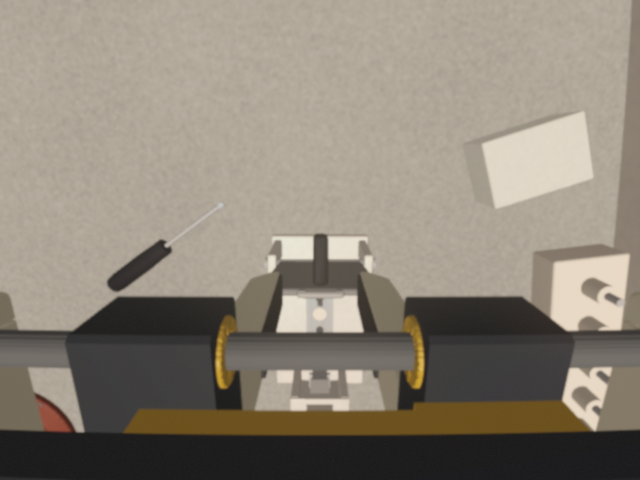

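```bash
python3 -m handwheel '[[[0,0,0],[0,0.3,-3],0.2],[[0,0,0],[0,0,-3],0.2],[[0,0,0],[0,0,-3],0.2],[[0,0,0],[0,0,-2],0.2],[[0,0,0],[0,0,0],0.2]]'
python3 -m handwheel '[[[0,0,0],[0,0,-1],0.2],[[0,0,0],[0,0,0],1],[[0,0,0],[0,0,0],1],[[0,0,0],[0,0,0],1],[[0,0,0],[0,0,0],1]]' 35
python3 -m handwheel '[[[0,0,0],[0,0,0],1]]'
python3 - <<'E'
from h import *
import numpy as np
s=read_state();print(s['ee_pos'],s['finger_gap'],s['ft_force'])
g=s['ee_pos']+np.array([0,0,20])
h=np.array([535.4,271.5,75]);a=np.radians(83.0);xc=np.array([np.cos(a),np.sin(a),0]);z=np.array([0,0,1])
d=g-h;px,pz=d@xc,d[2];r=np.hypot(px,pz);ph=np.arctan2(pz,-px);print(px,pz,r,ph)
prev=g
for k in range(0,19):
    p=h+(-np.cos(ph-k*.1)*xc+np.sin(ph-k*.1)*z)*r+ (d-px*xc-pz*z)
    print(k,1.75-k*.1,((p-prev)/10).round(2), p.round(0));prev=p
E
```

```text
time_s: 50.98
ee_pos: [542.4, 339.6, 178.7]
tcp_rot: [0.707, -0.042, 0.041, -0.705]
ft_force: [0.5, -0.2, 0.3]
finger_gap: 37.4
time_s: 51.6
ee_pos: [544.3, 341.7, 170.8]
tcp_rot: [-0.706, 0.04, -0.042, 0.706]
ft_force: [2.4, -1.2, 0.9]
finger_gap: 11.2
time_s: 51.72
ee_pos: [544.3, 341.7, 170.8]
tcp_rot: [-0.706, 0.04, -0.042, 0.706]
ft_force: [3.2, -0.8, 1.3]
finger_gap: 10.6
[544.2653182  341.68000396 170.79596263] 10.618836414551588 [ 3.18582253 -0.80739972  1.28806688]
70.73730336253364 115.79596263224809 135.69256077225498 2.1191765977284196
0 1.75 [0. 0. 0.] [544. 342. 191.]
1 1.65 [-0.15 -1.18  0.65] [543. 330. 197.]
2 1.55 [-0.15 -1.24  0.53] [541. 317. 203.]
3 1.45 [-0.16 -1.29  0.4 ] [540. 305. 207.]
4 1.35 [-0.16 -1.32  0.27] [538. 291. 209.]
5 1.25 [-0.16 -1.34  0.13] [536. 278. 211.]
6 1.15 [-0.17 -1.35 -0.  ] [535. 265. 211.]
7 1.0499999999999998 [-0.16 -1.34 -0.14] [533. 251. 209.]
8 0.95 [-0.16 -1.32 -0.27] [532. 238. 206.]
9 0.85 [-0.16 -1.29 -0.4 ] [530. 225. 202.]
10 0.75 [-0.15 -1.24 -0.53] [528. 213. 197.]
11 0.6499999999999999 [-0.14 -1.18 -0.65] [527. 201. 191.]
12 0.5499999999999998 [-0.14 -1.11 -0.77] [526. 190. 183.]
13 0.44999999999999996 [-0.13 -1.03 -0.88] [524. 180. 174.]
14 0.34999999999999987 [-0.11 -0.94 -0.97] [523. 170. 164.]
15 0.25 [-0.1  -0.84 -1.06] [522. 162. 154.]
16 0.1499999999999999 [-0.09 -0.73 -1.14] [521. 155. 142.]
17 0.04999999999999982 [-0.07 -0.61 -1.21] [521. 148. 130.]
18 -0.050000000000000044 [-0.06 -0.49 -1.26] [520. 144. 118.]
```

```bash
python3 -m handwheel '[[[0,0,0],[-0.15,-1.18,0.65],1],[[0,0,0],[-0.15,-1.24,0.53],1],[[0,0,0],[-0.16,-1.29,0.4],1],[[0,0,0],[0,0,0],1]]' 35
python3 -m handwheel '[[[0,0,0],[-0.16,-1.32,0.27],1],[[0,0,0],[-0.16,-1.34,0.13],1],[[0,0,0],[-0.17,-1.35,0],1],[[0,0,0],[-0.16,-1.34,-0.14],1],[[0,0,0],[0,0,0],1]]' 35
python3 - <<'E'
from h import *
save(snapshot('scene'),'c32');s=read_state();print(s['ee_pos'],s['finger_gap'],s['ft_force'])
b=cv2.imread('pics/c32.png')[150:330,390:570]
cv2.imwrite('pics/c32c.png',cv2.resize(b,None,fx=3.3,fy=3.3,interpolation=cv2.INTER_CUBIC))
E
```

```text
time_s: 52.22
ee_pos: [539.4, 302.1, 184.8]
tcp_rot: [0.707, -0.041, 0.042, -0.705]
ft_force: [5.6, -2.4, -6.3]
finger_gap: 11.1
time_s: 52.85
ee_pos: [533.2, 251.2, 186.8]
tcp_rot: [-0.705, 0.041, -0.042, 0.707]
ft_force: [8.4, 1.5, -10.8]
finger_gap: 11.5
[533.28063308 251.56735053 186.83001597] 11.340518264252188 [  7.11653065   2.01896486 -11.78161204]
```

View pics/c32c.png

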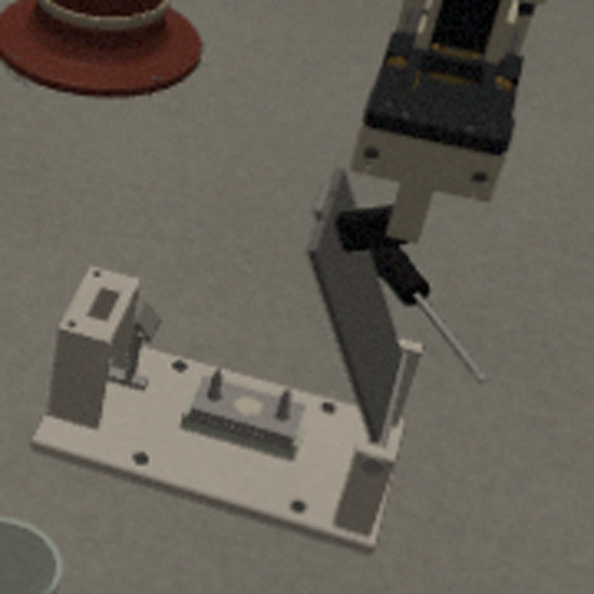

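```bash
python3 -m handwheel '[[[0,0,0],[-0.16,-1.32,-0.4],1],[[0,0,0],[-0.16,-1.29,-0.5],1],[[0,0,0],[-0.15,-1.24,-0.55],1],[[0,0,0],[0,0,0],1]]' 35
python3 -m handwheel '[[[0,0,0],[-0.14,-1.15,-0.68],1],[[0,0,0],[-0.14,-1.08,-0.79],1],[[0,0,0],[-0.13,-1,-0.9],1],[[0,0,0],[0,0,0],1]]' 35
python3 -m handwheel '[[[0,0,0],[-0.11,-0.92,-0.97],1],[[0,0,0],[-0.1,-0.84,-1.06],1],[[0,0,0],[0,0,0],1]]' 35
python3 - <<'E'
from h import *
save(snapshot('scene'),'c33');s=read_state();print(s['ee_pos'],s['finger_gap'],s['ft_force'])
b=cv2.imread('pics/c33.png')[150:330,390:570]
cv2.imwrite('pics/c33c.png',cv2.resize(b,None,fx=3.3,fy=3.3,interpolation=cv2.INTER_CUBIC))
E
```

```text
time_s: 53.4
ee_pos: [528.8, 213.4, 174.7]
tcp_rot: [-0.705, 0.04, -0.043, 0.707]
ft_force: [4.8, 0.8, -0.7]
finger_gap: 11.2
time_s: 53.9
ee_pos: [524.7, 180.0, 151.2]
tcp_rot: [-0.706, 0.04, -0.043, 0.706]
ft_force: [5.0, -1.7, 2.6]
finger_gap: 11.3
time_s: 54.28
ee_pos: [522.6, 162.4, 130.7]
tcp_rot: [-0.706, 0.04, -0.042, 0.706]
ft_force: [5.3, -2.4, 2.9]
finger_gap: 11.9
[522.62120252 162.55116578 130.86806297] 11.66010521404463 [ 5.68691407 -1.41763159  2.61041562]
```

View pics/c33c.png

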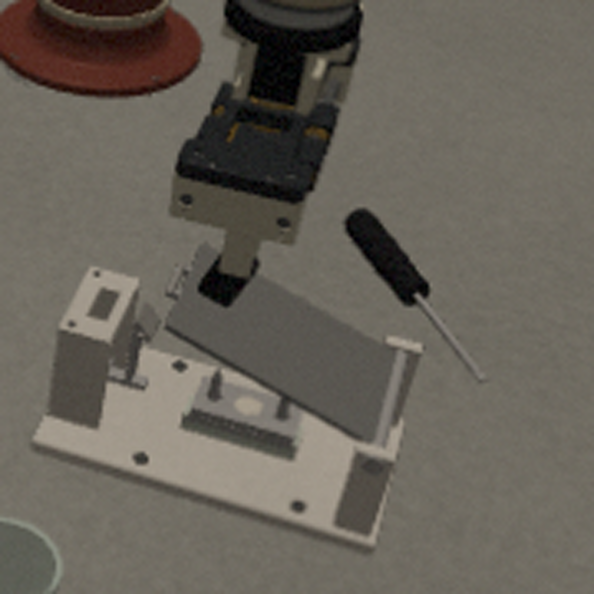

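```bash
python3 -m handwheel '[[[0,0,0],[-0.09,-0.76,-1.1],1],[[0,0,0],[-0.08,-0.66,-1.18],1],[[0,0,0],[0,0,0],1]]' 55
```

```text
time_s: 54.7
ee_pos: [521.0, 149.1, 108.0]
tcp_rot: [-0.705, 0.04, -0.042, 0.707]
ft_force: [5.3, -1.1, 3.1]
finger_gap: 11.4
```

```bash
python3 -m handwheel '[[[0,0,0],[-0.03,-0.27,-0.62],1],[[0,0,0],[-0.02,-0.2,-0.5],1],[[0,0,0],[0,0,0],1]]' 55
python3 -m handwheel '[[[0,0,0],[0,-0.08,-0.2],1],[[0,0,0],[0,0,0],1]]' 55
```

```text
time_s: 55.08
ee_pos: [520.5, 144.8, 97.7]
tcp_rot: [-0.705, 0.039, -0.043, 0.707]
ft_force: [3.0, -2.0, 6.6]
finger_gap: 11.2
time_s: 55.32
ee_pos: [520.5, 144.3, 96.6]
tcp_rot: [-0.705, 0.039, -0.043, 0.707]
ft_force: [2.3, -1.7, 11.9]
finger_gap: 11.0
```

```bash
python3 -m handwheel '[[[0,0,0],[0,-0.05,-0.2],1],[[0,0,0],[0,0,0],1]]' 55
python3 -m handwheel '[[[0,0,0],[0,-0.05,-0.2],1],[[0,0,0],[0,0,0],1]]' 55
python3 - <<'E'
from h import *
save(snapshot('scene'),'c34');s=read_state();print(s['ee_pos'],s['finger_gap'],s['ft_force'])
b=cv2.imread('pics/c34.png')[210:330,390:540]
cv2.imwrite('pics/c34c.png',cv2.resize(b,None,fx=5,fy=5,interpolation=cv2.INTER_CUBIC))
E
```

```text
time_s: 55.58
ee_pos: [520.4, 143.4, 94.0]
tcp_rot: [-0.705, 0.039, -0.043, 0.706]
ft_force: [2.7, -2.9, 8.1]
finger_gap: 11.5
time_s: 55.82
ee_pos: [520.3, 142.7, 91.8]
tcp_rot: [-0.705, 0.04, -0.042, 0.706]
ft_force: [2.2, -2.5, 7.7]
finger_gap: 11.5
[520.28917829 142.71678932  91.79370209] 11.48669290837696 [ 3.02386787 -1.40171726  7.51889348]
```

View pics/c34c.png

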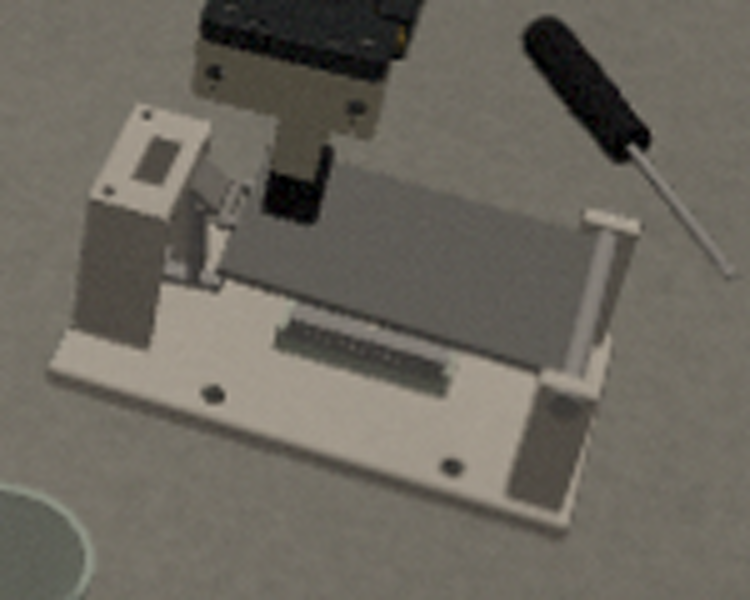

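```bash
python3 -m handwheel '[[[0,0,0],[0,-0.03,-0.2],1],[[0,0,0],[0,0,0],1]]' 55
python3 -m handwheel '[[[0,0,0],[0,-0.03,-0.2],1],[[0,0,0],[0,0,0],1]]' 55
```

```text
time_s: 56.12
ee_pos: [520.1, 141.9, 89.3]
tcp_rot: [-0.706, 0.04, -0.042, 0.706]
ft_force: [3.5, -2.9, 5.1]
finger_gap: 11.3
time_s: 56.38
ee_pos: [520.2, 141.6, 88.2]
tcp_rot: [-0.706, 0.04, -0.042, 0.706]
ft_force: [2.6, -2.6, 10.3]
finger_gap: 11.3
```

```bash
python3 -m handwheel '[[[0,0,0],[0,0,-0.2],1],[[0,0,0],[0,0,0],1]]' 55
python3 -m handwheel '[[[0,0,0],[0,0,-0.15],1],[[0,0,0],[0,0,0],1]]' 55
```

```text
time_s: 56.62
ee_pos: [520.3, 141.6, 87.9]
tcp_rot: [0.706, -0.039, 0.043, -0.706]
ft_force: [-0.6, -4.6, 22.1]
finger_gap: 11.4
time_s: 56.88
ee_pos: [520.3, 141.5, 87.7]
tcp_rot: [0.706, -0.039, 0.043, -0.705]
ft_force: [-2.6, -6.0, 28.9]
finger_gap: 11.1
```

```bash
python3 -m handwheel '[[[0,0,0],[0,0,0.35],1],[[0,0,0],[0,0,0],1],[[0,0,0],[0,0,0],0.3],[[0,0,0],[0,0,0],0.1],[[0,0,0],[0,0,0],0.1]]'
python3 -m handwheel '[[[0,0,0],[0,0,2],0.1],[[0,0,0],[0,0,4],0.1],[[0,0,0],[0,0,6],0.1],[[0,0,0],[0,-4,4],0.1],[[0,0,0],[0,-3,0],0.1]]'
python3 -m handwheel '[[[0,0,0],[0,0,0],0.1],[[0,0,0],[0,0,0],0.1]]'
python3 - <<'E'
from h import *
save(snapshot('scene'),'c35');save(snapshot('wrist'),'w35');save(snapshot('side'),'s35');s=read_state();print(s['ee_pos'],s['finger_gap'],s['ft_force'])
c=calibration('wrist');np.savez('w35.npz',**{k:np.array(v) for k,v in c.items()})
a=cv2.imread('pics/c0.png') 
b=cv2.imread('pics/c35.png')[220:320,390:530];a=cv2.imread('pics/scene0.png')[220:320,390:530]
cv2.imwrite('pics/c35c.png',cv2.resize(np.vstack([a,b]),None,fx=3,fy=3,interpolation=cv2.INTER_CUBIC)[:600])
w=cv2.imread('pics/w35.png');cv2.imwrite('pics/w35c.png',cv2.resize(w[130:290,240:400],None,fx=3.7,fy=3.7,interpolation=cv2.INTER_CUBIC))
E
```

```text
time_s: 57.5
ee_pos: [516.8, 141.7, 85.3]
tcp_rot: [0.706, -0.042, 0.039, -0.706]
ft_force: [0.1, 0.4, -0.2]
finger_gap: 36.9
time_s: 58.12
ee_pos: [519.8, 71.3, 249.0]
tcp_rot: [-0.706, 0.039, -0.043, 0.706]
ft_force: [0.5, -0.7, -0.1]
finger_gap: 42.3
time_s: 58.38
ee_pos: [517.6, 72.7, 245.3]
tcp_rot: [-0.706, 0.041, -0.039, 0.706]
ft_force: [0.4, 0.5, 0.1]
finger_gap: 41.9
[517.90723515  73.09735787 245.46877342] 42.062646596651525 [-0.09399058  0.32603849  0.49247594][ WARN:0@2.718] global loadsave.cpp:275 findDecoder imread_('pics/c0.png'): can't open/read file: check file path/integrity
```

View pics/c35c.png

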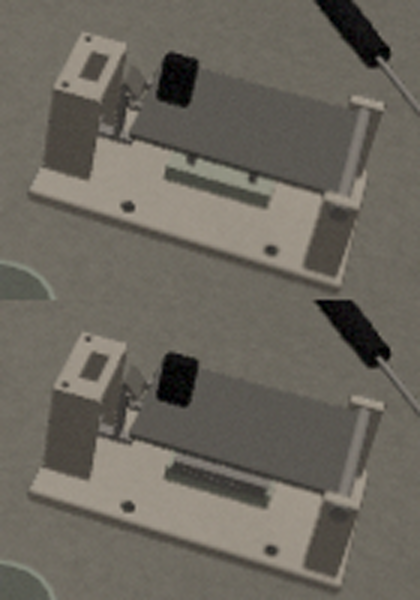

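View pics/w35.png

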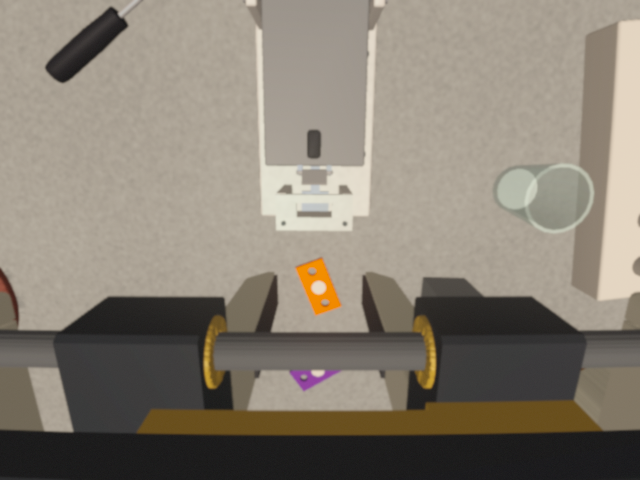

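Run:
```python
from h import *
for a,b,r in(('scene0','c35',(405,230,530,290)),('side0','s35',(220,120,300,200))):
    A=cv2.imread(f'pics/{a}.png').astype(np.float32);B=cv2.imread(f'pics/{b}.png').astype(np.float32)
    x0,y0,x1,y1=r;d=np.abs(A-B).mean(2)[y0:y1,x0:x1];print(a,d.mean(),d.max())
    S=[cv2.resize(i[y0:y1,x0:x1],None,fx=6,fy=6,interpolation=cv2.INTER_CUBIC) for i in(A,B)]
    cv2.imwrite(f'pics/cmp_{a}.png',np.hstack([*(s[:, :390] for s in S)]))
    D=cv2.resize(np.clip(d*4,0,255),None,fx=6,fy=6,interpolation=cv2.INTER_NEAREST);cv2.imwrite(f'pics/dif_{a}.png',D)
```

```text
scene0 3.0419555 88.666664
side0 2.5578127 51.0[ WARN:0@0.636] global loadsave.cpp:1063 imwrite_ Unsupported depth image for selected encoder is fallbacked to CV_8U.
```

View pics/cmp_scene0.png

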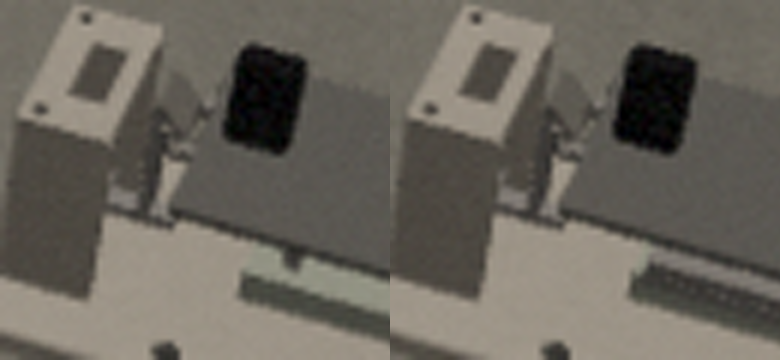

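View pics/dif_scene0.png

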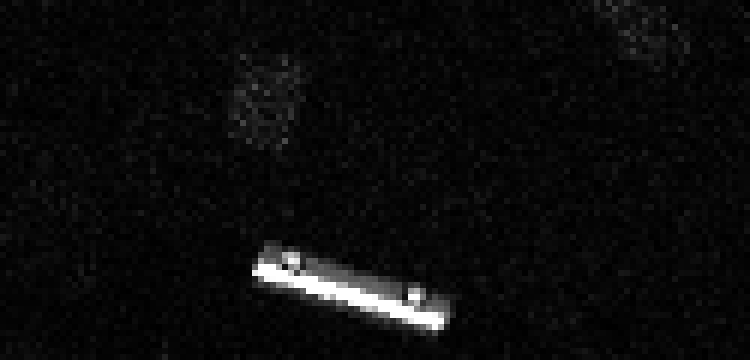

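View pics/dif_side0.png

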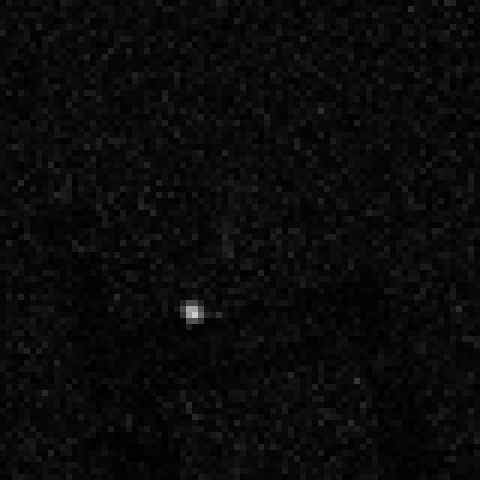

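View pics/cmp_side0.png

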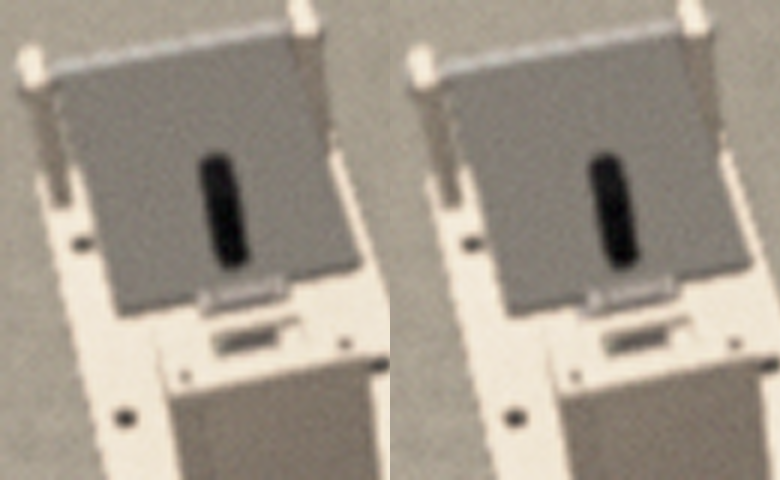

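Run:
```python
from h import *
for a,b in(('scene0','c35'),('side0','s35')):
    A=cv2.imread(f'pics/{a}.png').astype(np.float32);B=cv2.imread(f'pics/{b}.png').astype(np.float32)
    d=np.abs(A-B).mean(2);m=(cv2.blur(d,(3,3))>12).astype(np.uint8)
    n,l,st,c=cv2.connectedComponentsWithStats(m)
    for s in st[1:]:
        if s[4]>3:print(a,s)
a=cv2.imread('pics/scene0.png')[240:320,305:365];b=cv2.imread('pics/c35.png')[240:320,305:365]
cv2.imwrite('pics/rod.png',cv2.resize(np.hstack([a,b]),None,fx=6,fy=6,interpolation=cv2.INTER_CUBIC))
```

```text
scene0 [ 167    0   71   95 2477]
scene0 [  359     0   127   183 10031]
scene0 [223 235  29  20 277]
scene0 [332 256   2   2   4]
scene0 [283 260  25  23 324]
scene0 [447 271  33  15 235]
side0 [ 191    0  117  120 6697]
side0 [250 170   4   4  13]
side0 [   0  185   29   77 1287]
side0 [330 267  37  26 596]
side0 [ 33 312   2   2   4]
side0 [346 349  41  28 768]
```

View pics/rod.png

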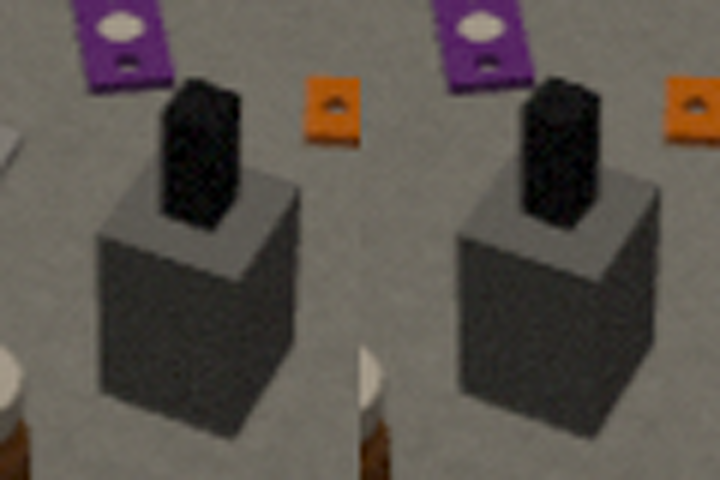

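View pics/c35.png

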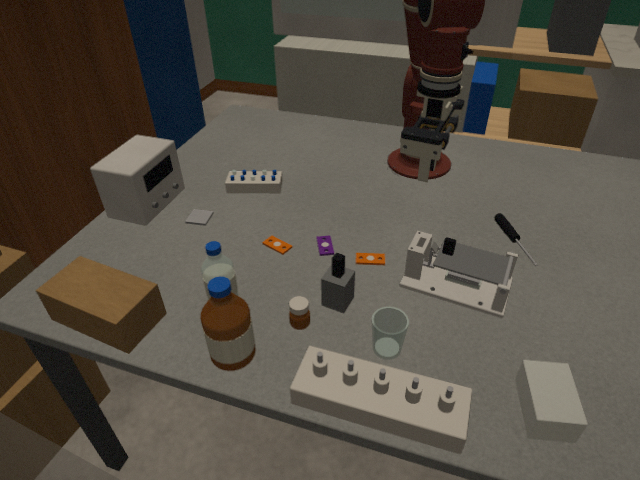

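Apart from the arm itself, the only differences from the start pictures are the two plates gone from the table and sitting in the clamp, and a change of about a pixel at the rod handle. Handing in.

```bash
python3 -m handwheel '[[[0,0,0],[0,0,0],0.1],[[0,0,0],[0,0,0],0.1]]'; python3 -c "
from cell import close_job; print(close_job())"
```

```text
time_s: 58.78
ee_pos: [518.4, 72.0, 245.8]
tcp_rot: [-0.706, 0.041, -0.04, 0.706]
ft_force: [0.8, 0.2, 0.5]
finger_gap: 41.7
the job is handed in; nothing more can be done
None
```

The job is done and handed in at about 59 s. I pressed the latch tab with the rod (6.6 N), the cover sprang ajar, and I put the rod back in its stand. I then folded the cover to its open stop, threaded both plates onto the pins, and pressed the cover shut at about 29 N. I found two grey plates on the bench, and neither was knocked aside.

**Last checks:**
- **Cover and latch:** in both fixed cameras they match the starting latched picture to within image noise.
- **Plates:** before the cover closed, both were seen flat on the bed with the pins through their holes.
- **Everything else:** the only other change from the starting pictures, apart from the arm, is the rod handle. It sits within about a pixel of where it was.

**What failed or disagreed:**
- **Fingertip height:** the fingertips were about 14 mm above the reported tool point, not 11 mm below it as described. My first grip on the fin closed on nothing because of this. I corrected the height and all later grips held.
- **Reported position:** it lagged a few millimetres just after moves, so I checked each fit in the wrist camera.

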